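# Sort stripped regulator parts into the overhaul trays

### The job

Sort the stripped regulator parts off the bench: both brass valve bodies into the green tray, both black rubber boots into the red tray, the bronze cover into the white tray. Set each one down gently (no dropping or knocking over), standing upright and flat on its tray's floor, not on the rim or on top of another, then let go. Leave the wrench and the amber jar where they are.

Things in the scene. Friction and masses are not known exactly. Their poses are not given: they have to be found in the camera images.
- valve1_mid (a point): One brass needle valve body, an upright hexagonal bar 30 mm across the flats and 56 mm tall with a round threaded nipple (18 mm across, 14 mm tall) on top, 70 mm in all, about 0.2 kg, standing loose on its flat end. The point is its centre, 35 mm above its underside; z is up, x points square out of one of the six flats (the others follow every 60 degrees).
- valve2_mid (a point): The other brass needle valve body, an upright hexagonal bar 30 mm across the flats and 56 mm tall with a round threaded nipple (18 mm across, 14 mm tall) on top, 70 mm in all, about 0.2 kg, standing loose on its flat end. The point is its centre, 35 mm above its underside; z is up, x points square out of one of the six flats (the others follow every 60 degrees).
- boot1_mid (a point): One black rubber bellows boot, stiff: a ribbed round body 42 mm across up to 48 mm, then a collar 30 mm across, 60 mm tall in all, about 0.06 kg, standing loose on its wide end. The point is its centre, 30 mm above its underside; z is up.
- boot2_mid (a point): The other black rubber bellows boot, stiff: a ribbed round body 42 mm across up to 48 mm, then a collar 30 mm across, 60 mm tall in all, about 0.06 kg, standing loose on its wide end. The point is its centre, 30 mm above its underside; z is up.
- cover_hub (a point): dark bronze regulator cover, about 0.45 kg, standing loose on its flange: round flange 84 mm across and 10 mm thick, a low dome up to 34 mm, then a plain round hub 38 mm across from 34 to 64 mm, the place to grip. The point is the hub's centre, 49 mm above the underside; z is up.
- tray_green: fixed shallow green tray, 120 mm along its x by 170 mm along its y, walls and floor 4 mm thick, rim 14 mm above the bench. Origin: centre of its underside, on the bench; z is up. Both brass valve bodies go here, side by side along its y.
- tray_red: fixed shallow red tray, 120 mm along its x by 170 mm along its y, walls and floor 4 mm thick, rim 14 mm above the bench. Origin: centre of its underside, on the bench; z is up. Both rubber boots go here, side by side along its y.
- tray_white: fixed shallow white tray, 120 mm along its x by 170 mm along its y, walls and floor 4 mm thick, rim 14 mm above the bench. Origin: centre of its underside, on the bench; z is up. The bronze cover goes here.
- wrench: steel wrench 170 mm long lying loose at the right edge of the work; bystander, to be left alone. Origin under the middle, x along it. Behind it at the far right is a fixed geared crank and spindle, 200 mm tall, bolted to the bench beyond the trays (no closer than 80 mm to any tray).
- jar: amber glass jar, 60 mm across, 70 mm tall, loose, at the left edge of the work; bystander, to be left alone. Origin: centre of its underside.
Mind the look-alikes: they are no part of the job. Leave any pink look-alike of the part that bears valve2_mid alone. Leave any purple look-alike of the part that bears boot1_mid alone.

How it is judged:
At the end, for the whole second after the job is handed in: Each valve body in the green tray, each boot in the red, the cover in the white: its centre line within 50 mm (tray x) and 75 mm (tray y) of the tray's centre, no more than 5 mm above its seated height on the tray floor, upright within 0.12 rad, at rest (under 0.02 m/s) and released (x of valve1_mid in the frame of tray_green between -0.05 and 0.05 m and y of valve1_mid in the frame of tray_green between -0.075 and 0.075 m and z of each of valve1_mid, valve2_mid in the frame of tray_green below 0.044 m and angle between each of valve1_mid, valve2_mid, boot1_mid, boot2_mid, cover_hub's own z axis and vertical below 0.12 rad and linear speed of each of valve1, valve2, boot1, boot2, cover below 0.02 m/s and x of valve2_mid in the frame of tray_green between -0.05 and 0.05 m and y of valve2_mid in the frame of tray_green between -0.075 and 0.075 m and x of boot1_mid in the frame of tray_red between -0.05 and 0.05 m and y of boot1_mid in the frame of tray_red between -0.075 and 0.075 m and z of each of boot1_mid, boot2_mid in the frame of tray_red below 0.039 m and x of boot2_mid in the frame of tray_red between -0.05 and 0.05 m and y of boot2_mid in the frame of tray_red between -0.075 and 0.075 m and x of cover_hub in the frame of tray_white between -0.05 and 0.05 m and y of cover_hub in the frame of tray_white between -0.075 and 0.075 m and z of cover_hub in the frame of tray_white below 0.058 m); the robot touches nothing.
It fails at once if a part is dropped or knocked about: faster than 0.7 m/s while not held (a fall of about 25 mm) ((contact force between the fingers and valve1 below 0.1 N and linear speed of valve1 above 0.7 m/s) or (contact force between the fingers and valve2 below 0.1 N and linear speed of valve2 above 0.7 m/s) or (contact force between the fingers and boot1 below 0.1 N and linear speed of boot1 above 0.7 m/s) or (contact force between the fingers and boot2 below 0.1 N and linear speed of boot2 above 0.7 m/s) or (contact force between the fingers and cover below 0.1 N and linear speed of cover above 0.7 m/s)).
It fails at once if a part is knocked over (tilted more than 0.8 rad) (angle between any of valve1_mid, valve2_mid, boot1_mid, boot2_mid, cover_hub's own z axis and vertical above 0.8 rad).
It fails at once if the wrench or the jar is moved more than 15 mm (distance of any of wrench, jar from where it was at the start of the episode above 0.015 m).
It also fails if it takes over 120 s, if anything falls off the work surface, if the arm or the gripper's body presses on something with over 40 N, if the wrist force passes 120 N, or if a joint passes its speed limit or range.

### The arm

A 7-joint arm with a two-finger parallel gripper is mounted at the origin on the work surface. World frame = base frame: x ahead of the robot, y to its left, z up, the work surface at z = 0. Lengths are in m, angles in rad, forces in N, time in s.
With the tool pointing down it reaches from about 0.4 to 0.85 m from the base axis. Payload 4.5 kg.
Tool frame: the origin (TCP) lies midway between the tips of the shut fingers; the grasp point (between the pads) lies 19 mm behind it; z points along the fingers, y is the direction in which the jaws open and shut (so a half turn about z gives the same grasp; the last joint's range is limited). The gripper opens to 88 mm and grips with 3 to 60 N. Pads are 18 mm wide; open, the fingers measure 123 mm over their backs; the gripper's body (75 mm by 187 mm) begins 45 mm behind the grasp point.
Start: joints at [-1.145, 0.689, -0.195, 1.565, 0.157, 0.902, -0.215], TCP at [0.239, 0.578, 0.239] pointing down, gripper open.
Joint ranges: [-3.01, 3.01], [-0.46, 2.08], [-1.47, 1.51], [0.13, 2.56], [-1, 4.14], [0.04, 2.09], [-2.66, 2.66]. Speed limits (rad/s): [2.57, 2.57, 3.14, 3.14, 3.14, 3.14, 3.14].

### API

Orientations are given as a unit quaternion [x, y, z, w].
In Python, from plant import r gives the robot as it stands.
- The arm moves only by the tool play_rows, never from a script. Its argument "targets" is a list of rows, each an object of numbers: "jaw": the closure, from 0 (fully open) to 1 (shut); "dx", "dy", "dz": the shift along the tool's x, y, z in m; "yaw": the turn about the tool's z in rad. A call has exactly 5 rows; each row shifts and turns the pose as measured when the row begins, along the tool's axes as they then stand; what a row does not reach is not made up. A row lasts 1/10 s, in which the tool goes at most 50 mm and 8.59 degrees, less where a joint would pass 70% of its speed; a pose out of reach is approached as far as the arm can. A call with a gripper value outside its range is refused whole. The fingers move at their own pace and stop on an object; "squeeze" is the grip in N (left out, the last holds). Time passes only in rows, so rows that do not move let the fingers close, or fill a call up. It gives the time, the measured TCP pose, the force and the opening at its end, in the units of the state.
- r.get_state(): the state, without advancing time (a new reading comes with each control period).
- r.snapshot(name): name is "side" or "top" or "wrist"; returns a dict with "frame" (400x640x3 uint8, red, green, blue), "z_map" (400x640 float32, m along the optical axis (not along the pixel's ray), 0 where there is no reading), "mtx" (3x3 intrinsics, pixels), "position" and "orientation" of the camera in the world; the wrist camera has in their place "T_tool_cam" (4x4, takes a point from camera to tool coordinates, whose origin is the TCP and whose axes are the flange's). Camera axes: x right, y up, looking along -z (the intrinsics and any distortion apply to the point x, -y, -z); pixel columns grow to the right and rows downward; lengths in m; the calibration is good to about 2 mm. A picture is of the moment at which its call begins: read the wrist's pose just before it.
- r.finish_job(): hands the job in, once; it reports no verdict.
The state is a dict: "clock": time; "q": joint angles; "qd": joint speeds; "joint_torque": joint torques, N m; "tool_pos": TCP position; "eef_rot": TCP orientation; "contact_force": force on the tool from outside, world axes, zero at the start; "moment": the same for the moment, N m; "opening": opening from 0.0 (shut) to 1.0 (fully open).
Only numpy, scipy, OpenCV 4.12 (cv2) and the standard library are available. Lean on these libraries where they do the work, as an engineer would, in place of code of your own. Each camera call takes 0.05 s, during which the arm holds its last target.

## Working session

There is one attempt and no reset: what is moved stays moved. The work goes in short steps, Python scripts to look and compute and a tool call to move; the robot and the scene stay as the last step left them, time stands still between calls to the robot, and variables do not carry over. Pictures are saved under pics/ and viewed, and the job is handed in when it is done.

Besides the shell and the picture viewer there is one more tool, called after ">>>" by a JSON object that holds its "api" and its "payload". play_rows: Moves the arm, as the interface text tells. Its arguments: {"type":"object","properties":{"targets":{"type":"array"},"squeeze":{"type":"number"}},"required":["targets"]}

```bash
ls; mkdir -p pics
cat > h.py <<'E'
from plant import r
import numpy as np, cv2
from scipy.spatial.transform import Rotation as R
def snap(n,fn):
    s=r.snapshot(n); cv2.imwrite(f'pics/{fn}.png',s['frame'][...,::-1]); np.savez(f'pics/{fn}.npz',**s); return s
E
python3 - <<'E'
from h import *
print(r.get_state())
for n in ['side','top','wrist']:
    s=snap(n,n+'0'); print(n,{k:v for k,v in s.items() if k not in('frame','z_map')})
E
```

```text
pics
{'clock': 0.0, 'q': array([-1.14521872,  0.69000653, -0.19449892,  1.56635577,  0.15731455,
        0.90252137, -0.2150843 ]), 'qd': array([ 8.73397021e-04, -2.93467731e-06, -3.28455928e-04,  2.39648559e-04,
       -1.00609084e-03,  1.19008586e-03,  8.23257036e-04]), 'joint_torque': array([-7.54656685e-04, -5.27564442e+01, -1.26727480e+00, -1.53426254e+01,
       -5.26610459e-02,  6.49791284e-03,  1.65852175e-04]), 'tool_pos': array([0.23845586, 0.57702003, 0.23789248]), 'eef_rot': array([ 1.94589800e-01,  9.80884248e-01, -9.43277788e-04, -1.05573664e-04]), 'contact_force': array([-0.49087622, -0.07666382,  0.48141154]), 'moment': array([-0.02457891, -0.05799062,  0.05947846]), 'opening': 0.9989899096266596}
side {'mtx': array([[436.93778498,   0.        , 322.26077677],
       [  0.        , 436.93778498, 201.65565667],
       [  0.        ,   0.        ,   1.        ]]), 'position': array([-0.0227585 , -0.63076238,  0.94838455]), 'orientation': array([ 0.35625334, -0.13708126, -0.31649172,  0.86840387])}
top {'mtx': array([[365.54895988,   0.        , 332.54058554],
       [  0.        , 365.54895988, 198.8351528 ],
       [  0.        ,   0.        ,   1.        ]]), 'position': array([0.35562956, 0.03026969, 1.20083292]), 'orientation': array([ 0.05073466, -0.04950365, -0.70289704,  0.70775076])}
wrist {'mtx': array([[284.01301669,   0.        , 324.28829591],
       [  0.        , 284.01301669, 200.91559579],
       [  0.        ,   0.        ,   1.        ]]), 'T_tool_cam': array([[ 4.64884350e-04,  9.52061425e-01,  3.05906566e-01,
         8.03556175e-02],
       [ 9.99999883e-01, -4.84162538e-04, -1.28530082e-05,
         3.39169969e-04],
       [ 1.35871646e-04,  3.05906536e-01, -9.52061538e-01,
        -1.46550934e-01],
       [ 0.00000000e+00,  0.00000000e+00,  0.00000000e+00,
         1.00000000e+00]])}
```

View pics/top0.png

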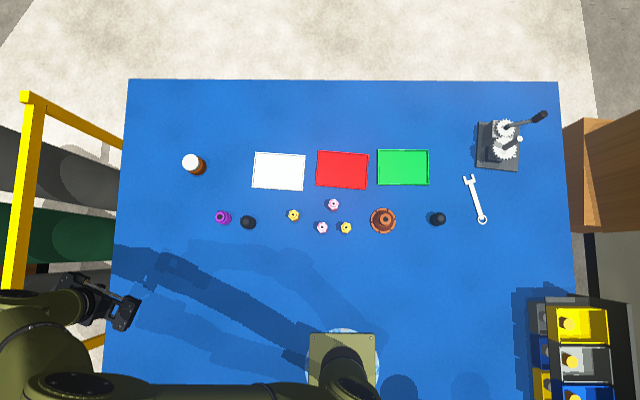

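View pics/side0.png

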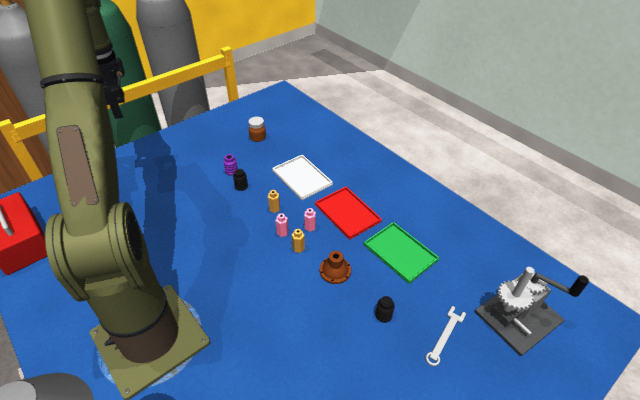

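View pics/wrist0.png

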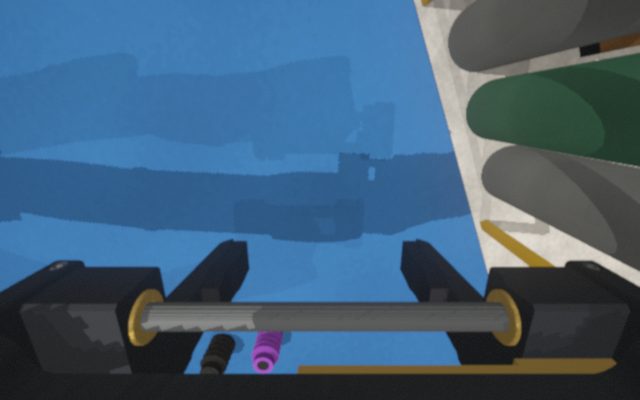

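Top view: brass valves at (293,215) and (346,228), with pink look-alikes at (333,204) and (322,227). Black boots are at (248,222) and (437,219), with a purple look-alike at (223,217). The cover is at (383,221). Trays: white (278,170), red (342,169), green (403,167). Next I'll take enlarged crops and use the depth in both views.

```bash
cat >> h.py <<'E'
def cloud(s):
    z=s['z_map'];K=s['mtx'];v,u=np.mgrid[:400,:640]
    p=np.stack([(u-K[0,2])/K[0,0]*z,-(v-K[1,2])/K[1,1]*z,-z],-1)
    return p@R.from_quat(s['orientation']).as_matrix().T+s['position'], z>0
E
python3 - <<'E'
from h import *
ts=[]
t=dict(np.load('pics/top0.npz'));s=dict(np.load('pics/side0.npz'))
c=t['frame'][140:250,170:500,::-1]
cv2.imwrite('pics/c1.png',cv2.resize(c,(792,264),interpolation=cv2.INTER_CUBIC))
c=s['frame'][100:330,210:470,::-1]
cv2.imwrite('pics/c2.png',cv2.resize(c,(676,598),interpolation=cv2.INTER_CUBIC))
for nm,d in(('top',t),('side',s)):
    P,ok=cloud(d); m=(ok&(P[...,2]>0.02)&(P[...,2]<0.12)&(P[...,0]>0.3)&(P[...,0]<.9)&(abs(P[...,1])<.6)).astype(np.uint8)
    n,l,st,ce=cv2.connectedComponentsWithStats(m)
    for i in range(1,n):
        if st[i,4]<15: continue
        q=P[l==i]; zt=np.percentile(q[:,2],97); top=q[q[:,2]>zt-.006]
        print(nm,ce[i].round(),st[i,4],'zt %.3f'%zt,'topmean',top.mean(0).round(4),'mid-bbox',((q.min(0)+q.max(0))/2).round(3),d['frame'][l==i].mean(0).astype(int))
    print('bench z',np.median(P[...,2][ok&(abs(P[...,2])<.02)&(P[...,0]>.3)&(P[...,0]<.7)]))
    hsv=cv2.cvtColor(d['frame'],cv2.COLOR_RGB2HSV)
    for c,(a,b) in dict(green=((50,150,60),(75,255,255)),red=((0,220,120),(3,255,255)),white=((0,0,170),(180,40,255))).items():
        k=cv2.inRange(hsv,a,b)*((P[...,0]>.35)&(P[...,0]<.8)&(abs(P[...,1])<.4)&(P[...,2]<.03)&ok)
        k=k.astype(np.uint8);n,l,st,ce=cv2.connectedComponentsWithStats(k);i=1+st[1:,4].argmax();q=P[l==i]
        rc=cv2.minAreaRect(q[:,:2].astype(np.float32)*1000); print(nm,c,ce[i].round(),rc, 'z',np.percentile(q[:,2],[5,50,95]).round(4))
E
```

```text
top [499. 140.] 1087 zt 0.107 topmean [ 0.7004 -0.4969  0.1041] mid-bbox [ 0.708 -0.512  0.07 ] [158 164 166]
top [193. 163.] 345 zt 0.072 topmean [0.6341 0.4861 0.0694] mid-bbox [0.632 0.484 0.048] [196 181 168]
top [333. 204.] 91 zt 0.072 topmean [0.5052 0.031  0.0691] mid-bbox [0.504 0.031 0.048] [236 200 224]
top [293. 215.] 92 zt 0.072 topmean [0.47   0.1569 0.0695] mid-bbox [0.47  0.157 0.048] [228 211 114]
top [222. 217.] 154 zt 0.063 topmean [0.4618 0.3863 0.0601] mid-bbox [0.46  0.387 0.042] [143  70 182]
top [383. 220.] 300 zt 0.066 topmean [ 0.4575 -0.1311  0.0634] mid-bbox [ 0.458 -0.132  0.044] [144  88  71]
top [438. 218.] 154 zt 0.062 topmean [ 0.4618 -0.306   0.0595] mid-bbox [ 0.462 -0.305  0.043] [46 62 80]
top [247. 222.] 154 zt 0.063 topmean [0.4466 0.3051 0.0602] mid-bbox [0.447 0.306 0.043] [49 58 73]
top [322. 227.] 85 zt 0.072 topmean [0.431  0.0663 0.0698] mid-bbox [0.431 0.065 0.047] [238 213 233]
top [345. 227.] 87 zt 0.072 topmean [ 0.4311 -0.0077  0.0693] mid-bbox [ 0.43  -0.008  0.048] [237 225 118]
bench z -0.0005386007532639514
top green [403. 167.] ((635.4625854492188, -200.7021484375), (168.7172393798828, 118.61349487304688), 89.88717651367188) z [-0.001   0.0032  0.0117]Traceback (most recent call last):
  File "<stdin>", line 19, in <module>
ValueError: attempt to get argmax of an empty sequence
```

```bash
sleep 0
```

```text
(no output)
```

View pics/c1.png

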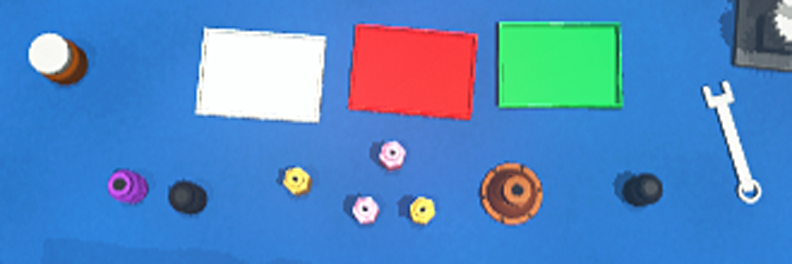

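View pics/c2.png

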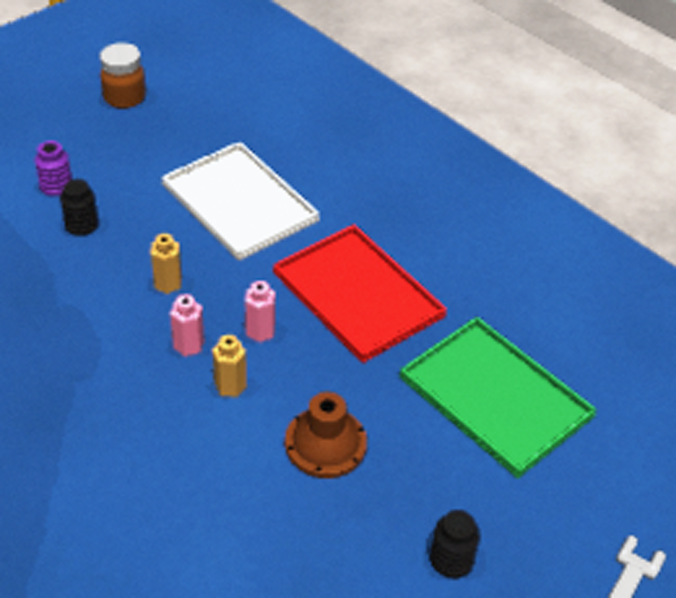

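Run:
```python
from h import *
D={n:dict(np.load(f'pics/{n}0.npz')) for n in('top','side')}
for nm,d in D.items():
    P,ok=cloud(d)
    if nm=='side':
      m=(ok&(P[...,2]>0.02)&(P[...,2]<0.12)&(P[...,0]>0.3)&(P[...,0]<.7)&(abs(P[...,1])<.5)).astype(np.uint8)
      n,l,st,ce=cv2.connectedComponentsWithStats(m)
      for i in range(1,n):
        if st[i,4]<15: continue
        q=P[l==i]; zt=np.percentile(q[:,2],97); top=q[q[:,2]>zt-.004]
        print(nm,ce[i].round(),st[i,4],'zt %.3f'%zt,'topmean',top.mean(0).round(4),d['frame'][l==i].mean(0).astype(int))
    f=d['frame'].astype(int)
    for c,k in dict(green=(f[...,1]>f[...,0]+60)&(f[...,1]>f[...,2]+30),red=(f[...,0]>150)&(f[...,1]<70)&(f[...,2]<80),white=f.min(-1)>165).items():
        k=(k&(P[...,0]>.52)&(P[...,0]<.75)&(abs(P[...,1])<.4)&(P[...,2]<.03)&ok).astype(np.uint8)
        n,l,st,ce=cv2.connectedComponentsWithStats(k);i=1+st[1:,4].argmax();q=P[l==i]
        rc=cv2.minAreaRect(q[:,:2].astype(np.float32)*1000); print(nm,c,ce[i].round(),np.round(rc[0]),np.round(rc[1]),round(rc[2],1),'z',np.percentile(q[:,2],[5,50,95]).round(4))
```

```text
top green [403. 167.] [ 637. -203.] [173. 121.] 89.9 z [-0.001   0.0033  0.0124]
top red [342. 169.] [625.   3.] [169. 119.] 85.2 z [-0.0009  0.0032  0.0103]
top white [278. 171.] [619. 214.] [170. 121.] 86.0 z [-0.0006  0.0035  0.0126]
side [257. 127.] 281 zt 0.070 topmean [0.6325 0.4776 0.0681] [148 125 111]
side [230. 162.] 169 zt 0.060 topmean [0.4611 0.3814 0.0585] [103  47 142]
side [240. 177.] 178 zt 0.060 topmean [0.4465 0.2997 0.0585] [27 27 31]
side [273. 198.] 162 zt 0.069 topmean [0.4687 0.1528 0.0676] [173 133  66]
side [310. 217.] 176 zt 0.069 topmean [0.5048 0.0266 0.0674] [200 123 154]
side [281. 222.] 183 zt 0.071 topmean [0.4302 0.0605 0.0694] [196 122 152]
side [298. 238.] 196 zt 0.070 topmean [ 0.431  -0.0138  0.0685] [173 138  69]
side [336. 264.] 442 zt 0.064 topmean [ 0.457  -0.1363  0.0627] [109  55  27]
side [503. 297.] 459 zt 0.106 topmean [ 0.6704 -0.4842  0.1041] [128 129 129]
side [385. 306.] 299 zt 0.061 topmean [ 0.4614 -0.31    0.0588] [29 30 33]
side green [401. 252.] [ 636. -205.] [172. 123.] 89.7 z [-0.0003  0.003   0.0121]
side red [348. 212.] [626.  -1.] [173. 123.] 86.0 z [-0.0009  0.0026  0.012 ]
side white [302. 176.] [620. 217.] [189. 122.] 86.6 z [-0.0013  0.0025  0.0117]
```

```bash
cat >> h.py <<'E'
def plan(x,y,z,ang=None,zpath=None,n=None):
    """rows in tool axes to go to TCP (x,y,z), jaw (tool y) at world angle ang deg; prints rounded rows"""
    s=r.get_state(); p=s['tool_pos'].copy(); M=R.from_quat(s['eef_rot']).as_matrix()
    a=np.degrees(np.arctan2(M[1,1],M[0,1])); T=np.array([x,y,z])
    dy=0 if ang is None else ((a-ang+180)%360-180)
    dy=np.radians(dy); d=T-p; L=np.linalg.norm(d)
    n=n or max(int(np.ceil(L/.045)),int(np.ceil(abs(dy)/.14)),1)
    print('pos',p.round(4),'jawang %.1f'%a,'yaw total %.3f'%dy,'F',s['contact_force'].round(1),'op %.3f'%s['opening'],'t %.2f'%s['clock'], 'tilt %.3f'%np.arccos(min(1,-M[2,2])))
    for i in range(n):
        v=M.T@(d/n); print({'dx':round(v[0],4),'dy':round(v[1],4),'dz':round(v[2],4),'yaw':round(dy/n,3)})
        M=M@R.from_rotvec([0,0,dy/n]).as_matrix()
E
python3 -c "
from h import *
plan(.447,.302,.2,0,n=10)"
```

```text
pos [0.2385 0.5772 0.2381] jawang 67.6 yaw total 1.179 F [-0.4  0.5  0.2] op 1.000 t 0.15 tilt 0.001
{'dx': np.float64(-0.0298), 'dy': np.float64(-0.0175), 'dz': np.float64(0.0038), 'yaw': np.float64(0.118)}
{'dx': np.float64(-0.0316), 'dy': np.float64(-0.0138), 'dz': np.float64(0.0038), 'yaw': np.float64(0.118)}
{'dx': np.float64(-0.033), 'dy': np.float64(-0.01), 'dz': np.float64(0.0038), 'yaw': np.float64(0.118)}
{'dx': np.float64(-0.034), 'dy': np.float64(-0.0061), 'dz': np.float64(0.0038), 'yaw': np.float64(0.118)}
{'dx': np.float64(-0.0345), 'dy': np.float64(-0.002), 'dz': np.float64(0.0038), 'yaw': np.float64(0.118)}
{'dx': np.float64(-0.0345), 'dy': np.float64(0.002), 'dz': np.float64(0.0038), 'yaw': np.float64(0.118)}
{'dx': np.float64(-0.034), 'dy': np.float64(0.0061), 'dz': np.float64(0.0038), 'yaw': np.float64(0.118)}
{'dx': np.float64(-0.033), 'dy': np.float64(0.01), 'dz': np.float64(0.0038), 'yaw': np.float64(0.118)}
{'dx': np.float64(-0.0316), 'dy': np.float64(0.0138), 'dz': np.float64(0.0038), 'yaw': np.float64(0.118)}
{'dx': np.float64(-0.0298), 'dy': np.float64(0.0175), 'dz': np.float64(0.0038), 'yaw': np.float64(0.118)}
```

>>> {"api": "play_rows", "payload": {"targets": [{"jaw": 0,"dx": -0.03,"dy": -0.017,"dz": 0.004,"yaw": 0.12},{"jaw": 0,"dx": -0.032,"dy": -0.014,"dz": 0.004,"yaw": 0.12},{"jaw": 0,"dx": -0.033,"dy": -0.01,"dz": 0.004,"yaw": 0.12},{"jaw": 0,"dx": -0.034,"dy": -0.006,"dz": 0.004,"yaw": 0.12},{"jaw": 0,"dx": -0.034,"dy": -0.002,"dz": 0.004,"yaw": 0.12}], "squeeze": 20}}

```text
clock: 0.65
tool_pos: [0.3391, 0.4402, 0.2159]
eef_rot: [0.481, 0.877, 0.0, -0.003]
contact_force: [-0.0, -0.0, -0.3]
opening: 0.998
```

>>> {"api": "play_rows", "payload": {"targets": [{"jaw": 0,"dx": -0.034,"dy": 0.002,"dz": 0.004,"yaw": 0.12},{"jaw": 0,"dx": -0.034,"dy": 0.006,"dz": 0.004,"yaw": 0.12},{"jaw": 0,"dx": -0.033,"dy": 0.01,"dz": 0.004,"yaw": 0.12},{"jaw": 0,"dx": -0.032,"dy": 0.014,"dz": 0.004,"yaw": 0.12},{"jaw": 0,"dx": -0.03,"dy": 0.017,"dz": 0.004,"yaw": 0.1}]}}

```text
clock: 1.15
tool_pos: [0.4406, 0.2928, 0.1936]
eef_rot: [0.72, 0.694, -0.001, -0.003]
contact_force: [0.1, -0.3, -0.9]
opening: 0.997
```

```bash
python3 -c "
from h import *
plan(.447,.302,.2,0)
snap('wrist','w1')"
```

```text
pos [0.4406 0.2928 0.1936] jawang -2.1 yaw total -0.036 F [ 0.1 -0.3 -0.9] op 0.997 t 1.15 tilt 0.006
{'dx': np.float64(0.0095), 'dy': np.float64(0.006), 'dz': np.float64(-0.0064), 'yaw': np.float64(-0.036)}
```

View pics/w1.png

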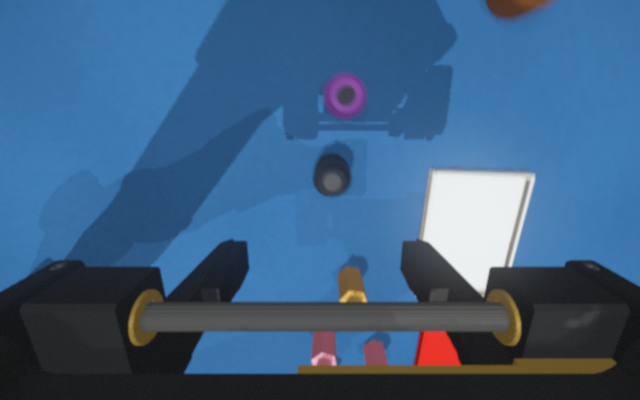

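Wrist view: black boot at (332,175), purple look-alike above it at (345,95). Brass valve 1 is at (352,285) and the white tray at (475,235). Next I'll measure from this view.

```bash
cat >> h.py <<'E'
def wcloud(fn):
    st=r.get_state(); s=snap('wrist',fn); z=s['z_map'];K=s['mtx'];v,u=np.mgrid[:400,:640]
    p=np.stack([(u-K[0,2])/K[0,0]*z,-(v-K[1,2])/K[1,1]*z,-z],-1)
    T=s['T_tool_cam']; p=p@T[:3,:3].T+T[:3,3]
    return p@R.from_quat(st['eef_rot']).as_matrix().T+st['tool_pos'], z>0, s
def objs(fn,lo=.02,hi=.1):
    P,ok,s=wcloud(fn); m=(ok&(P[...,2]>lo)&(P[...,2]<hi)); m[235:]=0
    n,l,st,ce=cv2.connectedComponentsWithStats(m.astype(np.uint8))
    for i in range(1,n):
        if st[i,4]<80: continue
        q=P[l==i]; zt=np.percentile(q[:,2],95); t=q[q[:,2]>zt-.004]
        (cx,cy),rad=cv2.minEnclosingCircle(t[:,:2].astype(np.float32))
        print(ce[i].round(),st[i,4],'zt %.4f'%zt,'top mean',t.mean(0).round(4),'circ %.4f %.4f r %.4f'%(cx,cy,rad),s['frame'][l==i].mean(0).astype(int))
    return P,ok,s
E
python3 -c "
from h import *
P,ok,s=objs('w2')
z=P[...,2][ok]; print(np.median(z[abs(z)<.02]))
"
```

```text
[337.  84.] 1572 zt 0.0617 top mean [0.4609 0.3875 0.0606] circ 0.4609 0.3872 r 0.0149 [105  68 129]
[326. 167.] 1269 zt 0.0616 top mean [0.4462 0.306  0.0606] circ 0.4465 0.3057 r 0.0150 [55 63 77]
0.0004993846745914438
```

Boot 1 is at (0.446, 0.306). The top and wrist views agree, and its top is at 0.061. The side view's top mean is biased toward that camera. Descending now.

```bash
python3 -c "
from h import *
plan(.446,.306,.02,0,n=5)"
```

```text
pos [0.4429 0.2879 0.1934] jawang -2.4 yaw total -0.042 F [-0.7 -0.2 -0.6] op 0.999 t 1.25 tilt 0.005
{'dx': np.float64(0.0037), 'dy': np.float64(0.0006), 'dz': np.float64(0.0347), 'yaw': np.float64(-0.008)}
{'dx': np.float64(0.0037), 'dy': np.float64(0.0006), 'dz': np.float64(0.0347), 'yaw': np.float64(-0.008)}
{'dx': np.float64(0.0037), 'dy': np.float64(0.0007), 'dz': np.float64(0.0347), 'yaw': np.float64(-0.008)}
{'dx': np.float64(0.0037), 'dy': np.float64(0.0007), 'dz': np.float64(0.0347), 'yaw': np.float64(-0.008)}
{'dx': np.float64(0.0037), 'dy': np.float64(0.0007), 'dz': np.float64(0.0347), 'yaw': np.float64(-0.008)}
```

>>> {"api": "play_rows", "payload": {"targets": [{"jaw": 0,"dx": 0.012,"dy": 0.002,"dz": 0.02,"yaw": -0.04},{"jaw": 0,"dx": 0.006,"dy": 0.001,"dz": 0.04,"yaw": 0},{"jaw": 0,"dx": 0,"dy": 0,"dz": 0.02,"yaw": 0},{"jaw": 0,"dx": 0,"dy": 0,"dz": 0.01,"yaw": 0},{"jaw": 0,"dx": 0,"dy": 0,"dz": 0,"yaw": 0}]}}

```text
clock: 1.75
tool_pos: [0.4465, 0.3088, 0.1011]
eef_rot: [0.706, 0.708, -0.0, -0.002]
contact_force: [-0.6, 0.7, 0.3]
opening: 1.003
```

```bash
python3 -c "
from h import *
plan(.446,.306,.02,0,n=3); objs('w3')"
```

```text
pos [0.4465 0.3088 0.1011] jawang 0.1 yaw total 0.002 F [-0.6  0.7  0.3] op 1.003 t 1.75 tilt 0.004
{'dx': np.float64(-0.001), 'dy': np.float64(-0.0001), 'dz': np.float64(0.027), 'yaw': np.float64(0.001)}
{'dx': np.float64(-0.001), 'dy': np.float64(-0.0001), 'dz': np.float64(0.027), 'yaw': np.float64(0.001)}
{'dx': np.float64(-0.001), 'dy': np.float64(-0.0001), 'dz': np.float64(0.027), 'yaw': np.float64(0.001)}
[599.   2.] 188 zt 0.0303 top mean [0.6313 0.4578 0.0287] circ 0.6321 0.4582 r 0.0079 [87 58 39]
[347. 111.] 3012 zt 0.0616 top mean [0.4608 0.3875 0.0606] circ 0.4608 0.3872 r 0.0150 [119  76 142]
[325. 215.] 1968 zt 0.0614 top mean [0.4462 0.3114 0.0605] circ 0.4463 0.3065 r 0.0146 [52 59 73]
```

View pics/w3.png

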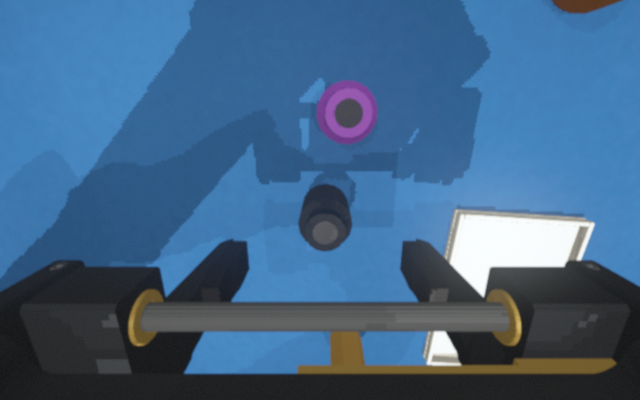

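The boot at (325,225) is centred between the fingers. Descending and gripping.

>>> {"api": "play_rows", "payload": {"targets": [{"jaw": 0,"dx": -0.003,"dy": 0,"dz": 0.03,"yaw": 0},{"jaw": 0,"dx": 0,"dy": 0,"dz": 0.03,"yaw": 0},{"jaw": 0,"dx": 0,"dy": 0,"dz": 0.015,"yaw": 0},{"jaw": 0,"dx": 0,"dy": 0,"dz": 0,"yaw": 0},{"jaw": 0,"dx": 0,"dy": 0,"dz": 0,"yaw": 0}]}}

```text
clock: 2.3
tool_pos: [0.4508, 0.3102, 0.0307]
eef_rot: [0.706, 0.708, 0.006, -0.001]
contact_force: [-0.1, -0.4, 0.1]
opening: 0.995
```

>>> {"api": "play_rows", "payload": {"targets": [{"jaw": 1,"dx": 0,"dy": 0,"dz": 0,"yaw": 0},{"jaw": 1,"dx": 0,"dy": 0,"dz": 0,"yaw": 0},{"jaw": 1,"dx": 0,"dy": 0,"dz": 0,"yaw": 0},{"jaw": 1,"dx": 0,"dy": 0,"dz": 0,"yaw": 0},{"jaw": 1,"dx": 0,"dy": 0,"dz": 0,"yaw": 0}], "squeeze": 15}}

```text
clock: 2.8
tool_pos: [0.4528, 0.3117, 0.0349]
eef_rot: [0.706, 0.708, 0.009, -0.001]
contact_force: [0.1, 0.4, 0.3]
opening: 0.57
```

```bash
python3 -c "
from h import *
plan(.446,.306,.02,0,n=3); snap('wrist','w4');snap('side','s4')"
```

```text
pos [0.4528 0.3117 0.0349] jawang 0.2 yaw total 0.003 F [0.1 0.4 0.3] op 0.570 t 2.80 tilt 0.019
{'dx': np.float64(-0.002), 'dy': np.float64(-0.0023), 'dz': np.float64(0.0049), 'yaw': np.float64(0.001)}
{'dx': np.float64(-0.002), 'dy': np.float64(-0.0023), 'dz': np.float64(0.0049), 'yaw': np.float64(0.001)}
{'dx': np.float64(-0.002), 'dy': np.float64(-0.0023), 'dz': np.float64(0.0049), 'yaw': np.float64(0.001)}
```

View pics/w4.png

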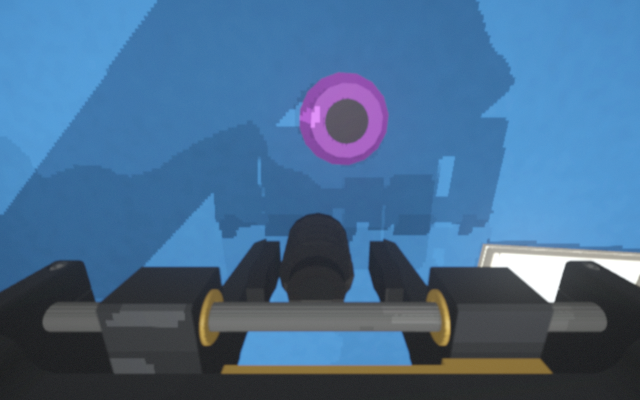

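```bash
python3 -c "
from h import *
s=r.get_state();print(s['q'].round(3),s['qd'].round(3),R.from_quat(s['eef_rot']).as_matrix().round(4), s['tool_pos'])"
```

```text
[-0.706  0.913  0.035  1.948 -0.119  0.264 -0.566] [-0.     0.004 -0.001  0.001 -0.    -0.003  0.001] [[-0.0037  0.9999  0.012 ]
 [ 0.9999  0.0035  0.0142]
 [ 0.0141  0.0121 -0.9998]] [0.45266229 0.31166872 0.03471822]
```

>>> {"api": "play_rows", "payload": {"targets": [{"jaw": 0.2,"dx": -0.003,"dy": -0.006,"dz": 0.0,"yaw": 0},{"jaw": 0.2,"dx": -0.002,"dy": -0.002,"dz": 0.003,"yaw": 0},{"jaw": 0.2,"dx": -0.001,"dy": 0,"dz": 0.01,"yaw": 0},{"jaw": 0.2,"dx": 0,"dy": 0,"dz": 0.006,"yaw": 0},{"jaw": 0.2,"dx": 0,"dy": 0,"dz": 0.002,"yaw": 0}]}}

```text
clock: 3.4
tool_pos: [0.4441, 0.3052, 0.0116]
eef_rot: [0.706, 0.708, 0.009, -0.001]
contact_force: [0.6, 0.3, -0.1]
opening: 0.798
```

```bash
python3 -c "
from h import *
plan(.446,.306,.02,0,n=1)"
```

```text
pos [0.4441 0.3052 0.0116] jawang 0.2 yaw total 0.003 F [ 0.6  0.3 -0.1] op 0.798 t 3.40 tilt 0.018
{'dx': np.float64(0.0009), 'dy': np.float64(0.002), 'dz': np.float64(-0.0083), 'yaw': np.float64(0.003)}
```

>>> {"api": "play_rows", "payload": {"targets": [{"jaw": 0.3,"dx": 0.001,"dy": 0.002,"dz": -0.004,"yaw": 0},{"jaw": 1,"dx": 0,"dy": 0,"dz": 0,"yaw": 0},{"jaw": 1,"dx": 0,"dy": 0,"dz": 0,"yaw": 0},{"jaw": 1,"dx": 0,"dy": 0,"dz": 0,"yaw": 0},{"jaw": 1,"dx": 0,"dy": 0,"dz": 0,"yaw": 0}]}}

```text
clock: 3.9
tool_pos: [0.4467, 0.3063, 0.0155]
eef_rot: [0.706, 0.708, 0.009, -0.001]
contact_force: [-0.6, 0.1, -1.0]
opening: 0.467
```

>>> {"api": "play_rows", "payload": {"targets": [{"jaw": 1,"dx": 0,"dy": 0,"dz": 0,"yaw": 0},{"jaw": 1,"dx": 0,"dy": 0,"dz": 0,"yaw": 0},{"jaw": 1,"dx": 0,"dy": 0,"dz": -0.01,"yaw": 0},{"jaw": 1,"dx": 0,"dy": 0,"dz": -0.02,"yaw": 0},{"jaw": 1,"dx": 0,"dy": 0,"dz": -0.03,"yaw": 0}]}}

```text
clock: 4.4
tool_pos: [0.4435, 0.304, 0.075]
eef_rot: [0.706, 0.708, 0.005, -0.001]
contact_force: [0.3, 0.3, -0.3]
opening: 0.473
```

```bash
python3 -c "
from h import *
plan(.629,.045,.145,0,n=10);snap('wrist','w5')"
```

```text
pos [0.4435 0.304  0.075 ] jawang 0.2 yaw total 0.004 F [ 0.3  0.3 -0.3] op 0.473 t 4.40 tilt 0.011
{'dx': np.float64(-0.0259), 'dy': np.float64(0.0185), 'dz': np.float64(-0.0071), 'yaw': np.float64(0.0)}
{'dx': np.float64(-0.0259), 'dy': np.float64(0.0185), 'dz': np.float64(-0.0071), 'yaw': np.float64(0.0)}
{'dx': np.float64(-0.0259), 'dy': np.float64(0.0185), 'dz': np.float64(-0.0071), 'yaw': np.float64(0.0)}
{'dx': np.float64(-0.0259), 'dy': np.float64(0.0185), 'dz': np.float64(-0.0071), 'yaw': np.float64(0.0)}
{'dx': np.float64(-0.0259), 'dy': np.float64(0.0185), 'dz': np.float64(-0.0071), 'yaw': np.float64(0.0)}
{'dx': np.float64(-0.0259), 'dy': np.float64(0.0185), 'dz': np.float64(-0.0071), 'yaw': np.float64(0.0)}
{'dx': np.float64(-0.0259), 'dy': np.float64(0.0186), 'dz': np.float64(-0.0071), 'yaw': np.float64(0.0)}
{'dx': np.float64(-0.0259), 'dy': np.float64(0.0186), 'dz': np.float64(-0.0071), 'yaw': np.float64(0.0)}
{'dx': np.float64(-0.0258), 'dy': np.float64(0.0186), 'dz': np.float64(-0.0071), 'yaw': np.float64(0.0)}
{'dx': np.float64(-0.0258), 'dy': np.float64(0.0186), 'dz': np.float64(-0.0071), 'yaw': np.float64(0.0)}
```

View pics/w5.png

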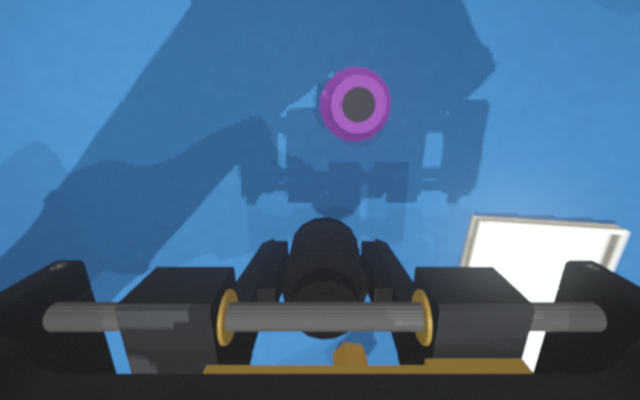

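Boot held upright. Carrying it to the red tray.

>>> {"api": "play_rows", "payload": {"targets": [{"jaw": 1,"dx": -0.015,"dy": 0.022,"dz": -0.02,"yaw": 0},{"jaw": 1,"dx": -0.025,"dy": 0.022,"dz": -0.02,"yaw": 0},{"jaw": 1,"dx": -0.026,"dy": 0.022,"dz": -0.01,"yaw": 0},{"jaw": 1,"dx": -0.026,"dy": 0.02,"dz": 0,"yaw": 0},{"jaw": 1,"dx": -0.026,"dy": 0.02,"dz": 0,"yaw": 0}]}}

```text
clock: 4.95
tool_pos: [0.5526, 0.1911, 0.1367]
eef_rot: [0.701, 0.713, 0.013, -0.002]
contact_force: [1.2, -0.2, -1.1]
opening: 0.472
```

>>> {"api": "play_rows", "payload": {"targets": [{"jaw": 1,"dx": -0.026,"dy": 0.018,"dz": 0,"yaw": 0},{"jaw": 1,"dx": -0.026,"dy": 0.018,"dz": 0,"yaw": 0},{"jaw": 1,"dx": -0.026,"dy": 0.016,"dz": 0,"yaw": 0},{"jaw": 1,"dx": -0.02,"dy": 0.012,"dz": 0,"yaw": 0},{"jaw": 1,"dx": -0.01,"dy": 0.006,"dz": 0,"yaw": 0}]}}

```text
clock: 5.45
tool_pos: [0.6288, 0.0746, 0.1394]
eef_rot: [0.703, 0.711, 0.013, 0.001]
contact_force: [0.1, -0.4, -0.6]
opening: 0.469
```

```bash
python3 -c "
from h import *
plan(.628,.042,.022,0,n=5);snap('wrist','w6')"
```

```text
pos [0.6288 0.0746 0.1394] jawang 0.6 yaw total 0.011 F [ 0.1 -0.4 -0.6] op 0.469 t 5.45 tilt 0.027
{'dx': np.float64(-0.0069), 'dy': np.float64(-0.0007), 'dz': np.float64(0.0234), 'yaw': np.float64(0.002)}
{'dx': np.float64(-0.0069), 'dy': np.float64(-0.0007), 'dz': np.float64(0.0234), 'yaw': np.float64(0.002)}
{'dx': np.float64(-0.0069), 'dy': np.float64(-0.0007), 'dz': np.float64(0.0234), 'yaw': np.float64(0.002)}
{'dx': np.float64(-0.0069), 'dy': np.float64(-0.0006), 'dz': np.float64(0.0234), 'yaw': np.float64(0.002)}
{'dx': np.float64(-0.0069), 'dy': np.float64(-0.0006), 'dz': np.float64(0.0234), 'yaw': np.float64(0.002)}
```

View pics/w6.png

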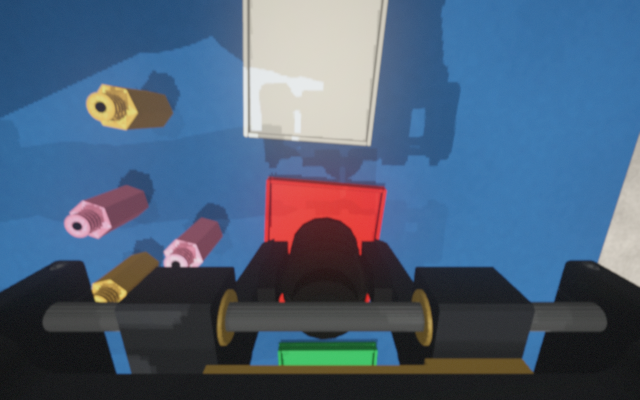

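>>> {"api": "play_rows", "payload": {"targets": [{"jaw": 1,"dx": -0.015,"dy": -0.001,"dz": 0.025,"yaw": 0.01},{"jaw": 1,"dx": -0.012,"dy": -0.001,"dz": 0.03,"yaw": 0},{"jaw": 1,"dx": -0.004,"dy": 0,"dz": 0.025,"yaw": 0},{"jaw": 1,"dx": 0,"dy": 0,"dz": 0.01,"yaw": 0},{"jaw": 1,"dx": 0,"dy": 0,"dz": 0,"yaw": 0}]}}

```text
clock: 6.0
tool_pos: [0.629, 0.0492, 0.0488]
eef_rot: [0.706, 0.708, 0.016, 0.0]
contact_force: [0.2, 0.4, 0.3]
opening: 0.471
```

```bash
python3 -c "
from h import *
plan(.628,.042,.022,0,n=2)"
```

```text
pos [0.629  0.0492 0.0488] jawang 0.2 yaw total 0.004 F [0.2 0.4 0.3] op 0.471 t 6.00 tilt 0.032
{'dx': np.float64(-0.0039), 'dy': np.float64(-0.0008), 'dz': np.float64(0.0133), 'yaw': np.float64(0.002)}
{'dx': np.float64(-0.0039), 'dy': np.float64(-0.0008), 'dz': np.float64(0.0133), 'yaw': np.float64(0.002)}
```

>>> {"api": "play_rows", "payload": {"targets": [{"jaw": 1,"dx": -0.005,"dy": -0.001,"dz": 0.014,"yaw": 0},{"jaw": 1,"dx": -0.002,"dy": 0,"dz": 0.008,"yaw": 0},{"jaw": 1,"dx": 0,"dy": 0,"dz": 0.004,"yaw": 0},{"jaw": 1,"dx": 0,"dy": 0,"dz": 0.001,"yaw": 0},{"jaw": 1,"dx": 0,"dy": 0,"dz": 0.001,"yaw": 0}]}}

```text
clock: 6.5
tool_pos: [0.6304, 0.0459, 0.0217]
eef_rot: [0.704, 0.71, 0.018, 0.001]
contact_force: [0.8, 0.2, -1.0]
opening: 0.473
```

```bash
python3 -c "
from h import *
plan(.628,.042,.022,0,n=2)"
```

```text
pos [0.6304 0.0459 0.0217] jawang 0.4 yaw total 0.007 F [ 0.8  0.2 -1. ] op 0.473 t 6.50 tilt 0.037
{'dx': np.float64(-0.002), 'dy': np.float64(-0.0012), 'dz': np.float64(-0.0002), 'yaw': np.float64(0.003)}
{'dx': np.float64(-0.002), 'dy': np.float64(-0.0012), 'dz': np.float64(-0.0002), 'yaw': np.float64(0.003)}
```

>>> {"api": "play_rows", "payload": {"targets": [{"jaw": 1,"dx": 0,"dy": 0,"dz": 0.003,"yaw": 0},{"jaw": 1,"dx": 0,"dy": 0,"dz": 0.002,"yaw": 0},{"jaw": 0.45,"dx": 0,"dy": 0,"dz": 0.001,"yaw": 0},{"jaw": 0.3,"dx": 0,"dy": 0,"dz": 0,"yaw": 0},{"jaw": 0.15,"dx": 0,"dy": 0,"dz": 0,"yaw": 0}]}}

```text
clock: 7.0
tool_pos: [0.6326, 0.0465, 0.019]
eef_rot: [0.704, 0.71, 0.02, 0.002]
contact_force: [-0.2, 0.1, -0.3]
opening: 0.704
```

```bash
python3 -c "
from h import *
plan(.628,.042,.022,0,n=1);snap('wrist','w7')"
```

```text
pos [0.6326 0.0465 0.019 ] jawang 0.4 yaw total 0.007 F [-0.2  0.1 -0.3] op 0.704 t 7.00 tilt 0.041
{'dx': np.float64(-0.0044), 'dy': np.float64(-0.0045), 'dz': np.float64(-0.0033), 'yaw': np.float64(0.007)}
```

View pics/w7.png

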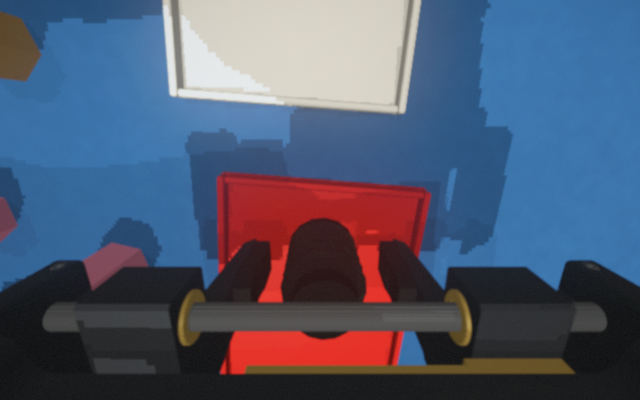

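>>> {"api": "play_rows", "payload": {"targets": [{"jaw": 0.05,"dx": 0,"dy": -0.004,"dz": -0.002,"yaw": 0},{"jaw": 0,"dx": 0,"dy": 0,"dz": -0.02,"yaw": 0},{"jaw": 0,"dx": 0,"dy": 0,"dz": -0.03,"yaw": 0},{"jaw": 0,"dx": 0,"dy": 0,"dz": -0.04,"yaw": 0},{"jaw": 0,"dx": 0,"dy": 0,"dz": -0.045,"yaw": 0}]}}

```text
clock: 7.55
tool_pos: [0.6177, 0.0429, 0.1524]
eef_rot: [0.704, 0.71, 0.014, -0.003]
contact_force: [0.6, -0.3, 0.1]
opening: 1.008
```

```bash
python3 -c "
from h import *
plan(.47,.157,.18,0,n=5);print(r.get_state()['q'].round(3)); objs('w8',.015); M=R.from_quat(r.get_state()['eef_rot']).as_matrix(); print(M[:,2].round(4))"
```

```text
pos [0.6177 0.0429 0.1524] jawang 0.5 yaw total 0.008 F [ 0.6 -0.3  0.1] op 1.008 t 7.55 tilt 0.028
{'dx': np.float64(0.0232), 'dy': np.float64(-0.0293), 'dz': np.float64(-0.0054), 'yaw': np.float64(0.002)}
{'dx': np.float64(0.0231), 'dy': np.float64(-0.0293), 'dz': np.float64(-0.0054), 'yaw': np.float64(0.002)}
{'dx': np.float64(0.0231), 'dy': np.float64(-0.0293), 'dz': np.float64(-0.0054), 'yaw': np.float64(0.002)}
{'dx': np.float64(0.0231), 'dy': np.float64(-0.0294), 'dz': np.float64(-0.0054), 'yaw': np.float64(0.002)}
{'dx': np.float64(0.023), 'dy': np.float64(-0.0294), 'dz': np.float64(-0.0054), 'yaw': np.float64(0.002)}
[-0.116  0.78  -0.029  1.684 -0.002  0.659 -0.127]
[143.  67.] 2479 zt 0.0713 top mean [0.4692 0.1569 0.0705] circ 0.4689 0.1569 r 0.0105 [155 133  83]
[119. 176.] 2211 zt 0.0712 top mean [0.4314 0.0661 0.0704] circ 0.4302 0.0664 r 0.0111 [156 107 127]
[337. 198.] 1738 zt 0.0654 top mean [0.6306 0.045  0.0646] circ 0.6310 0.0443 r 0.0153 [102  53  54]
[204. 212.] 1561 zt 0.0711 top mean [0.5046 0.0316 0.0704] circ 0.5044 0.0307 r 0.0103 [168 121 140]
[146. 231.] 206 zt 0.0364 top mean [0.4335 0.0067 0.0357] circ 0.4311 0.0053 r 0.0073 [109  88  66]
[ 0.0279  0.0248 -0.9993]
```

View pics/w8.png

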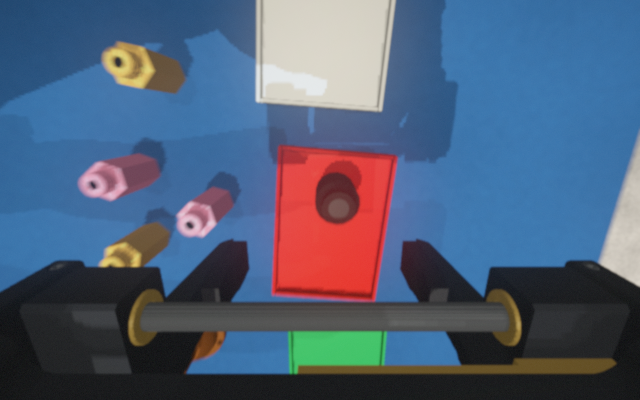

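Boot 1 is standing in the red tray at (0.631, 0.044) with its top at 0.065, which is 60 mm plus the 4 mm floor. Next is valve 1.

>>> {"api": "play_rows", "payload": {"targets": [{"jaw": 0,"dx": 0.023,"dy": -0.029,"dz": -0.005,"yaw": 0},{"jaw": 0,"dx": 0.023,"dy": -0.029,"dz": -0.005,"yaw": 0},{"jaw": 0,"dx": 0.023,"dy": -0.029,"dz": 0,"yaw": 0},{"jaw": 0,"dx": 0.015,"dy": -0.018,"dz": 0,"yaw": 0},{"jaw": 0,"dx": 0.008,"dy": -0.01,"dz": 0,"yaw": 0}]}}

```text
clock: 8.1
tool_pos: [0.5063, 0.134, 0.1731]
eef_rot: [0.706, 0.707, 0.023, 0.005]
contact_force: [0.2, 0.5, -0.0]
opening: 0.999
```

```bash
cat >> h.py <<'E'
def hexang(P,ok,c):
    # jaw angles (deg) square to flats, from points on hex top face and walls
    d=P[...,:2]-np.array(c); m=ok&(np.hypot(*np.moveaxis(d,-1,0))<.03)&(P[...,2]>.050)&(P[...,2]<.0585)
    q=d[m]; best=[]
    for a in np.arange(0,60,1.):
        w=[]
        for k in range(3):
            t=np.radians(a+60*k); pr=q@[np.cos(t),np.sin(t)]; w+= [np.ptp(np.sort(pr)[2:-2])]
        best.append((sum(w),a,np.round(w,4)))
    best.sort(key=lambda b:b[0]); print('npts',len(q),best[:3],best[-1][:2], 'mid',((q.min(0)+q.max(0))/2+c).round(4))
E
python3 -c "
from h import *
plan(.47,.157,.17,0,n=5); P,ok,s=objs('w9',.015); hexang(P,ok,(.469,.157))"
```

```text
pos [0.5063 0.134  0.1731] jawang 0.0 yaw total 0.001 F [ 0.2  0.5 -0. ] op 0.999 t 8.10 tilt 0.048
{'dx': np.float64(0.0046), 'dy': np.float64(-0.0073), 'dz': np.float64(0.0004), 'yaw': np.float64(0.0)}
{'dx': np.float64(0.0046), 'dy': np.float64(-0.0073), 'dz': np.float64(0.0004), 'yaw': np.float64(0.0)}
{'dx': np.float64(0.0046), 'dy': np.float64(-0.0073), 'dz': np.float64(0.0004), 'yaw': np.float64(0.0)}
{'dx': np.float64(0.0046), 'dy': np.float64(-0.0073), 'dz': np.float64(0.0004), 'yaw': np.float64(0.0)}
{'dx': np.float64(0.0046), 'dy': np.float64(-0.0073), 'dz': np.float64(0.0004), 'yaw': np.float64(0.0)}
[282. 173.] 1053 zt 0.0713 top mean [0.4687 0.1574 0.0705] circ 0.4686 0.1571 r 0.0100 [149 124  81]
npts 475 [(np.float64(0.08985013645387555), np.float64(19.0), array([0.03  , 0.0301, 0.0297])), (np.float64(0.08987239579586609), np.float64(20.0), array([0.0301, 0.0301, 0.0297])), (np.float64(0.09000885822516691), np.float64(18.0), array([0.0301, 0.0301, 0.0298]))] (np.float64(0.09857045991023038), np.float64(50.0)) mid [0.4686 0.1574]
```

View pics/w9.png

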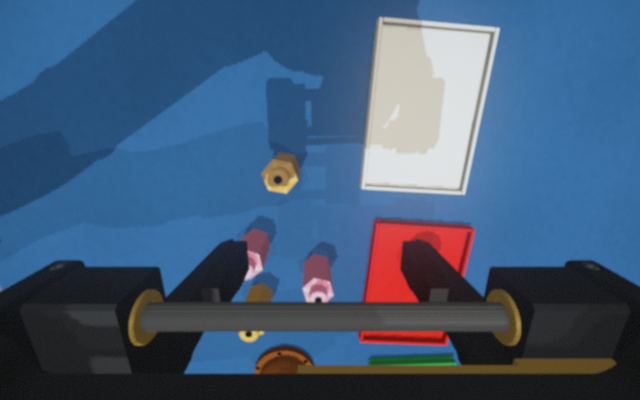

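Valve 1 is at (0.4686, 0.1572), with flat normals at 19° + k·60° and a measured width of 30 mm. I'll yaw to 19°, then check whether the tilt drifts.

>>> {"api": "play_rows", "payload": {"targets": [{"jaw": 0.3,"dx": 0,"dy": 0,"dz": 0,"yaw": -0.12},{"jaw": 0.3,"dx": 0,"dy": 0,"dz": 0,"yaw": -0.12},{"jaw": 0.3,"dx": 0,"dy": 0,"dz": 0,"yaw": -0.06},{"jaw": 0.3,"dx": 0,"dy": 0,"dz": 0,"yaw": 0},{"jaw": 0.3,"dx": 0,"dy": 0,"dz": 0,"yaw": 0}]}}

```text
clock: 8.65
tool_pos: [0.5077, 0.1325, 0.1725]
eef_rot: [0.589, 0.808, 0.022, 0.01]
contact_force: [1.0, -0.4, -0.8]
opening: 0.698
```

```bash
cat >> h.py <<'E'
def tilt():
    M=R.from_quat(r.get_state()['eef_rot']).as_matrix(); print('toolz',M[:2,2].round(4))
E
python3 -c "
from h import *
plan(.4686,.1572,.16,19,n=5);tilt()"
```

```text
pos [0.5077 0.1325 0.1725] jawang 17.8 yaw total -0.022 F [ 1.  -0.4 -0.8] op 0.698 t 8.65 tilt 0.048
{'dx': np.float64(0.0071), 'dy': np.float64(-0.0061), 'dz': np.float64(0.0023), 'yaw': np.float64(-0.004)}
{'dx': np.float64(0.0071), 'dy': np.float64(-0.006), 'dz': np.float64(0.0023), 'yaw': np.float64(-0.004)}
{'dx': np.float64(0.0071), 'dy': np.float64(-0.006), 'dz': np.float64(0.0023), 'yaw': np.float64(-0.004)}
{'dx': np.float64(0.0071), 'dy': np.float64(-0.006), 'dz': np.float64(0.0023), 'yaw': np.float64(-0.004)}
{'dx': np.float64(0.0072), 'dy': np.float64(-0.0059), 'dz': np.float64(0.0023), 'yaw': np.float64(-0.004)}
toolz [0.0413 0.0237]
```

>>> {"api": "play_rows", "payload": {"targets": [{"jaw": 0.3,"dx": 0.009,"dy": -0.008,"dz": 0,"yaw": -0.02},{"jaw": 0.3,"dx": 0.009,"dy": -0.008,"dz": 0.01,"yaw": 0},{"jaw": 0.3,"dx": 0.008,"dy": -0.006,"dz": 0.015,"yaw": 0},{"jaw": 0.3,"dx": 0.003,"dy": -0.003,"dz": 0.015,"yaw": 0},{"jaw": 0.3,"dx": 0,"dy": 0,"dz": 0,"yaw": 0}]}}

```text
clock: 9.15
tool_pos: [0.4745, 0.1541, 0.1308]
eef_rot: [0.582, 0.813, 0.022, 0.011]
contact_force: [0.3, 0.1, 0.4]
opening: 0.698
```

```bash
python3 -c "
from h import *
plan(.4686,.1572,.018,19,n=5);tilt();objs('w10')"
```

```text
pos [0.4745 0.1541 0.1308] jawang 18.8 yaw total -0.004 F [0.3 0.1 0.4] op 0.698 t 9.15 tilt 0.049
{'dx': np.float64(0.0008), 'dy': np.float64(-0.002), 'dz': np.float64(0.0225), 'yaw': np.float64(-0.001)}
{'dx': np.float64(0.0008), 'dy': np.float64(-0.002), 'dz': np.float64(0.0225), 'yaw': np.float64(-0.001)}
{'dx': np.float64(0.0008), 'dy': np.float64(-0.002), 'dz': np.float64(0.0225), 'yaw': np.float64(-0.001)}
{'dx': np.float64(0.0008), 'dy': np.float64(-0.002), 'dz': np.float64(0.0225), 'yaw': np.float64(-0.001)}
{'dx': np.float64(0.0008), 'dy': np.float64(-0.002), 'dz': np.float64(0.0225), 'yaw': np.float64(-0.001)}
toolz [0.0428 0.0238]
[314. 202.] 1418 zt 0.0712 top mean [0.4683 0.1575 0.0705] circ 0.4685 0.1569 r 0.0099 [140 115  71]
```

View pics/w10.png

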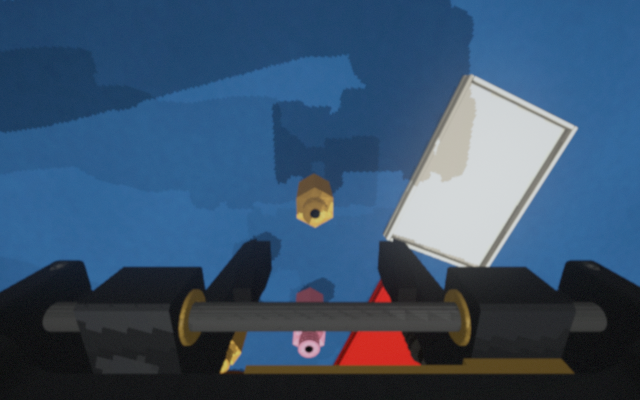

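>>> {"api": "play_rows", "payload": {"targets": [{"jaw": 0.3,"dx": 0.002,"dy": -0.006,"dz": 0.01,"yaw": 0},{"jaw": 0.3,"dx": 0.002,"dy": -0.004,"dz": 0.018,"yaw": 0},{"jaw": 0.3,"dx": 0,"dy": -0.002,"dz": 0.018,"yaw": 0},{"jaw": 0.3,"dx": 0,"dy": -0.001,"dz": 0.018,"yaw": 0},{"jaw": 0.3,"dx": 0,"dy": 0,"dz": 0.01,"yaw": 0}]}}

```text
clock: 9.7
tool_pos: [0.4695, 0.1569, 0.0599]
eef_rot: [0.583, 0.812, 0.027, 0.014]
contact_force: [-0.5, -0.2, 0.9]
opening: 0.698
```

```bash
python3 -c "
from h import *
plan(.4686,.1572,.018,19,n=3);tilt();snap('wrist','w11')"
```

```text
pos [0.4695 0.1569 0.0599] jawang 18.6 yaw total -0.006 F [-0.5 -0.2  0.9] op 0.698 t 9.70 tilt 0.062
{'dx': np.float64(0.0001), 'dy': np.float64(-0.0011), 'dz': np.float64(0.0139), 'yaw': np.float64(-0.002)}
{'dx': np.float64(0.0001), 'dy': np.float64(-0.0011), 'dz': np.float64(0.0139), 'yaw': np.float64(-0.002)}
{'dx': np.float64(0.0001), 'dy': np.float64(-0.0011), 'dz': np.float64(0.0139), 'yaw': np.float64(-0.002)}
toolz [0.0553 0.0279]
```

View pics/w11.png

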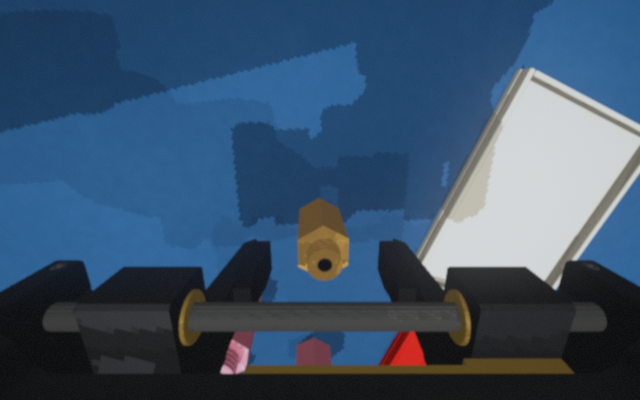

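The valve is centred at (323,250). Tilt has grown to 0.06, so before gripping I'll test whether a fast lift takes it back out.

>>> {"api": "play_rows", "payload": {"targets": [{"jaw": 0.3,"dx": 0,"dy": 0,"dz": -0.05,"yaw": 0},{"jaw": 0.3,"dx": 0,"dy": 0,"dz": -0.05,"yaw": 0},{"jaw": 0.3,"dx": 0,"dy": 0,"dz": 0,"yaw": 0},{"jaw": 0.3,"dx": 0,"dy": 0,"dz": 0,"yaw": 0},{"jaw": 0.3,"dx": 0,"dy": 0,"dz": 0,"yaw": 0}]}}

```text
clock: 10.25
tool_pos: [0.4641, 0.1537, 0.1602]
eef_rot: [0.583, 0.812, 0.025, 0.013]
contact_force: [-0.8, -0.3, -0.2]
opening: 0.697
```

```bash
python3 -c "
from h import *
plan(.4686,.1572,.018,19,n=1);tilt();print(r.get_state()['q'].round(3))"
```

```text
pos [0.4641 0.1537 0.1602] jawang 18.6 yaw total -0.007 F [-0.8 -0.3 -0.2] op 0.697 t 10.25 tilt 0.056
{'dx': np.float64(0.0007), 'dy': np.float64(-0.0025), 'dz': np.float64(0.1423), 'yaw': np.float64(-0.007)}
toolz [0.0497 0.0251]
[-0.375  0.629 -0.058  2.102  0.091  0.357 -0.181]
```

>>> {"api": "play_rows", "payload": {"targets": [{"jaw": 0.3,"dx": 0.001,"dy": -0.002,"dz": 0.045,"yaw": 0},{"jaw": 0.3,"dx": 0,"dy": 0,"dz": 0.045,"yaw": 0},{"jaw": 0.3,"dx": 0,"dy": 0,"dz": 0,"yaw": 0},{"jaw": 0.3,"dx": 0,"dy": 0,"dz": 0,"yaw": 0},{"jaw": 0.3,"dx": 0,"dy": 0,"dz": 0,"yaw": 0}]}}

```text
clock: 10.75
tool_pos: [0.4669, 0.1563, 0.0677]
eef_rot: [0.584, 0.812, 0.024, 0.013]
contact_force: [0.3, 0.7, -0.4]
opening: 0.7
```

```bash
python3 -c "
from h import *
plan(.4686,.1572,.018,19,n=1);tilt();print(r.get_state()['q'].round(3))"
```

```text
pos [0.4669 0.1563 0.0677] jawang 18.6 yaw total -0.008 F [ 0.3  0.7 -0.4] op 0.700 t 10.75 tilt 0.055
{'dx': np.float64(-0.0001), 'dy': np.float64(-0.0008), 'dz': np.float64(0.0497), 'yaw': np.float64(-0.008)}
toolz [0.0493 0.0244]
[-0.401  0.816 -0.022  2.144  0.111  0.127 -0.202]
```

>>> {"api": "play_rows", "payload": {"targets": [{"jaw": 0.3,"dx": 0,"dy": 0,"dz": -0.02,"yaw": 0},{"jaw": 0.3,"dx": 0,"dy": 0,"dz": -0.02,"yaw": 0},{"jaw": 0.3,"dx": 0,"dy": 0,"dz": -0.02,"yaw": 0},{"jaw": 0.3,"dx": 0,"dy": 0,"dz": -0.02,"yaw": 0},{"jaw": 0.3,"dx": 0,"dy": 0,"dz": -0.02,"yaw": 0}]}}

```text
clock: 11.25
tool_pos: [0.4626, 0.1536, 0.1794]
eef_rot: [0.584, 0.811, 0.028, 0.016]
contact_force: [0.6, -0.1, 0.1]
opening: 0.698
```

>>> {"api": "play_rows", "payload": {"targets": [{"jaw": 0.3,"dx": 0,"dy": 0,"dz": -0.02,"yaw": 0},{"jaw": 0.3,"dx": 0,"dy": 0,"dz": -0.02,"yaw": 0},{"jaw": 0.3,"dx": 0,"dy": 0,"dz": -0.02,"yaw": 0},{"jaw": 0.3,"dx": 0,"dy": 0,"dz": 0,"yaw": 0},{"jaw": 0.3,"dx": 0,"dy": 0,"dz": 0,"yaw": 0}]}}

```text
clock: 11.75
tool_pos: [0.4602, 0.1513, 0.2555]
eef_rot: [0.584, 0.81, 0.037, 0.022]
contact_force: [0.2, -1.1, -0.5]
opening: 0.698
```

```bash
python3 -c "
from h import *
plan(.4686,.1572,.018,19,n=1);tilt();print(r.get_state()['q'].round(3))"
```

```text
pos [0.4602 0.1513 0.2555] jawang 18.4 yaw total -0.010 F [ 0.2 -1.1 -0.5] op 0.698 t 11.75 tilt 0.087
{'dx': np.float64(0.001), 'dy': np.float64(-0.0107), 'dz': np.float64(0.2375), 'yaw': np.float64(-0.01)}
toolz [0.0792 0.0348]
[-0.355  0.45  -0.085  2.037  0.071  0.571 -0.166]
```

>>> {"api": "play_rows", "payload": {"targets": [{"jaw": 0.3,"dx": 0,"dy": 0,"dz": 0.02,"yaw": 0},{"jaw": 0.3,"dx": 0,"dy": 0,"dz": 0.02,"yaw": 0},{"jaw": 0.3,"dx": 0,"dy": 0,"dz": 0.02,"yaw": 0},{"jaw": 0.3,"dx": 0,"dy": 0,"dz": 0.02,"yaw": 0},{"jaw": 0.3,"dx": 0,"dy": 0,"dz": 0.0,"yaw": 0}]}}

```text
clock: 12.25
tool_pos: [0.4662, 0.1536, 0.1748]
eef_rot: [0.584, 0.81, 0.039, 0.023]
contact_force: [0.1, 1.0, 0.4]
opening: 0.698
```

```bash
python3 -c "
from h import *
plan(.4686,.1572,.018,19,n=1);tilt();print(r.get_state()['q'].round(3),r.get_state()['qd'].round(3))"
```

```text
pos [0.4662 0.1536 0.1748] jawang 18.4 yaw total -0.010 F [0.1 1.  0.4] op 0.698 t 12.25 tilt 0.090
{'dx': np.float64(0.0014), 'dy': np.float64(-0.0106), 'dz': np.float64(0.1565), 'yaw': np.float64(-0.01)}
toolz [0.0824 0.0358]
[-0.375  0.595 -0.058  2.116  0.1    0.343 -0.193] [ 0.002 -0.036  0.002 -0.01  -0.001  0.018  0.004]
```

>>> {"api": "play_rows", "payload": {"targets": [{"jaw": 0.3,"dx": 0,"dy": 0,"dz": 0,"yaw": 0},{"jaw": 0.3,"dx": 0,"dy": 0,"dz": 0,"yaw": 0},{"jaw": 0.3,"dx": 0,"dy": 0,"dz": -0.015,"yaw": 0},{"jaw": 0.3,"dx": 0,"dy": 0,"dz": -0.035,"yaw": 0},{"jaw": 0.3,"dx": 0,"dy": 0,"dz": -0.05,"yaw": 0}]}}

```text
clock: 12.75
tool_pos: [0.4548, 0.1489, 0.2748]
eef_rot: [0.584, 0.811, 0.034, 0.02]
contact_force: [0.5, 0.3, 0.1]
opening: 0.702
```

```bash
cat >> h.py <<'E'
def settle(n=4):
    for i in range(n): tilt(); r.snapshot('wrist')
    tilt()
E
python3 -c "
from h import *
tilt();plan(.4686,.1572,.018,19,n=1);settle()
plan(.4686,.1572,.018,19,n=1);print(r.get_state()['q'].round(3),r.get_state()['qd'].round(3))"
```

```text
toolz [0.0729 0.0318]
pos [0.4548 0.1489 0.2748] jawang 18.4 yaw total -0.010 F [0.5 0.3 0.1] op 0.702 t 12.75 tilt 0.080
{'dx': np.float64(0.0017), 'dy': np.float64(-0.0047), 'dz': np.float64(0.2573), 'yaw': np.float64(-0.01)}
toolz [0.0729 0.0318]
toolz [0.0864 0.0372]
toolz [0.0879 0.0379]
toolz [0.0842 0.0363]
toolz [0.0804 0.0347]
pos [0.4568 0.1496 0.2762] jawang 18.4 yaw total -0.010 F [ 0.4  0.1 -0.8] op 0.699 t 12.95 tilt 0.088
{'dx': np.float64(0.0016), 'dy': np.float64(-0.0089), 'dz': np.float64(0.2584), 'yaw': np.float64(-0.01)}
[-0.349  0.413 -0.093  2.019  0.067  0.625 -0.163] [-0.003  0.047  0.002  0.035 -0.    -0.009 -0.001]
```

>>> {"api": "play_rows", "payload": {"targets": [{"jaw": 0.3,"dx": 0,"dy": 0,"dz": 0,"yaw": 0},{"jaw": 0.3,"dx": 0,"dy": 0,"dz": 0,"yaw": 0},{"jaw": 0.3,"dx": 0,"dy": 0,"dz": 0,"yaw": 0},{"jaw": 0.3,"dx": 0,"dy": 0,"dz": 0.045,"yaw": 0},{"jaw": 0.3,"dx": 0,"dy": 0,"dz": 0.045,"yaw": 0}]}}

```text
clock: 13.45
tool_pos: [0.4663, 0.1535, 0.1863]
eef_rot: [0.584, 0.81, 0.041, 0.024]
contact_force: [1.4, -0.3, 0.2]
opening: 0.704
```

```bash
python3 -c "
from h import *
settle(1)
"
```

```text
toolz [0.0875 0.0377]
toolz [0.0765 0.0335]
```

>>> {"api": "play_rows", "payload": {"targets": [{"jaw": 0.3,"dx": 0,"dy": 0,"dz": 0,"yaw": 0},{"jaw": 0.3,"dx": 0,"dy": 0,"dz": 0,"yaw": 0},{"jaw": 0.3,"dx": 0,"dy": 0,"dz": 0,"yaw": 0},{"jaw": 0.3,"dx": 0,"dy": 0,"dz": 0,"yaw": 0},{"jaw": 0.3,"dx": 0,"dy": 0,"dz": 0,"yaw": 0}]}}

```text
clock: 14.0
tool_pos: [0.4634, 0.1527, 0.1821]
eef_rot: [0.584, 0.811, 0.036, 0.021]
contact_force: [0.4, 0.2, 0.1]
opening: 0.697
```

```bash
python3 -c "
from h import *
tilt();plan(.4686,.1572,.018,19,n=1)"
```

```text
toolz [0.0761 0.0331]
pos [0.4634 0.1527 0.1821] jawang 18.4 yaw total -0.010 F [0.4 0.2 0.1] op 0.697 t 14.00 tilt 0.083
{'dx': np.float64(0.0014), 'dy': np.float64(-0.0072), 'dz': np.float64(0.1641), 'yaw': np.float64(-0.01)}
```

>>> {"api": "play_rows", "payload": {"targets": [{"jaw": 0.3,"dx": 0,"dy": 0,"dz": 0,"yaw": 0},{"jaw": 0.3,"dx": 0,"dy": 0,"dz": 0,"yaw": 0},{"jaw": 0.3,"dx": 0,"dy": 0,"dz": 0,"yaw": 0},{"jaw": 0.3,"dx": 0,"dy": 0,"dz": 0,"yaw": 0},{"jaw": 0.3,"dx": 0,"dy": 0.05,"dz": 0,"yaw": 0}]}}

```text
clock: 14.5
tool_pos: [0.5012, 0.1642, 0.1861]
eef_rot: [0.584, 0.811, 0.029, 0.018]
contact_force: [1.3, 0.1, 0.4]
opening: 0.699
```

```bash
python3 -c "
from h import *
settle(6)
"
```

```text
toolz [0.0626 0.0265]
toolz [0.0881 0.0382]
toolz [0.0892 0.0389]
toolz [0.0845 0.0368]
toolz [0.0811 0.0352]
toolz [0.0794 0.0343]
toolz [0.0787 0.034 ]
```

>>> {"api": "play_rows", "payload": {"targets": [{"jaw": 0.3,"dx": 0,"dy": 0,"dz": 0,"yaw": 0},{"jaw": 0.3,"dx": 0,"dy": 0,"dz": 0,"yaw": 0},{"jaw": 0.3,"dx": 0,"dy": 0,"dz": 0,"yaw": 0},{"jaw": 0.3,"dx": 0,"dy": 0,"dz": 0,"yaw": 0},{"jaw": 0.3,"dx": 0,"dy": -0.05,"dz": 0,"yaw": 0}]}}

```text
clock: 15.3
tool_pos: [0.4677, 0.1546, 0.1849]
eef_rot: [0.584, 0.81, 0.041, 0.024]
contact_force: [0.0, -0.3, 0.5]
opening: 0.704
```

```bash
python3 -c "
from h import *
settle(6)
"
```

```text
toolz [0.0867 0.038 ]
toolz [0.0568 0.024 ]
toolz [0.0583 0.0241]
toolz [0.0672 0.0284]
toolz [0.0732 0.0313]
toolz [0.0763 0.0328]
toolz [0.0777 0.0335]
```

The mechanism is clear: an inward jump swings the tilt by about -0.02, and the swing can be frozen by starting a row 0.05 s later. I'll use this to take the tilt out.

>>> {"api": "play_rows", "payload": {"targets": [{"jaw": 0.3,"dx": 0,"dy": 0,"dz": 0,"yaw": 0},{"jaw": 0.3,"dx": 0,"dy": 0,"dz": 0,"yaw": 0},{"jaw": 0.3,"dx": 0,"dy": 0,"dz": 0,"yaw": 0},{"jaw": 0.3,"dx": 0,"dy": 0,"dz": 0,"yaw": 0},{"jaw": 0.3,"dx": 0,"dy": 0.05,"dz": 0,"yaw": 0}]}}

```text
clock: 16.1
tool_pos: [0.5037, 0.1654, 0.187]
eef_rot: [0.584, 0.811, 0.031, 0.019]
contact_force: [1.9, 0.8, -0.9]
opening: 0.698
```

```bash
python3 -c "
from h import *
settle(6)
"
```

```text
toolz [0.0663 0.0282]
toolz [0.0915 0.0397]
toolz [0.0924 0.0404]
toolz [0.0879 0.0383]
toolz [0.0845 0.0367]
toolz [0.0826 0.0358]
toolz [0.0819 0.0354]
```

>>> {"api": "play_rows", "payload": {"targets": [{"jaw": 0.3,"dx": 0,"dy": 0,"dz": 0,"yaw": 0},{"jaw": 0.3,"dx": 0,"dy": 0,"dz": 0,"yaw": 0},{"jaw": 0.3,"dx": 0,"dy": 0,"dz": 0,"yaw": 0},{"jaw": 0.3,"dx": 0,"dy": 0,"dz": 0,"yaw": 0},{"jaw": 0.3,"dx": 0,"dy": -0.05,"dz": 0,"yaw": 0}]}}

```text
clock: 16.9
tool_pos: [0.4698, 0.1556, 0.1858]
eef_rot: [0.584, 0.81, 0.042, 0.025]
contact_force: [-0.8, 0.3, 0.7]
opening: 0.699
```

```bash
python3 -c "
from h import *
settle(1)
"
```

```text
toolz [0.0902 0.0396]
toolz [0.0602 0.0256]
```

>>> {"api": "play_rows", "payload": {"targets": [{"jaw": 0.3,"dx": 0,"dy": 0,"dz": 0,"yaw": 0},{"jaw": 0.3,"dx": 0,"dy": 0,"dz": 0,"yaw": 0},{"jaw": 0.3,"dx": 0,"dy": 0,"dz": 0,"yaw": 0},{"jaw": 0.3,"dx": 0,"dy": 0,"dz": 0,"yaw": 0},{"jaw": 0.3,"dx": 0,"dy": 0.05,"dz": 0,"yaw": 0}]}}

```text
clock: 17.45
tool_pos: [0.4848, 0.1577, 0.1834]
eef_rot: [0.584, 0.812, 0.02, 0.013]
contact_force: [1.3, 0.9, -0.1]
opening: 0.702
```

```bash
python3 -c "
from h import *
settle(6);plan(.4686,.1572,.16,19,n=1)
"
```

```text
toolz [0.0447 0.0181]
toolz [0.0688 0.0293]
toolz [0.0692 0.0297]
toolz [0.0643 0.0274]
toolz [0.0607 0.0256]
toolz [0.0585 0.0246]
toolz [0.0574 0.0241]
pos [0.4922 0.1609 0.1849] jawang 18.5 yaw total -0.009 F [ 0.4 -0.2 -0.1] op 0.702 t 17.75 tilt 0.062
{'dx': np.float64(0.0039), 'dy': np.float64(-0.025), 'dz': np.float64(0.0234), 'yaw': np.float64(-0.009)}
```

>>> {"api": "play_rows", "payload": {"targets": [{"jaw": 0.3,"dx": 0,"dy": 0,"dz": 0,"yaw": 0},{"jaw": 0.3,"dx": 0,"dy": 0,"dz": 0,"yaw": 0},{"jaw": 0.3,"dx": 0,"dy": 0,"dz": 0,"yaw": 0},{"jaw": 0.3,"dx": 0,"dy": 0,"dz": 0,"yaw": 0},{"jaw": 0.3,"dx": 0,"dy": -0.05,"dz": 0,"yaw": 0}]}}

```text
clock: 18.25
tool_pos: [0.45, 0.1476, 0.1827]
eef_rot: [0.584, 0.811, 0.031, 0.019]
contact_force: [-0.2, 0.6, -0.7]
opening: 0.702
```

```bash
python3 -c "
from h import *
settle(1)
"
```

```text
toolz [0.0668 0.0288]
toolz [0.0376 0.0149]
```

>>> {"api": "play_rows", "payload": {"targets": [{"jaw": 0.3,"dx": 0,"dy": 0,"dz": 0,"yaw": 0},{"jaw": 0.3,"dx": 0,"dy": 0,"dz": 0,"yaw": 0},{"jaw": 0.3,"dx": 0,"dy": 0,"dz": 0,"yaw": 0},{"jaw": 0.3,"dx": 0,"dy": 0,"dz": 0,"yaw": 0},{"jaw": 0.3,"dx": 0,"dy": 0.05,"dz": 0,"yaw": 0}]}}

```text
clock: 18.8
tool_pos: [0.4664, 0.1501, 0.1804]
eef_rot: [0.583, 0.812, 0.01, 0.007]
contact_force: [0.6, -0.2, -0.3]
opening: 0.699
```

```bash
python3 -c "
from h import *
settle(6)
"
```

```text
toolz [0.0238 0.0082]
toolz [0.0475 0.0193]
toolz [0.0477 0.0197]
toolz [0.0427 0.0173]
toolz [0.039  0.0155]
toolz [0.037  0.0145]
toolz [0.036 0.014]
```

>>> {"api": "play_rows", "payload": {"targets": [{"jaw": 0.3,"dx": 0,"dy": 0,"dz": 0,"yaw": 0},{"jaw": 0.3,"dx": 0,"dy": 0,"dz": 0,"yaw": 0},{"jaw": 0.3,"dx": 0,"dy": 0,"dz": 0,"yaw": 0},{"jaw": 0.3,"dx": 0,"dy": 0,"dz": 0,"yaw": 0},{"jaw": 0.3,"dx": 0,"dy": -0.05,"dz": 0,"yaw": 0}]}}

```text
clock: 19.6
tool_pos: [0.4312, 0.1398, 0.1804]
eef_rot: [0.584, 0.812, 0.021, 0.013]
contact_force: [-0.3, -0.2, -1.2]
opening: 0.698
```

```bash
python3 -c "
from h import *
settle(1)
"
```

```text
toolz [0.0451 0.0186]
toolz [0.0166 0.0049]
```

>>> {"api": "play_rows", "payload": {"targets": [{"jaw": 0.3,"dx": 0,"dy": 0,"dz": 0,"yaw": 0},{"jaw": 0.3,"dx": 0,"dy": 0,"dz": 0,"yaw": 0},{"jaw": 0.3,"dx": 0,"dy": 0,"dz": 0,"yaw": 0},{"jaw": 0.3,"dx": 0,"dy": 0,"dz": 0,"yaw": 0},{"jaw": 0.3,"dx": 0,"dy": 0.05,"dz": 0,"yaw": 0}]}}

```text
clock: 20.15
tool_pos: [0.4481, 0.1425, 0.1779]
eef_rot: [0.583, 0.813, 0.0, 0.002]
contact_force: [0.3, 1.1, -0.1]
opening: 0.698
```

```bash
python3 -c "
from h import *
settle(6);plan(.4686,.1572,.16,19,n=1)
"
```

```text
toolz [ 0.0032 -0.0017]
toolz [0.0267 0.0095]
toolz [0.0266 0.0097]
toolz [0.0216 0.0073]
toolz [0.018  0.0054]
toolz [0.0159 0.0044]
toolz [0.0149 0.0039]
pos [0.455  0.1455 0.1787] jawang 18.6 yaw total -0.006 F [-0.6  0.5  0.5] op 0.705 t 20.45 tilt 0.015
{'dx': np.float64(0.0067), 'dy': np.float64(0.0164), 'dz': np.float64(0.019), 'yaw': np.float64(-0.006)}
```

>>> {"api": "play_rows", "payload": {"targets": [{"jaw": 0.3,"dx": 0.007,"dy": 0.016,"dz": 0,"yaw": -0.006},{"jaw": 0.3,"dx": 0,"dy": 0,"dz": 0.045,"yaw": 0},{"jaw": 0.3,"dx": 0,"dy": 0,"dz": 0.045,"yaw": 0},{"jaw": 0.3,"dx": 0,"dy": 0,"dz": 0,"yaw": 0},{"jaw": 0.3,"dx": 0,"dy": 0,"dz": 0,"yaw": 0}]}}

```text
clock: 20.95
tool_pos: [0.4684, 0.1574, 0.0881]
eef_rot: [0.581, 0.814, 0.006, 0.005]
contact_force: [0.2, 0.3, 0.5]
opening: 0.701
```

```bash
python3 -c "
from h import *
tilt();plan(.4686,.1572,.018,19,n=1);print(r.get_state()['q'].round(3))
"
```

```text
toolz [0.0153 0.0038]
pos [0.4684 0.1574 0.0881] jawang 19.0 yaw total -0.000 F [0.2 0.3 0.5] op 0.701 t 20.95 tilt 0.016
{'dx': np.float64(-0.0001), 'dy': np.float64(-0.001), 'dz': np.float64(0.07), 'yaw': np.float64(-0.0)}
[-0.393  0.78  -0.043  2.094  0.132  0.254 -0.219]
```

>>> {"api": "play_rows", "payload": {"targets": [{"jaw": 0.3,"dx": 0,"dy": 0,"dz": 0.034,"yaw": 0},{"jaw": 0.3,"dx": 0,"dy": -0.001,"dz": 0.03,"yaw": 0},{"jaw": 0.3,"dx": 0,"dy": 0,"dz": 0,"yaw": 0},{"jaw": 1,"dx": 0,"dy": 0,"dz": 0,"yaw": 0},{"jaw": 1,"dx": 0,"dy": 0,"dz": 0,"yaw": 0}], "squeeze": 25}}

```text
clock: 21.45
tool_pos: [0.4735, 0.1588, 0.0337]
eef_rot: [0.581, 0.814, 0.012, 0.009]
contact_force: [-0.2, -0.3, -0.3]
opening: 0.545
```

>>> {"api": "play_rows", "payload": {"targets": [{"jaw": 1,"dx": 0,"dy": 0,"dz": 0,"yaw": 0},{"jaw": 1,"dx": 0,"dy": 0,"dz": 0,"yaw": 0},{"jaw": 1,"dx": 0,"dy": 0,"dz": 0,"yaw": 0},{"jaw": 1,"dx": 0,"dy": 0,"dz": 0,"yaw": 0},{"jaw": 1,"dx": 0,"dy": 0,"dz": 0,"yaw": 0}]}}

```text
clock: 21.95
tool_pos: [0.4749, 0.1592, 0.038]
eef_rot: [0.581, 0.813, 0.014, 0.01]
contact_force: [-0.4, 1.0, -2.1]
opening: 0.35
```

```bash
python3 -c "
from h import *
tilt();plan(.4686,.1572,.16,19,n=3);print(r.get_state()['q'].round(3))
"
```

```text
toolz [0.0335 0.0111]
pos [0.4749 0.1592 0.038 ] jawang 18.9 yaw total -0.002 F [-0.4  1.  -2.1] op 0.350 t 21.95 tilt 0.035
{'dx': np.float64(0.0001), 'dy': np.float64(-0.0008), 'dz': np.float64(-0.0407), 'yaw': np.float64(-0.001)}
{'dx': np.float64(0.0001), 'dy': np.float64(-0.0008), 'dz': np.float64(-0.0407), 'yaw': np.float64(-0.001)}
{'dx': np.float64(0.0001), 'dy': np.float64(-0.0008), 'dz': np.float64(-0.0407), 'yaw': np.float64(-0.001)}
[-0.407  0.882 -0.017  2.107  0.142  0.119 -0.229]
```

>>> {"api": "play_rows", "payload": {"targets": [{"jaw": 1,"dx": 0,"dy": 0,"dz": 0,"yaw": 0},{"jaw": 1,"dx": 0,"dy": 0,"dz": -0.01,"yaw": 0},{"jaw": 1,"dx": 0,"dy": 0,"dz": -0.025,"yaw": 0},{"jaw": 1,"dx": 0,"dy": 0,"dz": -0.035,"yaw": 0},{"jaw": 1,"dx": 0,"dy": 0,"dz": -0.035,"yaw": 0}], "squeeze": 35}}

```text
clock: 22.45
tool_pos: [0.4685, 0.157, 0.1429]
eef_rot: [0.581, 0.814, 0.01, 0.008]
contact_force: [0.3, 0.5, -2.1]
opening: 0.351
```

```bash
python3 -c "
from h import *
settle(3);snap('wrist','w12');plan(.636,-.162,.155,0,n=10)
"
```

```text
toolz [0.0239 0.0067]
toolz [0.0313 0.0096]
toolz [0.0321 0.0103]
toolz [0.0296 0.0093]
pos [0.4695 0.1574 0.1425] jawang 18.9 yaw total 0.330 F [-0.7  0.6 -2.4] op 0.349 t 22.65 tilt 0.028
{'dx': np.float64(-0.0356), 'dy': np.float64(0.0054), 'dz': np.float64(-0.0011), 'yaw': np.float64(0.033)}
{'dx': np.float64(-0.0354), 'dy': np.float64(0.0066), 'dz': np.float64(-0.0011), 'yaw': np.float64(0.033)}
{'dx': np.float64(-0.0352), 'dy': np.float64(0.0078), 'dz': np.float64(-0.0011), 'yaw': np.float64(0.033)}
{'dx': np.float64(-0.0349), 'dy': np.float64(0.0089), 'dz': np.float64(-0.0011), 'yaw': np.float64(0.033)}
{'dx': np.float64(-0.0346), 'dy': np.float64(0.0101), 'dz': np.float64(-0.0011), 'yaw': np.float64(0.033)}
{'dx': np.float64(-0.0342), 'dy': np.float64(0.0112), 'dz': np.float64(-0.0011), 'yaw': np.float64(0.033)}
{'dx': np.float64(-0.0338), 'dy': np.float64(0.0123), 'dz': np.float64(-0.0011), 'yaw': np.float64(0.033)}
{'dx': np.float64(-0.0334), 'dy': np.float64(0.0134), 'dz': np.float64(-0.0011), 'yaw': np.float64(0.033)}
{'dx': np.float64(-0.033), 'dy': np.float64(0.0145), 'dz': np.float64(-0.0011), 'yaw': np.float64(0.033)}
{'dx': np.float64(-0.0325), 'dy': np.float64(0.0156), 'dz': np.float64(-0.0011), 'yaw': np.float64(0.033)}
```

View pics/w12.png

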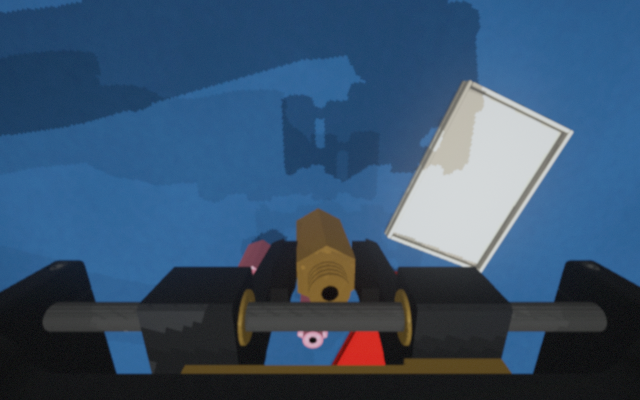

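Valve 1 is held upright at (327,260). Carrying it to the green tray.

>>> {"api": "play_rows", "payload": {"targets": [{"jaw": 1,"dx": -0.03,"dy": 0.005,"dz": -0.004,"yaw": 0.033},{"jaw": 1,"dx": -0.035,"dy": 0.007,"dz": -0.003,"yaw": 0.033},{"jaw": 1,"dx": -0.035,"dy": 0.008,"dz": -0.003,"yaw": 0.033},{"jaw": 1,"dx": -0.035,"dy": 0.009,"dz": 0,"yaw": 0.033},{"jaw": 1,"dx": -0.035,"dy": 0.01,"dz": 0,"yaw": 0.033}]}}

```text
clock: 23.15
tool_pos: [0.5471, 0.0055, 0.1464]
eef_rot: [0.643, 0.766, 0.008, 0.001]
contact_force: [0.5, 1.2, -2.3]
opening: 0.347
```

>>> {"api": "play_rows", "payload": {"targets": [{"jaw": 1,"dx": -0.034,"dy": 0.011,"dz": 0,"yaw": 0.033},{"jaw": 1,"dx": -0.034,"dy": 0.012,"dz": 0,"yaw": 0.033},{"jaw": 1,"dx": -0.03,"dy": 0.012,"dz": 0,"yaw": 0.033},{"jaw": 1,"dx": -0.02,"dy": 0.009,"dz": 0,"yaw": 0.02},{"jaw": 1,"dx": -0.01,"dy": 0.005,"dz": 0,"yaw": 0.01}]}}

```text
clock: 23.65
tool_pos: [0.6084, -0.1263, 0.1357]
eef_rot: [0.695, 0.719, 0.001, -0.005]
contact_force: [0.2, 0.2, -2.0]
opening: 0.348
```

```bash
python3 -c "
from h import *
settle(3);snap('wrist','w13');plan(.636,-.162,.043,0,n=4)
"
```

```text
toolz [-0.0048  0.0086]
toolz [-0.0043  0.0071]
toolz [-0.0046  0.0086]
toolz [-0.0047  0.0104]
pos [ 0.608  -0.1218  0.1367] jawang 2.2 yaw total 0.039 F [ 0.3  0.6 -2. ] op 0.344 t 23.85 tilt 0.012
{'dx': np.float64(-0.0106), 'dy': np.float64(0.0067), 'dz': np.float64(0.0233), 'yaw': np.float64(0.01)}
{'dx': np.float64(-0.0105), 'dy': np.float64(0.0068), 'dz': np.float64(0.0233), 'yaw': np.float64(0.01)}
{'dx': np.float64(-0.0105), 'dy': np.float64(0.0069), 'dz': np.float64(0.0233), 'yaw': np.float64(0.01)}
{'dx': np.float64(-0.0104), 'dy': np.float64(0.007), 'dz': np.float64(0.0233), 'yaw': np.float64(0.01)}
```

View pics/w13.png

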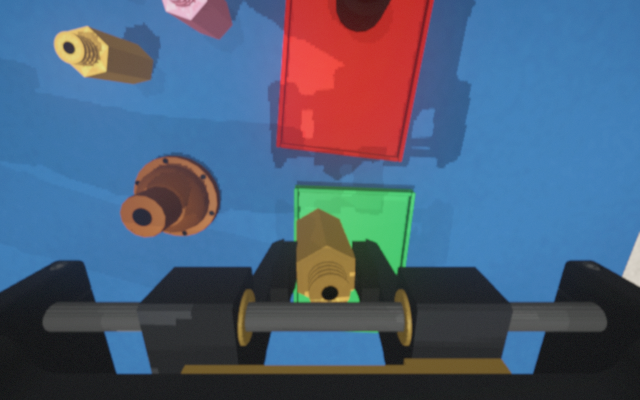

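>>> {"api": "play_rows", "payload": {"targets": [{"jaw": 1,"dx": -0.012,"dy": 0.008,"dz": 0,"yaw": 0.02},{"jaw": 1,"dx": -0.014,"dy": 0.01,"dz": 0.015,"yaw": 0.02},{"jaw": 1,"dx": -0.01,"dy": 0.007,"dz": 0.02,"yaw": 0},{"jaw": 1,"dx": -0.004,"dy": 0.003,"dz": 0.02,"yaw": 0},{"jaw": 1,"dx": 0,"dy": 0,"dz": 0.01,"yaw": 0}]}}

```text
clock: 24.35
tool_pos: [0.6367, -0.147, 0.0708]
eef_rot: [0.702, 0.712, 0.005, -0.009]
contact_force: [0.3, -0.3, -2.3]
opening: 0.345
```

```bash
python3 -c "
from h import *
settle(3);plan(.636,-.162,.043,0,n=2)
"
```

```text
toolz [-0.0047  0.0195]
toolz [-0.0069  0.0206]
toolz [-0.0062  0.0203]
toolz [-0.0042  0.0196]
pos [ 0.6369 -0.1468  0.0721] jawang 0.9 yaw total 0.015 F [-1.  -0.  -1.9] op 0.350 t 24.50 tilt 0.020
{'dx': np.float64(-0.0079), 'dy': np.float64(-0.0005), 'dz': np.float64(0.0144), 'yaw': np.float64(0.007)}
{'dx': np.float64(-0.0079), 'dy': np.float64(-0.0005), 'dz': np.float64(0.0144), 'yaw': np.float64(0.007)}
```

>>> {"api": "play_rows", "payload": {"targets": [{"jaw": 1,"dx": -0.007,"dy": 0,"dz": 0.008,"yaw": 0.01},{"jaw": 1,"dx": -0.006,"dy": 0,"dz": 0.01,"yaw": 0},{"jaw": 1,"dx": -0.003,"dy": 0,"dz": 0.006,"yaw": 0},{"jaw": 1,"dx": 0,"dy": 0,"dz": 0.003,"yaw": 0},{"jaw": 1,"dx": 0,"dy": 0,"dz": 0.001,"yaw": 0}]}}

```text
clock: 25.0
tool_pos: [0.6383, -0.163, 0.0446]
eef_rot: [0.705, 0.709, 0.007, -0.007]
contact_force: [-0.6, -0.4, -2.0]
opening: 0.35
```

```bash
python3 -c "
from h import *
settle(2);plan(.636,-.162,.041,0,n=1)
"
```

```text
toolz [-0.0001  0.0189]
toolz [-0.0003  0.0187]
toolz [0.0001 0.0188]
pos [ 0.6384 -0.1628  0.0449] jawang 0.3 yaw total 0.005 F [ 0.   0.7 -2.7] op 0.347 t 25.10 tilt 0.019
{'dx': np.float64(0.0008), 'dy': np.float64(-0.0024), 'dz': np.float64(0.0039), 'yaw': np.float64(0.005)}
```

>>> {"api": "play_rows", "payload": {"targets": [{"jaw": 1,"dx": 0,"dy": 0,"dz": 0.0015,"yaw": 0},{"jaw": 1,"dx": 0,"dy": 0,"dz": 0.0015,"yaw": 0},{"jaw": 1,"dx": 0,"dy": 0,"dz": 0.001,"yaw": 0},{"jaw": 1,"dx": 0,"dy": 0,"dz": 0.001,"yaw": 0},{"jaw": 1,"dx": 0,"dy": 0,"dz": 0.001,"yaw": 0}]}}

```text
clock: 25.6
tool_pos: [0.6391, -0.1622, 0.0411]
eef_rot: [0.705, 0.709, 0.007, -0.006]
contact_force: [-2.2, 0.4, 7.9]
opening: 0.349
```

Contact. Releasing.

>>> {"api": "play_rows", "payload": {"targets": [{"jaw": 0.55,"dx": 0,"dy": 0,"dz": 0,"yaw": 0},{"jaw": 0.5,"dx": 0,"dy": 0,"dz": 0,"yaw": 0},{"jaw": 0.4,"dx": 0,"dy": 0,"dz": 0,"yaw": 0},{"jaw": 0.3,"dx": 0,"dy": 0,"dz": 0,"yaw": 0},{"jaw": 0.2,"dx": 0,"dy": 0,"dz": 0,"yaw": 0}]}}

```text
clock: 26.1
tool_pos: [0.6404, -0.1622, 0.0421]
eef_rot: [0.705, 0.709, 0.008, -0.005]
contact_force: [-0.5, 0.1, -0.3]
opening: 0.749
```

>>> {"api": "play_rows", "payload": {"targets": [{"jaw": 0.1,"dx": 0,"dy": 0,"dz": 0,"yaw": 0},{"jaw": 0,"dx": 0,"dy": 0,"dz": -0.025,"yaw": 0},{"jaw": 0,"dx": 0,"dy": 0,"dz": -0.04,"yaw": 0},{"jaw": 0,"dx": 0,"dy": 0,"dz": -0.045,"yaw": 0},{"jaw": 0,"dx": 0,"dy": 0,"dz": 0,"yaw": 0}]}}

```text
clock: 26.6
tool_pos: [0.6392, -0.1639, 0.1536]
eef_rot: [0.705, 0.709, 0.007, -0.007]
contact_force: [1.9, 0.7, 0.3]
opening: 1.001
```

```bash
python3 -c "
from h import *
settle(3);plan(.4575,-.1315,.18,0,n=5);objs('w14')
"
```

```text
toolz [0.0007 0.0194]
toolz [-0.0045  0.0205]
toolz [-0.0086  0.0213]
toolz [-0.0113  0.0218]
pos [ 0.6346 -0.1628  0.1471] jawang 0.4 yaw total 0.007 F [-0.6 -0.2 -0.5] op 1.002 t 26.75 tilt 0.025
{'dx': np.float64(0.0067), 'dy': np.float64(-0.0354), 'dz': np.float64(-0.006), 'yaw': np.float64(0.001)}
{'dx': np.float64(0.0066), 'dy': np.float64(-0.0355), 'dz': np.float64(-0.006), 'yaw': np.float64(0.001)}
{'dx': np.float64(0.0065), 'dy': np.float64(-0.0355), 'dz': np.float64(-0.006), 'yaw': np.float64(0.001)}
{'dx': np.float64(0.0065), 'dy': np.float64(-0.0355), 'dz': np.float64(-0.006), 'yaw': np.float64(0.001)}
{'dx': np.float64(0.0064), 'dy': np.float64(-0.0355), 'dz': np.float64(-0.006), 'yaw': np.float64(0.001)}
[70. 17.] 2612 zt 0.0709 top mean [ 0.4317 -0.0141  0.0703] circ 0.4305 -0.0107 r 0.0105 [135 112  69]
[137. 165.] 4341 zt 0.0653 top mean [ 0.4585 -0.1312  0.0645] circ 0.4575 -0.1315 r 0.0195 [101  65  56]
[326. 202.] 1286 zt 0.0752 top mean [ 0.634  -0.1611  0.0745] circ 0.6341 -0.1618 r 0.0102 [182 166  92]
```

View pics/w14.png

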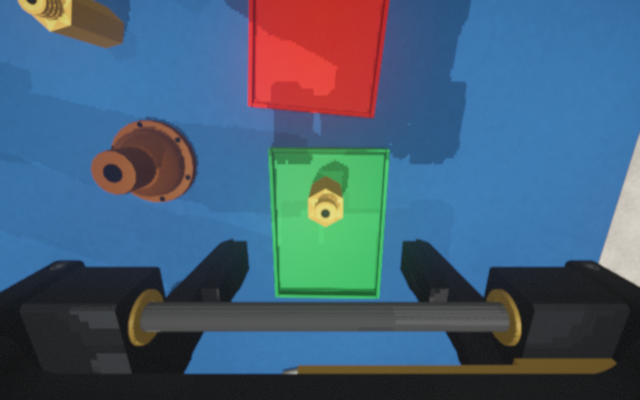

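Valve 1 is standing in the green tray at (0.634, -0.162), top at 0.075. Next is valve 2.

>>> {"api": "play_rows", "payload": {"targets": [{"jaw": 0,"dx": 0.02,"dy": -0.025,"dz": -0.005,"yaw": 0},{"jaw": 0,"dx": 0.027,"dy": -0.035,"dz": -0.005,"yaw": 0},{"jaw": 0,"dx": 0.027,"dy": -0.035,"dz": -0.005,"yaw": 0},{"jaw": 0,"dx": 0.027,"dy": -0.035,"dz": 0,"yaw": 0},{"jaw": 0.3,"dx": 0.02,"dy": -0.028,"dz": 0,"yaw": 0}]}}

```text
clock: 27.3
tool_pos: [0.4691, -0.0425, 0.1587]
eef_rot: [0.707, 0.707, 0.0, -0.015]
contact_force: [1.3, 0.1, -0.4]
opening: 0.933
```

```bash
python3 -c "
from h import *
settle(4);P,ok,s=objs('w15');plan(.4305,-.009,.16,0,n=1);hexang(P,ok,(.4305,-.0095));print(r.get_state()['q'].round(3))
"
```

```text
toolz [-0.0213  0.0218]
toolz [-0.0304  0.0236]
toolz [-0.0271  0.0225]
toolz [-0.0222  0.0215]
toolz [-0.0191  0.021 ]
[279.  75.] 1464 zt 0.0713 top mean [0.4306 0.0657 0.0705] circ 0.4306 0.0658 r 0.0100 [210 178 195]
[510. 102.] 2823 zt 0.0654 top mean [0.6299 0.0446 0.0644] circ 0.6305 0.0442 r 0.0157 [87 49 50]
[365. 118.] 1197 zt 0.0713 top mean [0.5039 0.0312 0.0705] circ 0.5039 0.0311 r 0.0098 [211 146 167]
[283. 163.] 1180 zt 0.0713 top mean [ 0.4305 -0.0086  0.0705] circ 0.4306 -0.0090 r 0.0101 [158 130  89]
pos [ 0.473  -0.0445  0.1591] jawang -0.0 yaw total -0.000 F [ 0.7  1.6 -0.1] op 0.714 t 27.55 tilt 0.027
{'dx': np.float64(0.0355), 'dy': np.float64(-0.0425), 'dz': np.float64(0.0006), 'yaw': np.float64(-0.0)}
npts 535 [(np.float64(0.09026915294071709), np.float64(45.0), array([0.0304, 0.0299, 0.03  ])), (np.float64(0.09034969854375718), np.float64(44.0), array([0.0303, 0.03  , 0.0301])), (np.float64(0.09050577545417612), np.float64(43.0), array([0.0302, 0.03  , 0.0303]))] (np.float64(0.09949376868608933), np.float64(16.0)) mid [ 0.4305 -0.0086]
[ 0.067  0.639 -0.089  2.072  0.073  0.451 -0.072]
```

View pics/w15.png

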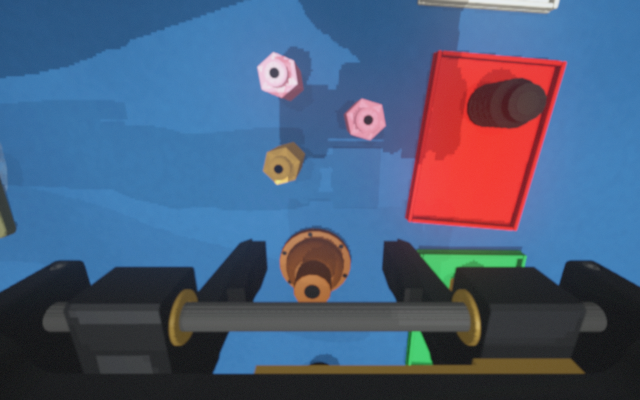

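Valve 2 is at (0.4305, -0.0088), the yellow one at pixel (283,163), with flat normals at -15.5°. The pinks are at (278,75) and (365,118).

>>> {"api": "play_rows", "payload": {"targets": [{"jaw": 0.3,"dx": 0.016,"dy": -0.018,"dz": 0,"yaw": 0},{"jaw": 0.3,"dx": 0.014,"dy": -0.016,"dz": 0,"yaw": 0},{"jaw": 0.3,"dx": 0.004,"dy": -0.006,"dz": 0,"yaw": 0.1},{"jaw": 0.3,"dx": 0,"dy": 0,"dz": 0,"yaw": 0.1},{"jaw": 0.3,"dx": 0,"dy": 0,"dz": 0,"yaw": 0.05}]}}

```text
clock: 28.05
tool_pos: [0.4394, -0.014, 0.1579]
eef_rot: [0.795, 0.606, 0.001, -0.011]
contact_force: [0.9, -0.3, -0.1]
opening: 0.701
```

```bash
python3 -c "
from h import *
settle(4);plan(.4305,-.0088,.10,-15.5,n=1);print(r.get_state()['q'].round(3))
"
```

```text
toolz [-0.0116  0.0192]
toolz [-0.0114  0.0191]
toolz [-0.0116  0.019 ]
toolz [-0.0119  0.0191]
toolz [-0.0121  0.0193]
pos [ 0.439  -0.0139  0.158 ] jawang -15.1 yaw total 0.006 F [ 0.3  0.6 -0.3] op 0.700 t 28.25 tilt 0.023
{'dx': np.float64(0.0018), 'dy': np.float64(-0.0085), 'dz': np.float64(0.0582), 'yaw': np.float64(0.006)}
[-0.052  0.611 -0.01   2.182 -0.04   0.36  -0.287]
```

>>> {"api": "play_rows", "payload": {"targets": [{"jaw": 0.3,"dx": 0.003,"dy": -0.008,"dz": 0,"yaw": 0.006},{"jaw": 0.3,"dx": 0,"dy": 0,"dz": 0.03,"yaw": 0},{"jaw": 0.3,"dx": 0,"dy": 0,"dz": 0.035,"yaw": 0},{"jaw": 0.3,"dx": 0,"dy": 0,"dz": 0,"yaw": 0},{"jaw": 0.3,"dx": 0,"dy": 0,"dz": 0,"yaw": 0}]}}

```text
clock: 28.75
tool_pos: [0.4324, -0.0072, 0.0923]
eef_rot: [0.796, 0.606, 0.003, -0.011]
contact_force: [0.3, -0.3, -0.1]
opening: 0.702
```

```bash
python3 -c "
from h import *
settle(3);plan(.4305,-.0088,.026,-15.5,n=1);print(r.get_state()['q'].round(3));objs('w16')
"
```

```text
toolz [-0.0088  0.0203]
toolz [-0.0084  0.0203]
toolz [-0.0068  0.0203]
toolz [-0.0058  0.0203]
pos [ 0.4333 -0.0072  0.0933] jawang -15.4 yaw total 0.001 F [ 0.2  0.2 -0. ] op 0.697 t 28.90 tilt 0.021
{'dx': np.float64(-0.0035), 'dy': np.float64(-0.0016), 'dz': np.float64(0.0673), 'yaw': np.float64(0.001)}
[-0.062  0.746 -0.02   2.248 -0.047  0.152 -0.3  ]
[596.  75.] 5544 zt 0.0651 top mean [0.6232 0.0446 0.0642] circ 0.6291 0.0443 r 0.0151 [64 38 37]
[292. 127.] 2070 zt 0.0713 top mean [0.4306 0.0658 0.0705] circ 0.4305 0.0655 r 0.0099 [215 152 172]
[412. 148.] 2409 zt 0.0712 top mean [0.5038 0.0313 0.0705] circ 0.5040 0.0310 r 0.0101 [197 131 151]
[323. 218.] 1360 zt 0.0703 top mean [ 0.4324 -0.0018  0.0697] circ 0.4313 -0.0046 r 0.0088 [166 139  89]
```

View pics/w16.png

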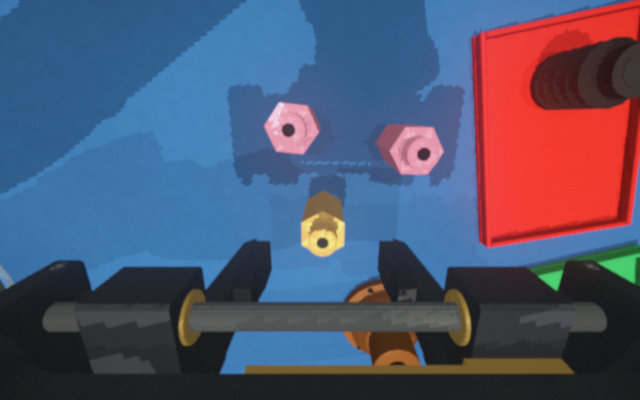

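q6 would come close to its lower limit (0.04) at this short radius. I'll rise and deliberately tilt the tool slightly inward, which raises q6, and I'll grip high on the hex.

>>> {"api": "play_rows", "payload": {"targets": [{"jaw": 0.3,"dx": 0,"dy": 0,"dz": -0.04,"yaw": 0},{"jaw": 0.3,"dx": 0,"dy": 0,"dz": -0.04,"yaw": 0},{"jaw": 0.3,"dx": 0,"dy": 0,"dz": 0,"yaw": 0},{"jaw": 0.3,"dx": 0,"dy": 0,"dz": 0,"yaw": 0},{"jaw": 0.3,"dx": 0.0,"dy": 0.05,"dz": 0,"yaw": 0}]}}

```text
clock: 29.45
tool_pos: [0.4737, -0.0209, 0.1772]
eef_rot: [0.795, 0.607, -0.0, -0.013]
contact_force: [1.6, 0.5, -0.7]
opening: 0.7
```

```bash
python3 -c "
from h import *
settle(6)
"
```

```text
toolz [-0.0162  0.0212]
toolz [0.0076 0.0192]
toolz [0.0067 0.0197]
toolz [0.0011 0.0202]
toolz [-0.0026  0.0204]
toolz [-0.0045  0.0205]
toolz [-0.0052  0.0206]
```

>>> {"api": "play_rows", "payload": {"targets": [{"jaw": 0.3,"dx": 0,"dy": 0,"dz": 0,"yaw": 0},{"jaw": 0.3,"dx": 0,"dy": 0,"dz": 0,"yaw": 0},{"jaw": 0.3,"dx": 0,"dy": 0,"dz": 0,"yaw": 0},{"jaw": 0.3,"dx": 0,"dy": 0,"dz": 0,"yaw": 0},{"jaw": 0.3,"dx": 0.0,"dy": -0.05,"dz": 0,"yaw": 0}]}}

```text
clock: 30.25
tool_pos: [0.4367, -0.0087, 0.1773]
eef_rot: [0.796, 0.605, 0.007, -0.008]
contact_force: [-0.6, 0.8, -0.6]
opening: 0.697
```

```bash
python3 -c "
from h import *
settle(1)
"
```

```text
toolz [0.0014 0.0208]
toolz [-0.0269  0.0209]
```

>>> {"api": "play_rows", "payload": {"targets": [{"jaw": 0.3,"dx": 0,"dy": 0,"dz": 0,"yaw": 0},{"jaw": 0.3,"dx": 0,"dy": 0,"dz": 0,"yaw": 0},{"jaw": 0.3,"dx": 0,"dy": 0,"dz": 0,"yaw": 0},{"jaw": 0.3,"dx": 0,"dy": 0,"dz": 0,"yaw": 0},{"jaw": 0.3,"dx": 0,"dy": 0.05,"dz": 0,"yaw": 0}]}}

```text
clock: 30.8
tool_pos: [0.4551, -0.0183, 0.1741]
eef_rot: [0.793, 0.608, -0.009, -0.021]
contact_force: [1.4, -0.0, -0.7]
opening: 0.703
```

```bash
python3 -c "
from h import *
settle(6);plan(.4305,-.0088,.1,-15.5,n=1);print(r.get_state()['q'].round(3))
"
```

```text
toolz [-0.0397  0.0214]
toolz [-0.0158  0.0198]
toolz [-0.0162  0.0203]
toolz [-0.0216  0.0207]
toolz [-0.0255  0.0209]
toolz [-0.0276  0.021 ]
toolz [-0.0285  0.021 ]
pos [ 0.4616 -0.0193  0.1745] jawang -15.2 yaw total 0.005 F [-0.2  0.1  0.8] op 0.702 t 31.10 tilt 0.035
{'dx': np.float64(0.001), 'dy': np.float64(-0.0303), 'dz': np.float64(0.0756), 'yaw': np.float64(0.005)}
[-0.037  0.603 -0.009  2.089 -0.037  0.478 -0.276]
```

>>> {"api": "play_rows", "payload": {"targets": [{"jaw": 0.3,"dx": 0,"dy": 0,"dz": 0,"yaw": 0},{"jaw": 0.3,"dx": 0,"dy": 0,"dz": 0,"yaw": 0},{"jaw": 0.3,"dx": 0,"dy": 0,"dz": 0,"yaw": 0},{"jaw": 0.3,"dx": 0,"dy": 0,"dz": 0,"yaw": 0.005},{"jaw": 0.3,"dx": 0.001,"dy": -0.038,"dz": 0,"yaw": 0}]}}

```text
clock: 31.6
tool_pos: [0.4281, -0.0082, 0.1761]
eef_rot: [0.797, 0.604, -0.003, -0.015]
contact_force: [0.2, 1.2, 0.4]
opening: 0.696
```

```bash
python3 -c "
from h import *
settle(1)
"
```

```text
toolz [-0.0226  0.021 ]
toolz [-0.0397  0.0216]
```

>>> {"api": "play_rows", "payload": {"targets": [{"jaw": 0.3,"dx": 0,"dy": 0,"dz": 0,"yaw": 0},{"jaw": 0.3,"dx": 0,"dy": 0,"dz": 0,"yaw": 0},{"jaw": 0.3,"dx": 0,"dy": 0,"dz": 0.04,"yaw": 0},{"jaw": 0.3,"dx": 0,"dy": 0,"dz": 0.04,"yaw": 0},{"jaw": 0.3,"dx": 0,"dy": 0,"dz": 0,"yaw": 0}]}}

```text
clock: 32.15
tool_pos: [0.4169, -0.0043, 0.0948]
eef_rot: [0.795, 0.606, -0.005, -0.018]
contact_force: [0.1, 0.7, 0.5]
opening: 0.697
```

```bash
python3 -c "
from h import *
settle(4);plan(.4305,-.0088,.038,-15.5,n=1);print(r.get_state()['q'].round(3))
"
```

```text
toolz [-0.0305  0.0221]
toolz [-0.0275  0.0221]
toolz [-0.0252  0.0221]
toolz [-0.0233  0.0221]
toolz [-0.022   0.0222]
pos [ 0.419  -0.0045  0.0994] jawang -15.4 yaw total 0.002 F [-0.3  0.3 -1. ] op 0.703 t 32.35 tilt 0.031
{'dx': np.float64(-0.0021), 'dy': np.float64(0.0138), 'dz': np.float64(0.061), 'yaw': np.float64(0.002)}
[-0.066  0.729 -0.024  2.271 -0.049  0.162 -0.304]
```

>>> {"api": "play_rows", "payload": {"targets": [{"jaw": 0.3,"dx": -0.002,"dy": 0.014,"dz": -0.02,"yaw": 0},{"jaw": 0.3,"dx": 0,"dy": 0,"dz": 0,"yaw": 0},{"jaw": 0.3,"dx": 0,"dy": 0,"dz": 0,"yaw": 0},{"jaw": 0.3,"dx": 0,"dy": 0,"dz": 0,"yaw": 0},{"jaw": 0.3,"dx": 0.0,"dy": 0.05,"dz": 0,"yaw": 0}]}}

```text
clock: 32.85
tool_pos: [0.4729, -0.0223, 0.1233]
eef_rot: [0.794, 0.607, -0.004, -0.018]
contact_force: [1.5, 0.3, -0.5]
opening: 0.696
```

```bash
python3 -c "
from h import *
settle(6)
"
```

```text
toolz [-0.0293  0.0235]
toolz [-0.0024  0.0214]
toolz [-0.0021  0.0219]
toolz [-0.0078  0.0223]
toolz [-0.0119  0.0226]
toolz [-0.0139  0.0227]
toolz [-0.0147  0.0227]
```

>>> {"api": "play_rows", "payload": {"targets": [{"jaw": 0.3,"dx": 0,"dy": 0,"dz": 0,"yaw": 0},{"jaw": 0.3,"dx": 0,"dy": 0,"dz": 0,"yaw": 0},{"jaw": 0.3,"dx": 0,"dy": 0,"dz": 0,"yaw": 0},{"jaw": 0.3,"dx": 0,"dy": 0,"dz": 0,"yaw": 0},{"jaw": 0.3,"dx": 0.0,"dy": -0.05,"dz": 0,"yaw": 0}]}}

```text
clock: 33.65
tool_pos: [0.438, -0.0103, 0.1246]
eef_rot: [0.796, 0.605, 0.004, -0.011]
contact_force: [-0.2, 0.3, -0.9]
opening: 0.699
```

```bash
python3 -c "
from h import *
settle(1)
"
```

```text
toolz [-0.0063  0.023 ]
toolz [-0.0359  0.0233]
```

>>> {"api": "play_rows", "payload": {"targets": [{"jaw": 0.3,"dx": 0,"dy": 0,"dz": 0,"yaw": 0},{"jaw": 0.3,"dx": 0,"dy": 0,"dz": 0,"yaw": 0},{"jaw": 0.3,"dx": 0,"dy": 0,"dz": 0,"yaw": 0},{"jaw": 0.3,"dx": 0,"dy": 0,"dz": 0,"yaw": 0},{"jaw": 0.3,"dx": 0,"dy": 0.05,"dz": 0,"yaw": 0}]}}

```text
clock: 34.2
tool_pos: [0.4555, -0.0196, 0.1219]
eef_rot: [0.793, 0.609, -0.013, -0.025]
contact_force: [2.0, 0.3, -1.6]
opening: 0.696
```

```bash
python3 -c "
from h import *
settle(6);plan(.4305,-.0088,.1,-15.5,n=1);print(r.get_state()['q'].round(3))
"
```

```text
toolz [-0.05    0.0239]
toolz [-0.024   0.0221]
toolz [-0.0242  0.0226]
toolz [-0.0299  0.023 ]
toolz [-0.0342  0.0232]
toolz [-0.0366  0.0233]
toolz [-0.0378  0.0233]
pos [ 0.4624 -0.0207  0.1222] jawang -15.1 yaw total 0.006 F [-0.3 -0.7 -0.8] op 0.701 t 34.50 tilt 0.044
{'dx': np.float64(0.0029), 'dy': np.float64(-0.0329), 'dz': np.float64(0.0237), 'yaw': np.float64(0.006)}
[-0.024  0.706 -0.022  2.117 -0.03   0.356 -0.277]
```

>>> {"api": "play_rows", "payload": {"targets": [{"jaw": 0.3,"dx": 0,"dy": 0,"dz": 0,"yaw": 0},{"jaw": 0.3,"dx": 0,"dy": 0,"dz": 0,"yaw": 0},{"jaw": 0.3,"dx": 0,"dy": 0,"dz": 0,"yaw": 0},{"jaw": 0.3,"dx": 0,"dy": 0.005,"dz": 0,"yaw": 0.006},{"jaw": 0.3,"dx": 0.003,"dy": -0.04,"dz": 0,"yaw": 0}]}}

```text
clock: 35.0
tool_pos: [0.4338, -0.0089, 0.1239]
eef_rot: [0.797, 0.604, -0.005, -0.018]
contact_force: [-0.9, 1.6, 0.3]
opening: 0.701
```

```bash
python3 -c "
from h import *
settle(1)
"
```

```text
toolz [-0.0301  0.0232]
toolz [-0.0503  0.0243]
```

>>> {"api": "play_rows", "payload": {"targets": [{"jaw": 0.3,"dx": 0,"dy": 0,"dz": 0,"yaw": 0},{"jaw": 0.3,"dx": 0,"dy": 0,"dz": 0,"yaw": 0},{"jaw": 0.3,"dx": 0,"dy": 0,"dz": 0,"yaw": 0},{"jaw": 0.3,"dx": 0,"dy": 0,"dz": 0,"yaw": 0},{"jaw": 0.3,"dx": 0,"dy": 0,"dz": 0,"yaw": 0}]}}

```text
clock: 35.55
tool_pos: [0.4209, -0.0063, 0.1241]
eef_rot: [0.795, 0.606, -0.012, -0.024]
contact_force: [-0.3, -0.4, 0.7]
opening: 0.699
```

```bash
python3 -c "
from h import *
settle(1);plan(.4305,-.0088,.044,-15.5,n=1);print(r.get_state()['q'].round(3));print(r.get_state()['qd'].round(3))
"
```

```text
toolz [-0.0487  0.0242]
toolz [-0.0485  0.0242]
pos [ 0.421  -0.0063  0.1241] jawang -15.4 yaw total 0.002 F [ 1.1 -0.5  0.7] op 0.703 t 35.60 tilt 0.054
{'dx': np.float64(-0.0007), 'dy': np.float64(0.014), 'dz': np.float64(0.0795), 'yaw': np.float64(0.002)}
[-0.057  0.679 -0.025  2.225 -0.044  0.284 -0.303]
[-0.001 -0.    -0.001  0.005 -0.    -0.001  0.001]
```

>>> {"api": "play_rows", "payload": {"targets": [{"jaw": 0.3,"dx": -0.001,"dy": 0.011,"dz": 0,"yaw": 0},{"jaw": 0.3,"dx": 0,"dy": 0,"dz": 0,"yaw": 0},{"jaw": 0.3,"dx": 0,"dy": 0.001,"dz": 0.03,"yaw": 0},{"jaw": 0.3,"dx": 0,"dy": 0.001,"dz": 0.02,"yaw": 0},{"jaw": 0.3,"dx": 0,"dy": 0,"dz": 0,"yaw": 0}]}}

```text
clock: 36.1
tool_pos: [0.4328, -0.0096, 0.0727]
eef_rot: [0.795, 0.606, -0.01, -0.023]
contact_force: [-0.6, 0.2, -0.3]
opening: 0.697
```

```bash
python3 -c "
from h import *
settle(4);plan(.4305,-.0088,.042,-15.5,n=1);print(r.get_state()['q'].round(3));snap('wrist','w17')
"
```

```text
toolz [-0.0446  0.0246]
toolz [-0.0439  0.0245]
toolz [-0.0425  0.0245]
toolz [-0.0413  0.0245]
toolz [-0.0404  0.0245]
pos [ 0.4341 -0.0098  0.0749] jawang -15.4 yaw total 0.001 F [-0.   0.3 -0.4] op 0.698 t 36.30 tilt 0.047
{'dx': np.float64(-0.0004), 'dy': np.float64(-0.0023), 'dz': np.float64(0.033), 'yaw': np.float64(0.001)}
[-0.046  0.791 -0.029  2.22  -0.039  0.17  -0.297]
```

View pics/w17.png

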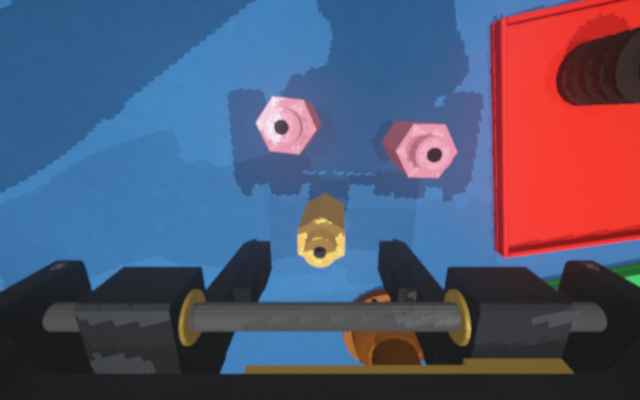

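>>> {"api": "play_rows", "payload": {"targets": [{"jaw": 0.3,"dx": 0,"dy": -0.003,"dz": 0.01,"yaw": 0},{"jaw": 0.3,"dx": 0,"dy": -0.001,"dz": 0.02,"yaw": 0},{"jaw": 0.3,"dx": 0,"dy": 0,"dz": 0.008,"yaw": 0},{"jaw": 0.4,"dx": 0,"dy": 0,"dz": 0.002,"yaw": 0},{"jaw": 0.45,"dx": 0,"dy": 0,"dz": 0.001,"yaw": 0}]}}

```text
clock: 36.85
tool_pos: [0.4319, -0.0077, 0.0371]
eef_rot: [0.796, 0.605, -0.005, -0.019]
contact_force: [-0.7, -0.4, -0.3]
opening: 0.556
```

```bash
python3 -c "
from h import *
settle(3);plan(.4305,-.0088,.038,-15.5,n=1);print(r.get_state()['q'].round(3))
"
```

```text
toolz [-0.0314  0.0246]
toolz [-0.0314  0.0246]
toolz [-0.0311  0.0246]
toolz [-0.031   0.0246]
pos [ 0.4319 -0.0077  0.0372] jawang -15.4 yaw total 0.001 F [-0.3 -0.2  0.1] op 0.548 t 37.00 tilt 0.040
{'dx': np.float64(-0.0014), 'dy': np.float64(-0.0011), 'dz': np.float64(-0.0008), 'yaw': np.float64(0.001)}
[-0.049  0.874 -0.032  2.244 -0.039  0.053 -0.301]
```

q6 is at 0.053, so I go no lower. Closing here and lifting.

>>> {"api": "play_rows", "payload": {"targets": [{"jaw": 1,"dx": -0.001,"dy": -0.001,"dz": -0.001,"yaw": 0},{"jaw": 1,"dx": 0,"dy": 0,"dz": 0,"yaw": 0},{"jaw": 1,"dx": 0,"dy": 0,"dz": 0,"yaw": 0},{"jaw": 1,"dx": 0,"dy": 0,"dz": 0,"yaw": 0},{"jaw": 1,"dx": 0,"dy": 0,"dz": 0,"yaw": 0}], "squeeze": 35}}

```text
clock: 37.5
tool_pos: [0.4312, -0.0086, 0.0392]
eef_rot: [0.796, 0.605, -0.004, -0.019]
contact_force: [0.4, 0.2, -2.2]
opening: 0.338
```

```bash
python3 -c "
from h import *
tilt();plan(.4305,-.0088,.038,-15.5,n=1);print(r.get_state()['q'].round(3))
"
```

```text
toolz [-0.0295  0.0246]
pos [ 0.4312 -0.0086  0.0392] jawang -15.5 yaw total 0.001 F [ 0.4  0.2 -2.2] op 0.338 t 37.50 tilt 0.038
{'dx': np.float64(-0.0004), 'dy': np.float64(-0.0006), 'dz': np.float64(0.0012), 'yaw': np.float64(0.001)}
[-0.047  0.87  -0.032  2.247 -0.038  0.053 -0.301]
```

>>> {"api": "play_rows", "payload": {"targets": [{"jaw": 1,"dx": 0,"dy": 0,"dz": -0.01,"yaw": 0},{"jaw": 1,"dx": 0,"dy": 0,"dz": -0.025,"yaw": 0},{"jaw": 1,"dx": 0,"dy": 0,"dz": -0.035,"yaw": 0},{"jaw": 1,"dx": 0,"dy": 0.01,"dz": -0.035,"yaw": 0},{"jaw": 1,"dx": 0,"dy": 0.015,"dz": -0.01,"yaw": 0}]}}

```text
clock: 38.0
tool_pos: [0.4544, -0.0179, 0.157]
eef_rot: [0.795, 0.606, -0.009, -0.022]
contact_force: [1.1, -0.9, -3.2]
opening: 0.336
```

```bash
python3 -c "
from h import *
settle(3);plan(.636,-.240,.16,0,n=9);print(r.get_state()['q'].round(3));snap('wrist','w18')
"
```

```text
toolz [-0.0403  0.0246]
toolz [-0.034   0.0241]
toolz [-0.0361  0.0244]
toolz [-0.0408  0.0246]
pos [ 0.4547 -0.0179  0.1545] jawang -15.4 yaw total -0.269 F [-0.6 -0.1 -2.6] op 0.334 t 38.15 tilt 0.048
{'dx': np.float64(-0.0184), 'dy': np.float64(0.0259), 'dz': np.float64(-0.002), 'yaw': np.float64(-0.03)}
{'dx': np.float64(-0.0192), 'dy': np.float64(0.0254), 'dz': np.float64(-0.002), 'yaw': np.float64(-0.03)}
{'dx': np.float64(-0.0199), 'dy': np.float64(0.0248), 'dz': np.float64(-0.002), 'yaw': np.float64(-0.03)}
{'dx': np.float64(-0.0207), 'dy': np.float64(0.0242), 'dz': np.float64(-0.002), 'yaw': np.float64(-0.03)}
{'dx': np.float64(-0.0214), 'dy': np.float64(0.0235), 'dz': np.float64(-0.002), 'yaw': np.float64(-0.03)}
{'dx': np.float64(-0.0221), 'dy': np.float64(0.0229), 'dz': np.float64(-0.002), 'yaw': np.float64(-0.03)}
{'dx': np.float64(-0.0227), 'dy': np.float64(0.0222), 'dz': np.float64(-0.002), 'yaw': np.float64(-0.03)}
{'dx': np.float64(-0.0234), 'dy': np.float64(0.0215), 'dz': np.float64(-0.002), 'yaw': np.float64(-0.03)}
{'dx': np.float64(-0.024), 'dy': np.float64(0.0208), 'dz': np.float64(-0.002), 'yaw': np.float64(-0.03)}
[-0.029  0.638 -0.022  2.114 -0.033  0.43  -0.286]
```

View pics/w18.png

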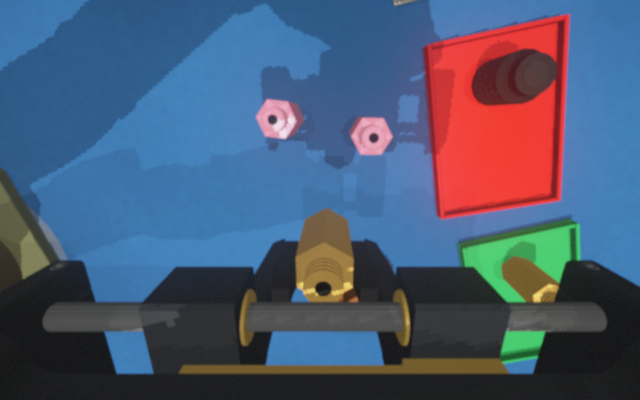

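Valve 2 is held upright; both pinks are untouched at (278,120) and (371,137). Carrying it to the green tray.

>>> {"api": "play_rows", "payload": {"targets": [{"jaw": 1,"dx": -0.017,"dy": 0.022,"dz": -0.003,"yaw": -0.03},{"jaw": 1,"dx": -0.019,"dy": 0.024,"dz": -0.003,"yaw": -0.03},{"jaw": 1,"dx": -0.02,"dy": 0.024,"dz": -0.002,"yaw": -0.03},{"jaw": 1,"dx": -0.021,"dy": 0.024,"dz": -0.002,"yaw": -0.03},{"jaw": 1,"dx": -0.022,"dy": 0.023,"dz": -0.002,"yaw": -0.03}]}}

```text
clock: 38.7
tool_pos: [0.5368, -0.1335, 0.1495]
eef_rot: [0.741, 0.67, -0.017, -0.036]
contact_force: [-0.1, -0.3, -3.1]
opening: 0.34
```

>>> {"api": "play_rows", "payload": {"targets": [{"jaw": 1,"dx": -0.022,"dy": 0.022,"dz": -0.002,"yaw": -0.03},{"jaw": 1,"dx": -0.023,"dy": 0.021,"dz": -0.002,"yaw": -0.03},{"jaw": 1,"dx": -0.022,"dy": 0.02,"dz": 0,"yaw": -0.03},{"jaw": 1,"dx": -0.018,"dy": 0.015,"dz": 0,"yaw": -0.02},{"jaw": 1,"dx": -0.01,"dy": 0.008,"dz": 0,"yaw": 0}]}}

```text
clock: 39.2
tool_pos: [0.6103, -0.2349, 0.1316]
eef_rot: [0.701, 0.711, -0.021, -0.048]
contact_force: [0.6, -0.0, -2.0]
opening: 0.336
```

```bash
python3 -c "
from h import *
settle(3);plan(.636,-.240,.046,0,n=5);print(r.get_state()['q'].round(3));snap('wrist','w19')
"
```

```text
toolz [-0.0976  0.0383]
toolz [-0.0974  0.0371]
toolz [-0.0981  0.0381]
toolz [-0.0981  0.0392]
pos [ 0.6096 -0.2333  0.132 ] jawang 1.0 yaw total 0.017 F [ 0.3  0.1 -3. ] op 0.338 t 39.35 tilt 0.106
{'dx': np.float64(-0.0021), 'dy': np.float64(0.0069), 'dz': np.float64(0.0165), 'yaw': np.float64(0.003)}
{'dx': np.float64(-0.0021), 'dy': np.float64(0.0069), 'dz': np.float64(0.0165), 'yaw': np.float64(0.003)}
{'dx': np.float64(-0.0021), 'dy': np.float64(0.0069), 'dz': np.float64(0.0165), 'yaw': np.float64(0.003)}
{'dx': np.float64(-0.002), 'dy': np.float64(0.0069), 'dz': np.float64(0.0165), 'yaw': np.float64(0.003)}
{'dx': np.float64(-0.002), 'dy': np.float64(0.0069), 'dz': np.float64(0.0165), 'yaw': np.float64(0.003)}
[ 0.361  0.898 -0.125  1.449  0.11   0.908  0.22 ]
```

View pics/w19.png

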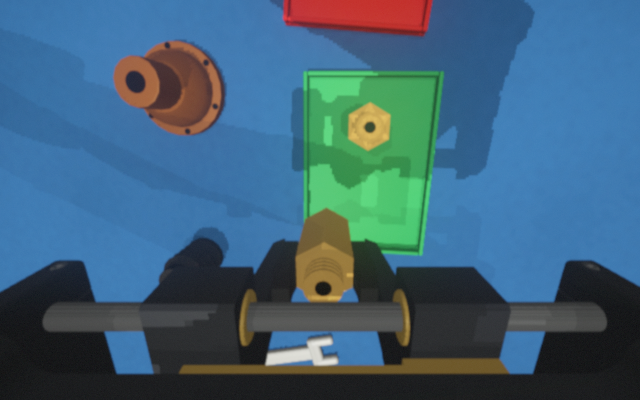

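Tilt is now 0.1 inward. I'll take some out with the mirrored trick: an outward jump, frozen on the rebound.

>>> {"api": "play_rows", "payload": {"targets": [{"jaw": 1,"dx": 0,"dy": 0,"dz": 0,"yaw": 0},{"jaw": 1,"dx": 0,"dy": 0,"dz": 0,"yaw": 0},{"jaw": 1,"dx": 0,"dy": 0,"dz": 0,"yaw": 0.015},{"jaw": 1,"dx": 0,"dy": 0,"dz": 0,"yaw": 0},{"jaw": 1,"dx": 0,"dy": 0.05,"dz": 0,"yaw": 0}]}}

```text
clock: 39.9
tool_pos: [0.6458, -0.2278, 0.1253]
eef_rot: [0.705, 0.706, -0.028, -0.059]
contact_force: [1.7, -2.1, -3.1]
opening: 0.339
```

```bash
python3 -c "
from h import *
settle(1)
"
```

```text
toolz [-0.1222  0.0441]
toolz [-0.0965  0.044 ]
```

>>> {"api": "play_rows", "payload": {"targets": [{"jaw": 1,"dx": 0,"dy": 0,"dz": 0,"yaw": 0},{"jaw": 1,"dx": 0,"dy": 0,"dz": 0,"yaw": 0},{"jaw": 1,"dx": 0,"dy": 0,"dz": 0,"yaw": 0},{"jaw": 1,"dx": 0,"dy": 0,"dz": 0,"yaw": 0},{"jaw": 1,"dx": 0,"dy": -0.05,"dz": 0,"yaw": 0}]}}

```text
clock: 40.45
tool_pos: [0.6218, -0.2225, 0.1292]
eef_rot: [0.703, 0.71, -0.014, -0.046]
contact_force: [1.1, 1.1, -3.0]
opening: 0.335
```

```bash
python3 -c "
from h import *
settle(6);plan(.636,-.240,.13,0,n=1)
"
```

```text
toolz [-0.0847  0.0447]
toolz [-0.1184  0.0477]
toolz [-0.1165  0.0466]
toolz [-0.1053  0.0449]
toolz [-0.0974  0.044 ]
toolz [-0.0931  0.0437]
toolz [-0.0914  0.0436]
pos [ 0.6173 -0.2247  0.1307] jawang 0.5 yaw total 0.009 F [-0.  -0.2 -3.3] op 0.335 t 40.75 tilt 0.101
{'dx': np.float64(-0.0154), 'dy': np.float64(0.0186), 'dz': np.float64(-0.0017), 'yaw': np.float64(0.009)}
```

>>> {"api": "play_rows", "payload": {"targets": [{"jaw": 1,"dx": 0,"dy": 0,"dz": 0,"yaw": 0},{"jaw": 1,"dx": 0,"dy": 0,"dz": 0,"yaw": 0},{"jaw": 1,"dx": 0,"dy": 0,"dz": 0,"yaw": 0.01},{"jaw": 1,"dx": 0,"dy": 0,"dz": 0,"yaw": 0},{"jaw": 1,"dx": -0.006,"dy": 0.05,"dz": 0,"yaw": 0}]}}

```text
clock: 41.25
tool_pos: [0.6589, -0.2301, 0.1248]
eef_rot: [0.707, 0.705, -0.022, -0.054]
contact_force: [1.7, -0.9, -4.1]
opening: 0.335
```

```bash
python3 -c "
from h import *
settle(2)
"
```

```text
toolz [-0.1069  0.0458]
toolz [-0.0803  0.043 ]
toolz [-0.0786  0.0431]
```

>>> {"api": "play_rows", "payload": {"targets": [{"jaw": 1,"dx": 0,"dy": 0,"dz": 0,"yaw": 0},{"jaw": 1,"dx": 0,"dy": 0,"dz": 0,"yaw": 0},{"jaw": 1,"dx": 0,"dy": 0,"dz": 0,"yaw": 0},{"jaw": 1,"dx": 0,"dy": 0,"dz": 0,"yaw": 0},{"jaw": 1,"dx": -0.006,"dy": -0.05,"dz": 0,"yaw": 0}]}}

```text
clock: 41.85
tool_pos: [0.6332, -0.2323, 0.1288]
eef_rot: [0.705, 0.708, -0.008, -0.04]
contact_force: [0.3, 1.1, -2.2]
opening: 0.338
```

```bash
python3 -c "
from h import *
settle(6);plan(.636,-.240,.13,0,n=1)
"
```

```text
toolz [-0.0687  0.0447]
toolz [-0.1011  0.0457]
toolz [-0.0993  0.0445]
toolz [-0.0887  0.0432]
toolz [-0.0812  0.0427]
toolz [-0.0772  0.0426]
toolz [-0.0757  0.0427]
pos [ 0.6283 -0.2358  0.1301] jawang 0.0 yaw total 0.000 F [-0.7  0.3 -3. ] op 0.339 t 42.15 tilt 0.087
{'dx': np.float64(-0.0042), 'dy': np.float64(0.0076), 'dz': np.float64(-0.0006), 'yaw': np.float64(0.0)}
```

Relative to when it was gripped, the valve leans only about 0.05. Descending.

>>> {"api": "play_rows", "payload": {"targets": [{"jaw": 1,"dx": -0.003,"dy": 0.008,"dz": 0.01,"yaw": 0},{"jaw": 1,"dx": -0.001,"dy": 0.003,"dz": 0.018,"yaw": 0},{"jaw": 1,"dx": 0,"dy": 0.002,"dz": 0.018,"yaw": 0},{"jaw": 1,"dx": 0,"dy": 0.001,"dz": 0.015,"yaw": 0},{"jaw": 1,"dx": 0,"dy": 0.001,"dz": 0.008,"yaw": 0}]}}

```text
clock: 42.65
tool_pos: [0.6453, -0.2366, 0.0552]
eef_rot: [0.706, 0.707, -0.009, -0.038]
contact_force: [0.4, 0.2, -3.0]
opening: 0.341
```

```bash
python3 -c "
from h import *
settle(2);plan(.636,-.240,.046,0,n=1)
"
```

```text
toolz [-0.0672  0.0415]
toolz [-0.0689  0.0422]
toolz [-0.0682  0.0419]
pos [ 0.6448 -0.2364  0.0555] jawang 0.1 yaw total 0.002 F [-0.5  0.2 -2.4] op 0.340 t 42.75 tilt 0.080
{'dx': np.float64(-0.004), 'dy': np.float64(-0.0082), 'dz': np.float64(0.0099), 'yaw': np.float64(0.002)}
```

>>> {"api": "play_rows", "payload": {"targets": [{"jaw": 1,"dx": -0.002,"dy": -0.003,"dz": 0.003,"yaw": 0},{"jaw": 1,"dx": -0.001,"dy": -0.002,"dz": 0.004,"yaw": 0},{"jaw": 1,"dx": 0,"dy": 0,"dz": 0.002,"yaw": 0},{"jaw": 1,"dx": 0,"dy": 0,"dz": 0.001,"yaw": 0},{"jaw": 1,"dx": 0,"dy": 0,"dz": 0.001,"yaw": 0}]}}

```text
clock: 43.25
tool_pos: [0.6402, -0.2403, 0.0462]
eef_rot: [0.707, 0.707, -0.009, -0.037]
contact_force: [-0.2, 0.8, -2.6]
opening: 0.339
```

```bash
python3 -c "
from h import *
settle(1);plan(.636,-.240,.043,0,n=1)
"
```

```text
toolz [-0.0642  0.0401]
toolz [-0.0644  0.0402]
pos [ 0.6401 -0.2403  0.0461] jawang 0.1 yaw total 0.001 F [ 0.5 -0.7 -2.7] op 0.337 t 43.30 tilt 0.076
{'dx': np.float64(0.0002), 'dy': np.float64(-0.0039), 'dz': np.float64(0.0034), 'yaw': np.float64(0.001)}
```

>>> {"api": "play_rows", "payload": {"targets": [{"jaw": 1,"dx": 0,"dy": 0,"dz": 0.0015,"yaw": 0},{"jaw": 1,"dx": 0,"dy": 0,"dz": 0.001,"yaw": 0},{"jaw": 1,"dx": 0,"dy": 0,"dz": 0.001,"yaw": 0},{"jaw": 1,"dx": 0,"dy": 0,"dz": 0.001,"yaw": 0},{"jaw": 1,"dx": 0,"dy": 0,"dz": 0.001,"yaw": 0}]}}

```text
clock: 43.8
tool_pos: [0.6404, -0.2401, 0.0437]
eef_rot: [0.707, 0.707, -0.008, -0.036]
contact_force: [-2.8, -0.3, 4.6]
opening: 0.338
```

>>> {"api": "play_rows", "payload": {"targets": [{"jaw": 1,"dx": 0,"dy": 0,"dz": 0.001,"yaw": 0},{"jaw": 0.6,"dx": 0,"dy": 0,"dz": 0,"yaw": 0},{"jaw": 0.55,"dx": 0,"dy": 0,"dz": 0,"yaw": 0},{"jaw": 0.45,"dx": 0,"dy": 0,"dz": 0,"yaw": 0},{"jaw": 0.3,"dx": 0,"dy": 0,"dz": 0,"yaw": 0}]}}

```text
clock: 44.3
tool_pos: [0.6418, -0.2403, 0.0441]
eef_rot: [0.707, 0.707, -0.007, -0.035]
contact_force: [0.1, -0.2, -1.0]
opening: 0.605
```

>>> {"api": "play_rows", "payload": {"targets": [{"jaw": 0.1,"dx": 0,"dy": 0,"dz": 0,"yaw": 0},{"jaw": 0,"dx": 0,"dy": 0,"dz": 0,"yaw": 0},{"jaw": 0,"dx": 0,"dy": 0,"dz": -0.025,"yaw": 0},{"jaw": 0,"dx": 0,"dy": 0,"dz": -0.04,"yaw": 0},{"jaw": 0,"dx": 0,"dy": 0,"dz": -0.045,"yaw": 0}]}}

```text
clock: 44.8
tool_pos: [0.6434, -0.2427, 0.1484]
eef_rot: [0.706, 0.707, -0.011, -0.042]
contact_force: [0.6, -0.2, -0.2]
opening: 0.996
```

```bash
python3 -c "
from h import *
settle(3);plan(.462,-.306,.17,0,n=5);objs('w20')
"
```

```text
toolz [-0.0756  0.044 ]
toolz [-0.0613  0.0395]
toolz [-0.06   0.039]
toolz [-0.0649  0.0405]
pos [ 0.6471 -0.2441  0.1522] jawang 0.1 yaw total 0.001 F [-0.7  0.1 -0.7] op 1.004 t 44.95 tilt 0.077
{'dx': np.float64(-0.0123), 'dy': np.float64(-0.0372), 'dz': np.float64(-0.0016), 'yaw': np.float64(0.0)}
{'dx': np.float64(-0.0123), 'dy': np.float64(-0.0372), 'dz': np.float64(-0.0016), 'yaw': np.float64(0.0)}
{'dx': np.float64(-0.0123), 'dy': np.float64(-0.0372), 'dz': np.float64(-0.0016), 'yaw': np.float64(0.0)}
{'dx': np.float64(-0.0123), 'dy': np.float64(-0.0372), 'dz': np.float64(-0.0016), 'yaw': np.float64(0.0)}
{'dx': np.float64(-0.0123), 'dy': np.float64(-0.0372), 'dz': np.float64(-0.0016), 'yaw': np.float64(0.0)}
[126.  78.] 4871 zt 0.0654 top mean [ 0.4586 -0.132   0.0645] circ 0.4576 -0.1322 r 0.0195 [109  70  57]
[317. 111.] 1265 zt 0.0754 top mean [ 0.634  -0.1617  0.0745] circ 0.6339 -0.1617 r 0.0099 [199 181 101]
[323. 199.] 1228 zt 0.0752 top mean [ 0.6387 -0.2391  0.0745] circ 0.6389 -0.2397 r 0.0102 [184 167  94]
```

View pics/w20.png

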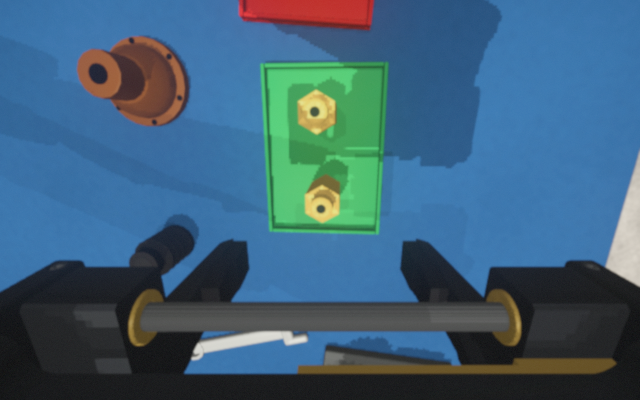

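Both valves stand in the green tray, tops at 0.0745. Next is boot 2. I'll overshoot slightly inward so the final outward jump reduces the tilt.

>>> {"api": "play_rows", "payload": {"targets": [{"jaw": 0,"dx": -0.01,"dy": -0.03,"dz": -0.004,"yaw": 0},{"jaw": 0,"dx": -0.013,"dy": -0.04,"dz": -0.004,"yaw": 0},{"jaw": 0,"dx": -0.013,"dy": -0.045,"dz": -0.004,"yaw": 0},{"jaw": 0,"dx": -0.013,"dy": -0.045,"dz": 0,"yaw": 0},{"jaw": 0,"dx": -0.01,"dy": -0.04,"dz": 0,"yaw": 0}]}}

```text
clock: 45.5
tool_pos: [0.4413, -0.2979, 0.165]
eef_rot: [0.702, 0.71, -0.009, -0.045]
contact_force: [-1.7, -0.8, 0.5]
opening: 0.998
```

```bash
python3 -c "
from h import *
settle(6);plan(.462,-.306,.17,0,n=1);objs('w21');print(r.get_state()['q'].round(3))
"
```

```text
toolz [-0.0773  0.0507]
toolz [-0.0884  0.0509]
toolz [-0.0845  0.0509]
toolz [-0.0791  0.0509]
toolz [-0.0758  0.0508]
toolz [-0.074   0.0506]
toolz [-0.0733  0.0505]
pos [ 0.4461 -0.297   0.1656] jawang 0.9 yaw total 0.015 F [-0.4  0.8  1.2] op 1.004 t 45.80 tilt 0.089
{'dx': np.float64(-0.009), 'dy': np.float64(0.0154), 'dz': np.float64(-0.006), 'yaw': np.float64(0.015)}
[351.  26.] 3555 zt 0.0653 top mean [ 0.4569 -0.1396  0.0644] circ 0.4571 -0.1349 r 0.0184 [111  71  52]
[569.  49.] 3036 zt 0.0751 top mean [ 0.6331 -0.1619  0.0744] circ 0.6334 -0.1621 r 0.0109 [163 141  73]
[553. 146.] 2378 zt 0.0750 top mean [ 0.6377 -0.2393  0.0743] circ 0.6381 -0.2395 r 0.0105 [164 143  76]
[349. 208.] 1457 zt 0.0614 top mean [ 0.4615 -0.3054  0.0605] circ 0.4615 -0.3059 r 0.0150 [53 62 76]
[ 0.597  0.711 -0.153  1.822  0.136  0.707  0.382]
```

View pics/w21.png

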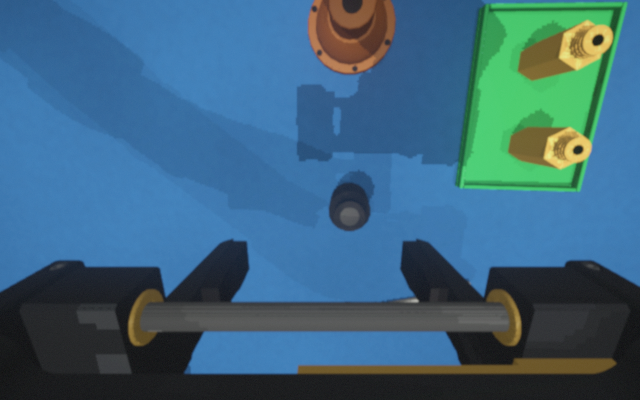

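>>> {"api": "play_rows", "payload": {"targets": [{"jaw": 0,"dx": 0,"dy": 0,"dz": 0,"yaw": 0},{"jaw": 0,"dx": 0,"dy": 0,"dz": 0,"yaw": 0},{"jaw": 0,"dx": 0,"dy": 0,"dz": 0,"yaw": 0.015},{"jaw": 0,"dx": 0,"dy": 0,"dz": 0,"yaw": 0},{"jaw": 0,"dx": -0.027,"dy": 0.042,"dz": 0,"yaw": 0}]}}

```text
clock: 46.35
tool_pos: [0.4832, -0.3165, 0.159]
eef_rot: [0.704, 0.708, -0.01, -0.052]
contact_force: [2.2, -1.1, -0.5]
opening: 0.995
```

```bash
python3 -c "
from h import *
settle(2)
"
```

```text
toolz [-0.087   0.0586]
toolz [-0.0659  0.0482]
toolz [-0.0654  0.0482]
```

>>> {"api": "play_rows", "payload": {"targets": [{"jaw": 0,"dx": 0,"dy": 0,"dz": 0,"yaw": 0},{"jaw": 0,"dx": 0,"dy": 0,"dz": 0,"yaw": 0},{"jaw": 0,"dx": 0,"dy": 0,"dz": 0,"yaw": 0},{"jaw": 0,"dx": 0,"dy": 0,"dz": 0,"yaw": 0},{"jaw": 0,"dx": 0.027,"dy": -0.042,"dz": 0,"yaw": 0}]}}

```text
clock: 46.95
tool_pos: [0.4595, -0.2994, 0.1636]
eef_rot: [0.706, 0.707, -0.004, -0.036]
contact_force: [-0.3, 0.5, -0.8]
opening: 1.005
```

```bash
python3 -c "
from h import *
settle(6)
"
```

```text
toolz [-0.0575  0.0448]
toolz [-0.0849  0.0579]
toolz [-0.0824  0.0563]
toolz [-0.0736  0.0519]
toolz [-0.0677  0.0491]
toolz [-0.0646  0.0476]
toolz [-0.0634  0.0471]
```

>>> {"api": "play_rows", "payload": {"targets": [{"jaw": 0,"dx": 0,"dy": 0,"dz": 0,"yaw": 0},{"jaw": 0,"dx": 0,"dy": 0,"dz": 0,"yaw": 0},{"jaw": 0,"dx": 0,"dy": 0,"dz": 0,"yaw": 0},{"jaw": 0,"dx": 0,"dy": 0,"dz": 0,"yaw": 0},{"jaw": 0,"dx": -0.027,"dy": 0.042,"dz": 0,"yaw": 0}]}}

```text
clock: 47.75
tool_pos: [0.4934, -0.322, 0.1599]
eef_rot: [0.705, 0.708, -0.007, -0.044]
contact_force: [1.6, -0.5, -0.4]
opening: 1.0
```

```bash
python3 -c "
from h import *
settle(2)
"
```

```text
toolz [-0.0727  0.0518]
toolz [-0.0514  0.0412]
toolz [-0.051   0.0412]
```

>>> {"api": "play_rows", "payload": {"targets": [{"jaw": 0,"dx": 0,"dy": 0,"dz": 0,"yaw": 0},{"jaw": 0,"dx": 0,"dy": 0,"dz": 0,"yaw": 0},{"jaw": 0,"dx": 0,"dy": 0,"dz": 0,"yaw": 0},{"jaw": 0,"dx": 0,"dy": 0,"dz": 0,"yaw": 0},{"jaw": 0,"dx": 0.0,"dy": 0,"dz": 0,"yaw": 0}]}}

```text
clock: 48.35
tool_pos: [0.5059, -0.329, 0.1609]
eef_rot: [0.706, 0.707, -0.004, -0.033]
contact_force: [-0.4, -0.6, 0.7]
opening: 1.001
```

```bash
python3 -c "
from h import *
tilt();plan(.4615,-.3057,.17,0,n=1)
"
```

```text
toolz [-0.0519  0.0417]
pos [ 0.5059 -0.329   0.1609] jawang 0.1 yaw total 0.002 F [-0.4 -0.6  0.7] op 1.001 t 48.35 tilt 0.067
{'dx': np.float64(0.0237), 'dy': np.float64(-0.0448), 'dz': np.float64(-0.0058), 'yaw': np.float64(0.002)}
```

>>> {"api": "play_rows", "payload": {"targets": [{"jaw": 0,"dx": 0,"dy": 0,"dz": 0,"yaw": 0},{"jaw": 0,"dx": 0,"dy": 0,"dz": 0,"yaw": 0},{"jaw": 0,"dx": 0,"dy": 0,"dz": 0,"yaw": 0},{"jaw": 0,"dx": 0,"dy": 0,"dz": 0,"yaw": 0},{"jaw": 0,"dx": 0.022,"dy": -0.044,"dz": 0,"yaw": 0}]}}

```text
clock: 48.85
tool_pos: [0.4673, -0.3089, 0.1643]
eef_rot: [0.706, 0.707, -0.002, -0.029]
contact_force: [-1.0, 1.2, -0.5]
opening: 0.998
```

```bash
python3 -c "
from h import *
settle(5);plan(.4615,-.3057,.1,0,n=1)
"
```

```text
toolz [-0.0429  0.0383]
toolz [-0.0706  0.0506]
toolz [-0.0683  0.0491]
toolz [-0.0595  0.0449]
toolz [-0.0537  0.0423]
toolz [-0.0506  0.0409]
pos [ 0.4623 -0.3073  0.1649] jawang 0.1 yaw total 0.002 F [0.8 0.1 0.5] op 1.001 t 49.10 tilt 0.065
{'dx': np.float64(-0.001), 'dy': np.float64(0.0025), 'dz': np.float64(0.0649), 'yaw': np.float64(0.002)}
```

>>> {"api": "play_rows", "payload": {"targets": [{"jaw": 0,"dx": -0.001,"dy": 0.001,"dz": 0.035,"yaw": 0},{"jaw": 0,"dx": -0.001,"dy": 0.002,"dz": 0.035,"yaw": 0},{"jaw": 0.1,"dx": 0,"dy": 0,"dz": 0,"yaw": 0},{"jaw": 0.2,"dx": 0,"dy": 0,"dz": 0,"yaw": 0},{"jaw": 0.2,"dx": 0,"dy": 0,"dz": 0,"yaw": 0}]}}

```text
clock: 49.6
tool_pos: [0.473, -0.3119, 0.0968]
eef_rot: [0.707, 0.707, -0.0, -0.023]
contact_force: [-0.3, 0.3, -0.2]
opening: 0.801
```

```bash
python3 -c "
from h import *
settle(3);plan(.4615,-.3057,.018,0,n=1);snap('wrist','w22')
"
```

```text
toolz [-0.0338  0.0325]
toolz [-0.0327  0.032 ]
toolz [-0.0329  0.032 ]
toolz [-0.0334  0.0322]
pos [ 0.4727 -0.3119  0.0971] jawang 0.0 yaw total 0.001 F [-0.2  0.6  0.4] op 0.799 t 49.75 tilt 0.046
{'dx': np.float64(0.0037), 'dy': np.float64(-0.0086), 'dz': np.float64(0.0796), 'yaw': np.float64(0.001)}
```

View pics/w22.png

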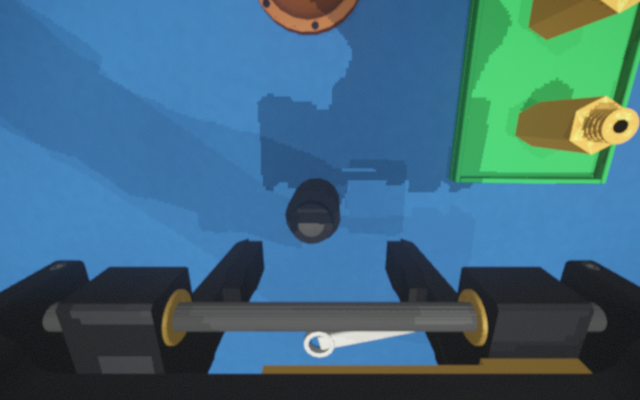

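>>> {"api": "play_rows", "payload": {"targets": [{"jaw": 0.2,"dx": 0.006,"dy": -0.011,"dz": 0,"yaw": 0},{"jaw": 0.2,"dx": 0,"dy": 0,"dz": 0,"yaw": 0},{"jaw": 0.2,"dx": 0,"dy": 0,"dz": 0.02,"yaw": 0},{"jaw": 0.2,"dx": 0,"dy": 0,"dz": 0.015,"yaw": 0},{"jaw": 0.2,"dx": 0,"dy": 0,"dz": 0,"yaw": 0}]}}

```text
clock: 50.3
tool_pos: [0.4635, -0.3068, 0.0654]
eef_rot: [0.707, 0.707, 0.001, -0.019]
contact_force: [-0.2, -0.3, 0.2]
opening: 0.799
```

```bash
python3 -c "
from h import *
settle(2);plan(.4615,-.3057,.018,0,n=1)
"
```

```text
toolz [-0.0261  0.028 ]
toolz [-0.025   0.0273]
toolz [-0.0242  0.0268]
pos [ 0.4643 -0.3073  0.0667] jawang -0.0 yaw total -0.000 F [-0.2  0.6 -0. ] op 0.799 t 50.40 tilt 0.036
{'dx': np.float64(0.0003), 'dy': np.float64(-0.0016), 'dz': np.float64(0.0487), 'yaw': np.float64(-0.0)}
```

>>> {"api": "play_rows", "payload": {"targets": [{"jaw": 0.2,"dx": 0,"dy": -0.003,"dz": 0.015,"yaw": 0},{"jaw": 0.2,"dx": 0,"dy": -0.001,"dz": 0.018,"yaw": 0},{"jaw": 0.2,"dx": 0,"dy": 0,"dz": 0.01,"yaw": 0},{"jaw": 0.2,"dx": 0,"dy": 0,"dz": 0.004,"yaw": 0},{"jaw": 0.3,"dx": 0,"dy": 0,"dz": 0.001,"yaw": 0}]}}

```text
clock: 50.9
tool_pos: [0.4634, -0.3085, 0.0218]
eef_rot: [0.707, 0.707, 0.002, -0.013]
contact_force: [-0.2, 0.4, 0.9]
opening: 0.73
```

```bash
python3 -c "
from h import *
settle(2);plan(.4615,-.3057,.018,0,n=1)
"
```

```text
toolz [-0.0157  0.0221]
toolz [-0.0155  0.022 ]
toolz [-0.0153  0.0219]
pos [ 0.4635 -0.3085  0.0221] jawang -0.0 yaw total -0.001 F [ 0.  -0.8 -0.5] op 0.701 t 51.00 tilt 0.027
{'dx': np.float64(0.0028), 'dy': np.float64(-0.002), 'dz': np.float64(0.0042), 'yaw': np.float64(-0.001)}
```

Descents remove the inward tilt nicely. Gripping.

>>> {"api": "play_rows", "payload": {"targets": [{"jaw": 1,"dx": 0.002,"dy": -0.002,"dz": 0.003,"yaw": 0},{"jaw": 1,"dx": 0,"dy": 0,"dz": 0,"yaw": 0},{"jaw": 1,"dx": 0,"dy": 0,"dz": 0,"yaw": 0},{"jaw": 1,"dx": 0,"dy": 0,"dz": 0,"yaw": 0},{"jaw": 1,"dx": 0,"dy": 0,"dz": 0,"yaw": 0}], "squeeze": 18}}

```text
clock: 51.5
tool_pos: [0.4622, -0.3068, 0.0205]
eef_rot: [0.707, 0.707, 0.003, -0.012]
contact_force: [0.1, 0.2, -1.2]
opening: 0.474
```

>>> {"api": "play_rows", "payload": {"targets": [{"jaw": 1,"dx": 0,"dy": 0,"dz": 0,"yaw": 0},{"jaw": 1,"dx": 0,"dy": 0,"dz": -0.015,"yaw": 0},{"jaw": 1,"dx": 0,"dy": 0,"dz": -0.03,"yaw": 0},{"jaw": 1,"dx": 0,"dy": 0,"dz": -0.035,"yaw": 0},{"jaw": 1,"dx": 0,"dy": 0,"dz": -0.035,"yaw": 0}]}}

```text
clock: 52.0
tool_pos: [0.4609, -0.3074, 0.1372]
eef_rot: [0.707, 0.707, 0.001, -0.017]
contact_force: [0.8, -0.8, -0.9]
opening: 0.47
```

```bash
python3 -c "
from h import *
settle(2);plan(.622,-.037,.15,0,n=9);snap('wrist','w23')
"
```

```text
toolz [-0.0221  0.0256]
toolz [-0.0139  0.0206]
toolz [-0.0133  0.0205]
pos [ 0.464  -0.3094  0.1405] jawang -0.0 yaw total -0.001 F [ 0.5 -0.8 -1.7] op 0.467 t 52.10 tilt 0.024
{'dx': np.float64(0.0303), 'dy': np.float64(0.0175), 'dz': np.float64(-0.0007), 'yaw': np.float64(-0.0)}
{'dx': np.float64(0.0303), 'dy': np.float64(0.0175), 'dz': np.float64(-0.0007), 'yaw': np.float64(-0.0)}
{'dx': np.float64(0.0303), 'dy': np.float64(0.0175), 'dz': np.float64(-0.0007), 'yaw': np.float64(-0.0)}
{'dx': np.float64(0.0303), 'dy': np.float64(0.0175), 'dz': np.float64(-0.0007), 'yaw': np.float64(-0.0)}
{'dx': np.float64(0.0303), 'dy': np.float64(0.0175), 'dz': np.float64(-0.0007), 'yaw': np.float64(-0.0)}
{'dx': np.float64(0.0303), 'dy': np.float64(0.0175), 'dz': np.float64(-0.0007), 'yaw': np.float64(-0.0)}
{'dx': np.float64(0.0303), 'dy': np.float64(0.0175), 'dz': np.float64(-0.0007), 'yaw': np.float64(-0.0)}
{'dx': np.float64(0.0303), 'dy': np.float64(0.0175), 'dz': np.float64(-0.0007), 'yaw': np.float64(-0.0)}
{'dx': np.float64(0.0303), 'dy': np.float64(0.0175), 'dz': np.float64(-0.0007), 'yaw': np.float64(-0.0)}
```

View pics/w23.png

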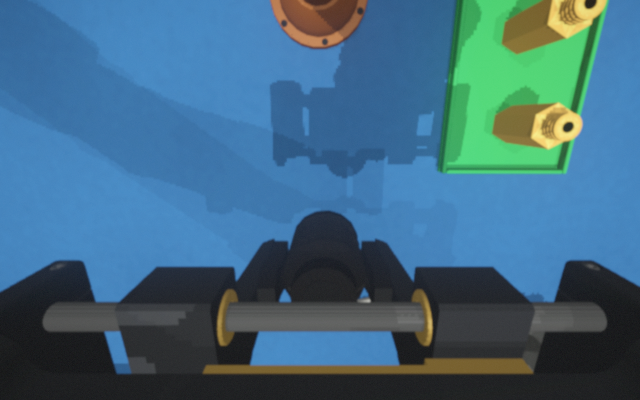

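>>> {"api": "play_rows", "payload": {"targets": [{"jaw": 1,"dx": 0.025,"dy": 0.015,"dz": -0.003,"yaw": 0},{"jaw": 1,"dx": 0.03,"dy": 0.017,"dz": -0.002,"yaw": 0},{"jaw": 1,"dx": 0.03,"dy": 0.017,"dz": -0.001,"yaw": 0},{"jaw": 1,"dx": 0.03,"dy": 0.017,"dz": -0.001,"yaw": 0},{"jaw": 1,"dx": 0.03,"dy": 0.017,"dz": -0.001,"yaw": 0}]}}

```text
clock: 52.65
tool_pos: [0.5418, -0.1667, 0.1455]
eef_rot: [0.712, 0.702, -0.003, -0.016]
contact_force: [0.0, -0.5, -0.5]
opening: 0.469
```

>>> {"api": "play_rows", "payload": {"targets": [{"jaw": 1,"dx": 0.03,"dy": 0.017,"dz": 0,"yaw": 0},{"jaw": 1,"dx": 0.025,"dy": 0.015,"dz": 0,"yaw": 0},{"jaw": 1,"dx": 0.02,"dy": 0.012,"dz": 0,"yaw": 0},{"jaw": 1,"dx": 0.012,"dy": 0.007,"dz": 0,"yaw": 0},{"jaw": 1,"dx": 0.005,"dy": 0.003,"dz": 0,"yaw": 0}]}}

```text
clock: 53.15
tool_pos: [0.5968, -0.0648, 0.1418]
eef_rot: [0.709, 0.705, -0.004, -0.021]
contact_force: [-0.1, -0.7, -0.1]
opening: 0.468
```

```bash
python3 -c "
from h import *
settle(3);plan(.622,-.039,.028,0,n=5);snap('wrist','w24')
"
```

```text
toolz [-0.0349  0.0234]
toolz [-0.0346  0.024 ]
toolz [-0.0348  0.023 ]
toolz [-0.035   0.0219]
pos [ 0.596  -0.0673  0.142 ] jawang -0.5 yaw total -0.009 F [0.2 0.2 0.4] op 0.474 t 53.30 tilt 0.041
{'dx': np.float64(0.0052), 'dy': np.float64(0.0059), 'dz': np.float64(0.0227), 'yaw': np.float64(-0.002)}
{'dx': np.float64(0.0052), 'dy': np.float64(0.0059), 'dz': np.float64(0.0227), 'yaw': np.float64(-0.002)}
{'dx': np.float64(0.0052), 'dy': np.float64(0.006), 'dz': np.float64(0.0227), 'yaw': np.float64(-0.002)}
{'dx': np.float64(0.0052), 'dy': np.float64(0.006), 'dz': np.float64(0.0227), 'yaw': np.float64(-0.002)}
{'dx': np.float64(0.0052), 'dy': np.float64(0.006), 'dz': np.float64(0.0227), 'yaw': np.float64(-0.002)}
```

View pics/w24.png

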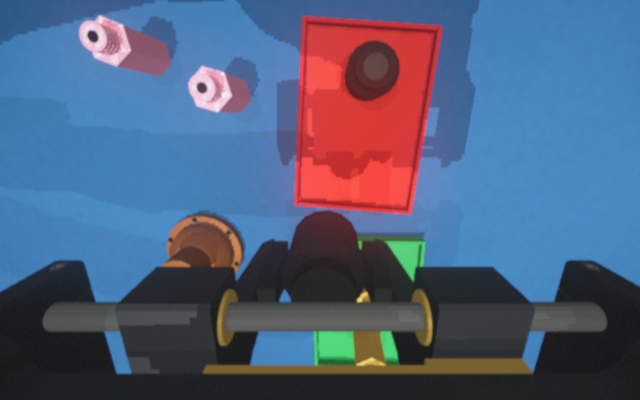

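>>> {"api": "play_rows", "payload": {"targets": [{"jaw": 1,"dx": 0.012,"dy": 0.01,"dz": 0,"yaw": 0},{"jaw": 1,"dx": 0.012,"dy": 0.011,"dz": 0.01,"yaw": 0},{"jaw": 1,"dx": 0.005,"dy": 0.006,"dz": 0.018,"yaw": 0},{"jaw": 1,"dx": 0.001,"dy": 0.002,"dz": 0.02,"yaw": 0},{"jaw": 1,"dx": 0,"dy": 0.001,"dz": 0.015,"yaw": 0}]}}

```text
clock: 53.85
tool_pos: [0.6293, -0.0374, 0.0777]
eef_rot: [0.713, 0.701, -0.003, -0.017]
contact_force: [-0.4, -1.2, -0.7]
opening: 0.472
```

```bash
python3 -c "
from h import *
settle(2);plan(.622,-.039,.028,0,n=3)
"
```

```text
toolz [-0.0281  0.0208]
toolz [-0.0319  0.021 ]
toolz [-0.0324  0.0206]
pos [ 0.6274 -0.0377  0.0766] jawang -0.9 yaw total -0.016 F [-0.6 -0.6 -0.6] op 0.467 t 53.95 tilt 0.038
{'dx': np.float64(-0.0008), 'dy': np.float64(-0.0012), 'dz': np.float64(0.0162), 'yaw': np.float64(-0.005)}
{'dx': np.float64(-0.0008), 'dy': np.float64(-0.0013), 'dz': np.float64(0.0162), 'yaw': np.float64(-0.005)}
{'dx': np.float64(-0.0008), 'dy': np.float64(-0.0013), 'dz': np.float64(0.0162), 'yaw': np.float64(-0.005)}
```

>>> {"api": "play_rows", "payload": {"targets": [{"jaw": 1,"dx": -0.001,"dy": -0.002,"dz": 0.012,"yaw": 0},{"jaw": 1,"dx": -0.001,"dy": -0.002,"dz": 0.016,"yaw": 0},{"jaw": 1,"dx": -0.001,"dy": -0.001,"dz": 0.012,"yaw": 0},{"jaw": 1,"dx": 0,"dy": 0,"dz": 0.004,"yaw": 0},{"jaw": 1,"dx": 0,"dy": 0,"dz": 0.001,"yaw": 0}]}}

```text
clock: 54.45
tool_pos: [0.6218, -0.0409, 0.0303]
eef_rot: [0.713, 0.701, -0.004, -0.017]
contact_force: [1.0, 0.7, -0.0]
opening: 0.469
```

```bash
python3 -c "
from h import *
settle(2);plan(.622,-.039,.025,0,n=1)
"
```

```text
toolz [-0.0295  0.0198]
toolz [-0.0296  0.0198]
toolz [-0.0288  0.0198]
pos [ 0.6221 -0.0409  0.0308] jawang -1.0 yaw total -0.018 F [ 0.9  0.4 -0.3] op 0.470 t 54.55 tilt 0.035
{'dx': np.float64(0.0018), 'dy': np.float64(0.0), 'dz': np.float64(0.0058), 'yaw': np.float64(-0.018)}
```

>>> {"api": "play_rows", "payload": {"targets": [{"jaw": 1,"dx": 0,"dy": 0,"dz": 0.003,"yaw": 0},{"jaw": 1,"dx": 0,"dy": 0,"dz": 0.002,"yaw": 0},{"jaw": 1,"dx": 0,"dy": 0,"dz": 0.001,"yaw": 0},{"jaw": 1,"dx": 0,"dy": 0,"dz": 0.001,"yaw": 0},{"jaw": 1,"dx": 0,"dy": 0,"dz": 0.001,"yaw": 0}]}}

```text
clock: 55.05
tool_pos: [0.6236, -0.0407, 0.0244]
eef_rot: [0.713, 0.701, -0.002, -0.016]
contact_force: [-2.0, -0.7, 8.4]
opening: 0.47
```

Contact. Releasing and rising.

>>> {"api": "play_rows", "payload": {"targets": [{"jaw": 0.5,"dx": 0,"dy": 0,"dz": 0,"yaw": 0},{"jaw": 0.4,"dx": 0,"dy": 0,"dz": 0,"yaw": 0},{"jaw": 0.25,"dx": 0,"dy": 0,"dz": 0,"yaw": 0},{"jaw": 0.15,"dx": 0,"dy": 0,"dz": 0,"yaw": 0},{"jaw": 0,"dx": 0,"dy": 0,"dz": 0,"yaw": 0}]}}

```text
clock: 55.55
tool_pos: [0.624, -0.0407, 0.0245]
eef_rot: [0.713, 0.701, -0.002, -0.016]
contact_force: [-0.1, 0.5, -0.5]
opening: 0.837
```

>>> {"api": "play_rows", "payload": {"targets": [{"jaw": 0,"dx": 0,"dy": 0,"dz": 0,"yaw": 0},{"jaw": 0,"dx": 0,"dy": 0,"dz": -0.025,"yaw": 0},{"jaw": 0,"dx": 0,"dy": 0,"dz": -0.035,"yaw": 0},{"jaw": 0,"dx": 0,"dy": 0,"dz": -0.04,"yaw": 0},{"jaw": 0,"dx": 0,"dy": 0,"dz": -0.03,"yaw": 0}]}}

```text
clock: 56.05
tool_pos: [0.6234, -0.0429, 0.1532]
eef_rot: [0.713, 0.701, -0.006, -0.02]
contact_force: [1.2, -1.6, 0.2]
opening: 0.994
```

```bash
python3 -c "
from h import *
settle(3);plan(.4577,-.1317,.16,0,n=5);objs('w25')
"
```

```text
toolz [-0.0363  0.0203]
toolz [-0.0283  0.02  ]
toolz [-0.0288  0.0201]
toolz [-0.0331  0.0201]
pos [ 0.6244 -0.043   0.1531] jawang -1.0 yaw total -0.017 F [ 0.1 -0.6 -0.7] op 0.998 t 56.20 tilt 0.039
{'dx': np.float64(-0.0183), 'dy': np.float64(-0.0331), 'dz': np.float64(-0.0006), 'yaw': np.float64(-0.003)}
{'dx': np.float64(-0.0182), 'dy': np.float64(-0.0331), 'dz': np.float64(-0.0006), 'yaw': np.float64(-0.003)}
{'dx': np.float64(-0.0181), 'dy': np.float64(-0.0332), 'dz': np.float64(-0.0006), 'yaw': np.float64(-0.003)}
{'dx': np.float64(-0.018), 'dy': np.float64(-0.0332), 'dz': np.float64(-0.0006), 'yaw': np.float64(-0.003)}
{'dx': np.float64(-0.0178), 'dy': np.float64(-0.0333), 'dz': np.float64(-0.0006), 'yaw': np.float64(-0.003)}
[101.  81.] 2530 zt 0.0712 top mean [0.4315 0.0656 0.0705] circ 0.4308 0.0652 r 0.0108 [168 124 144]
[335. 102.] 2009 zt 0.0656 top mean [0.6307 0.0445 0.0646] circ 0.6307 0.0444 r 0.0150 [94 49 50]
[192. 122.] 1764 zt 0.0711 top mean [0.5046 0.0311 0.0704] circ 0.5041 0.0309 r 0.0104 [184 141 161]
[327. 197.] 1668 zt 0.0655 top mean [ 0.6229 -0.0395  0.0646] circ 0.6227 -0.0400 r 0.0153 [103  57  58]
```

View pics/w25.png

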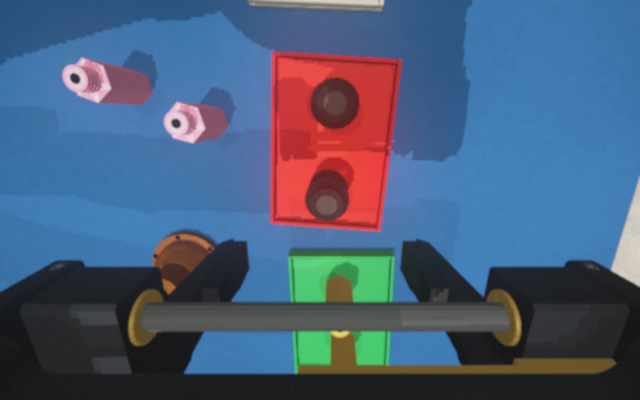

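Both boots stand in the red tray, tops at 0.0646, and the pinks are unmoved. Last is the cover.

>>> {"api": "play_rows", "payload": {"targets": [{"jaw": 0,"dx": -0.015,"dy": -0.026,"dz": -0.002,"yaw": -0.005},{"jaw": 0,"dx": -0.018,"dy": -0.034,"dz": 0,"yaw": -0.005},{"jaw": 0,"dx": -0.018,"dy": -0.034,"dz": 0,"yaw": -0.005},{"jaw": 0,"dx": -0.018,"dy": -0.034,"dz": 0,"yaw": 0},{"jaw": 0,"dx": -0.01,"dy": -0.022,"dz": 0,"yaw": 0}]}}

```text
clock: 56.75
tool_pos: [0.4651, -0.1188, 0.1496]
eef_rot: [0.705, 0.709, -0.008, -0.026]
contact_force: [-0.1, -0.6, -0.0]
opening: 1.0
```

```bash
python3 -c "
from h import *
settle(5);plan(.4577,-.1317,.12,0,n=1);objs('w26');print(r.get_state()['q'].round(3))
"
```

```text
toolz [-0.0476  0.0247]
toolz [-0.0538  0.0238]
toolz [-0.0505  0.0244]
toolz [-0.0461  0.0251]
toolz [-0.0433  0.0254]
toolz [-0.0418  0.0254]
pos [ 0.4702 -0.1169  0.1503] jawang 0.5 yaw total 0.008 F [ 0.5 -0.1  0.6] op 1.001 t 57.00 tilt 0.049
{'dx': np.float64(-0.0155), 'dy': np.float64(-0.0113), 'dz': np.float64(0.0304), 'yaw': np.float64(0.008)}
[286.   3.] 145 zt 0.0360 top mean [0.432  0.0495 0.0348] circ 0.4316 0.0508 r 0.0045 [138  84 103]
[375.  24.] 1926 zt 0.0712 top mean [0.5038 0.03   0.0705] circ 0.5039 0.0309 r 0.0101 [187 125 144]
[536.  16.] 2380 zt 0.0649 top mean [0.6292 0.0349 0.0642] circ 0.6302 0.0385 r 0.0144 [66 38 37]
[512. 118.] 2940 zt 0.0654 top mean [ 0.622  -0.0398  0.0644] circ 0.6226 -0.0398 r 0.0155 [84 48 48]
[317. 208.] 2836 zt 0.0653 top mean [ 0.4572 -0.1278  0.0645] circ 0.4571 -0.1314 r 0.0189 [122  82  66]
[489. 231.] 178 zt 0.0401 top mean [ 0.6317 -0.1457  0.039 ] circ 0.6331 -0.1475 r 0.0060 [116 103  54]
[ 0.226  0.671 -0.105  2.025  0.098  0.494  0.063]
```

View pics/w26.png

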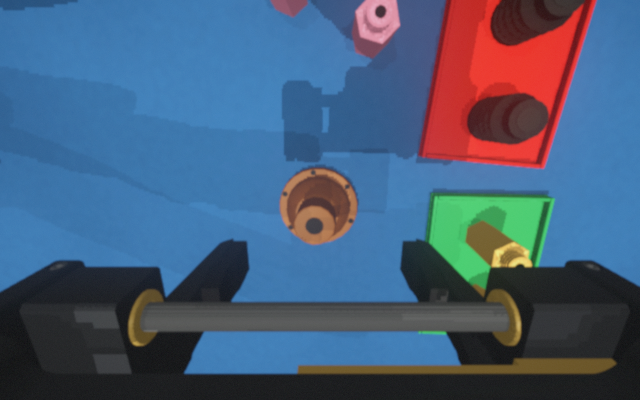

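>>> {"api": "play_rows", "payload": {"targets": [{"jaw": 0.1,"dx": -0.014,"dy": -0.012,"dz": 0,"yaw": 0.008},{"jaw": 0.2,"dx": -0.002,"dy": -0.001,"dz": 0,"yaw": 0},{"jaw": 0.2,"dx": 0,"dy": 0.001,"dz": 0.025,"yaw": 0},{"jaw": 0.2,"dx": 0,"dy": 0.001,"dz": 0.025,"yaw": 0},{"jaw": 0.2,"dx": 0,"dy": 0,"dz": 0,"yaw": 0}]}}

```text
clock: 57.55
tool_pos: [0.4659, -0.1273, 0.0986]
eef_rot: [0.704, 0.71, -0.002, -0.021]
contact_force: [0.7, 0.1, -0.2]
opening: 0.801
```

```bash
python3 -c "
from h import *
settle(4);plan(.4575,-.1317,.040,0,n=1);snap('wrist','w27');print(r.get_state()['q'].round(3))
"
```

```text
toolz [-0.0321  0.0275]
toolz [-0.0303  0.0271]
toolz [-0.0291  0.0266]
toolz [-0.0282  0.0262]
toolz [-0.0275  0.0259]
pos [ 0.4669 -0.1284  0.1015] jawang 0.4 yaw total 0.007 F [-0.2 -0.6  0.3] op 0.806 t 57.75 tilt 0.038
{'dx': np.float64(-0.0048), 'dy': np.float64(-0.0077), 'dz': np.float64(0.0616), 'yaw': np.float64(0.007)}
[ 0.242  0.758 -0.089  2.07   0.119  0.35   0.07 ]
```

View pics/w27.png

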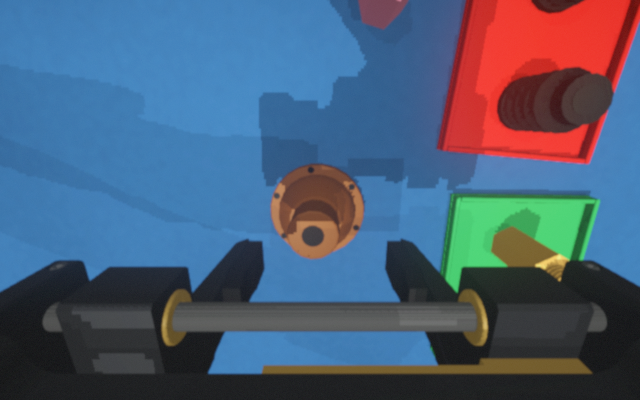

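>>> {"api": "play_rows", "payload": {"targets": [{"jaw": 0.2,"dx": -0.004,"dy": -0.01,"dz": 0,"yaw": 0.007},{"jaw": 0.2,"dx": -0.001,"dy": 0,"dz": 0.01,"yaw": 0},{"jaw": 0.2,"dx": 0,"dy": 0,"dz": 0.02,"yaw": 0},{"jaw": 0.2,"dx": 0,"dy": 0,"dz": 0.01,"yaw": 0},{"jaw": 0.2,"dx": 0,"dy": 0,"dz": 0.002,"yaw": 0}]}}

```text
clock: 58.3
tool_pos: [0.4561, -0.1343, 0.0604]
eef_rot: [0.708, 0.706, 0.001, -0.016]
contact_force: [0.7, 0.2, -0.1]
opening: 0.801
```

```bash
python3 -c "
from h import *
settle(3);plan(.4575,-.1317,.040,0,n=1);print(r.get_state()['q'].round(3))
"
```

```text
toolz [-0.0217  0.024 ]
toolz [-0.022  0.024]
toolz [-0.0212  0.0239]
toolz [-0.0203  0.0238]
pos [ 0.4567 -0.1343  0.0614] jawang -0.2 yaw total -0.003 F [0.1 0.2 0.7] op 0.800 t 58.45 tilt 0.031
{'dx': np.float64(0.0021), 'dy': np.float64(0.0012), 'dz': np.float64(0.0215), 'yaw': np.float64(-0.003)}
[ 0.243  0.832 -0.066  2.115  0.133  0.222  0.065]
```

>>> {"api": "play_rows", "payload": {"targets": [{"jaw": 0.2,"dx": 0.002,"dy": 0.001,"dz": 0.006,"yaw": 0},{"jaw": 0.2,"dx": 0.001,"dy": 0,"dz": 0.008,"yaw": 0},{"jaw": 0.2,"dx": 0,"dy": 0,"dz": 0.005,"yaw": 0},{"jaw": 0.3,"dx": 0,"dy": 0,"dz": 0.002,"yaw": 0},{"jaw": 0.4,"dx": 0,"dy": 0,"dz": 0.001,"yaw": 0}]}}

```text
clock: 58.95
tool_pos: [0.4586, -0.1304, 0.0387]
eef_rot: [0.708, 0.706, 0.002, -0.015]
contact_force: [-0.4, 0.6, 0.2]
opening: 0.643
```

```bash
python3 -c "
from h import *
settle(2);plan(.4575,-.1317,.040,0,n=1);print(r.get_state()['q'].round(3));snap('wrist','w28')
"
```

```text
toolz [-0.0175  0.0235]
toolz [-0.0176  0.0235]
toolz [-0.0175  0.0235]
pos [ 0.4586 -0.1305  0.0389] jawang -0.1 yaw total -0.003 F [ 0.2 -0.3 -0.1] op 0.601 t 59.05 tilt 0.029
{'dx': np.float64(-0.0012), 'dy': np.float64(-0.0011), 'dz': np.float64(-0.0011), 'yaw': np.float64(-0.003)}
[ 0.227  0.878 -0.054  2.12   0.134  0.167  0.057]
```

View pics/w28.png

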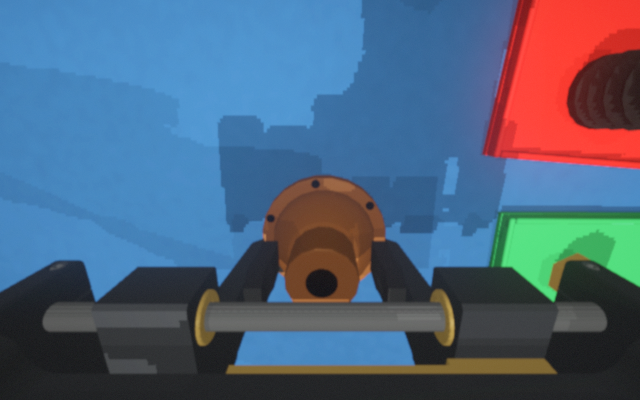

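Hub at (322,270), centred between the fingers. Gripping.

>>> {"api": "play_rows", "payload": {"targets": [{"jaw": 1,"dx": -0.001,"dy": -0.001,"dz": 0,"yaw": 0},{"jaw": 1,"dx": 0,"dy": 0,"dz": 0,"yaw": 0},{"jaw": 1,"dx": 0,"dy": 0,"dz": 0,"yaw": 0},{"jaw": 1,"dx": 0,"dy": 0,"dz": 0,"yaw": 0},{"jaw": 1,"dx": 0,"dy": 0,"dz": 0,"yaw": 0}], "squeeze": 45}}

```text
clock: 59.6
tool_pos: [0.4576, -0.1318, 0.0394]
eef_rot: [0.708, 0.706, 0.002, -0.014]
contact_force: [-0.7, 0.7, -1.4]
opening: 0.417
```

>>> {"api": "play_rows", "payload": {"targets": [{"jaw": 1,"dx": 0,"dy": 0,"dz": 0,"yaw": 0},{"jaw": 1,"dx": 0,"dy": 0,"dz": -0.01,"yaw": 0},{"jaw": 1,"dx": 0,"dy": 0,"dz": -0.025,"yaw": 0},{"jaw": 1,"dx": 0,"dy": 0,"dz": -0.035,"yaw": 0},{"jaw": 1,"dx": 0,"dy": 0,"dz": -0.035,"yaw": 0}]}}

```text
clock: 60.1
tool_pos: [0.4556, -0.1333, 0.1444]
eef_rot: [0.708, 0.706, -0.001, -0.019]
contact_force: [1.3, -0.5, -4.4]
opening: 0.423
```

```bash
python3 -c "
from h import *
settle(2);plan(.619,.214,.155,0,n=11);snap('wrist','w29');print(r.get_state()['q'].round(3))
"
```

```text
toolz [-0.029   0.0257]
toolz [-0.0211  0.0236]
toolz [-0.0195  0.0237]
pos [ 0.4587 -0.1342  0.1469] jawang -0.2 yaw total -0.003 F [ 0.7  0.3 -3.9] op 0.415 t 60.20 tilt 0.031
{'dx': np.float64(0.0317), 'dy': np.float64(0.0145), 'dz': np.float64(-0.0003), 'yaw': np.float64(-0.0)}
{'dx': np.float64(0.0317), 'dy': np.float64(0.0145), 'dz': np.float64(-0.0003), 'yaw': np.float64(-0.0)}
{'dx': np.float64(0.0317), 'dy': np.float64(0.0145), 'dz': np.float64(-0.0003), 'yaw': np.float64(-0.0)}
{'dx': np.float64(0.0317), 'dy': np.float64(0.0145), 'dz': np.float64(-0.0003), 'yaw': np.float64(-0.0)}
{'dx': np.float64(0.0317), 'dy': np.float64(0.0145), 'dz': np.float64(-0.0003), 'yaw': np.float64(-0.0)}
{'dx': np.float64(0.0317), 'dy': np.float64(0.0145), 'dz': np.float64(-0.0003), 'yaw': np.float64(-0.0)}
{'dx': np.float64(0.0317), 'dy': np.float64(0.0145), 'dz': np.float64(-0.0003), 'yaw': np.float64(-0.0)}
{'dx': np.float64(0.0317), 'dy': np.float64(0.0145), 'dz': np.float64(-0.0003), 'yaw': np.float64(-0.0)}
{'dx': np.float64(0.0317), 'dy': np.float64(0.0145), 'dz': np.float64(-0.0003), 'yaw': np.float64(-0.0)}
{'dx': np.float64(0.0317), 'dy': np.float64(0.0145), 'dz': np.float64(-0.0003), 'yaw': np.float64(-0.0)}
{'dx': np.float64(0.0317), 'dy': np.float64(0.0145), 'dz': np.float64(-0.0003), 'yaw': np.float64(-0.0)}
[ 0.268  0.669 -0.107  2.069  0.111  0.435  0.079]
```

View pics/w29.png

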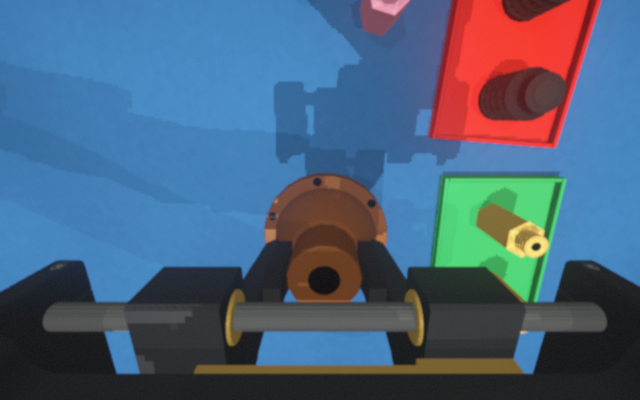

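>>> {"api": "play_rows", "payload": {"targets": [{"jaw": 1,"dx": 0.018,"dy": 0.006,"dz": -0.008,"yaw": 0},{"jaw": 1,"dx": 0.028,"dy": 0.01,"dz": -0.006,"yaw": 0},{"jaw": 1,"dx": 0.032,"dy": 0.014,"dz": -0.003,"yaw": 0},{"jaw": 1,"dx": 0.032,"dy": 0.014,"dz": -0.002,"yaw": 0},{"jaw": 1,"dx": 0.032,"dy": 0.014,"dz": -0.002,"yaw": 0}]}}

```text
clock: 60.75
tool_pos: [0.5102, 0.0043, 0.1613]
eef_rot: [0.713, 0.701, -0.007, -0.021]
contact_force: [0.1, -0.0, -4.7]
opening: 0.42
```

>>> {"api": "play_rows", "payload": {"targets": [{"jaw": 1,"dx": 0.032,"dy": 0.014,"dz": -0.002,"yaw": 0},{"jaw": 1,"dx": 0.032,"dy": 0.014,"dz": -0.001,"yaw": 0},{"jaw": 1,"dx": 0.03,"dy": 0.014,"dz": 0,"yaw": 0},{"jaw": 1,"dx": 0.025,"dy": 0.012,"dz": 0,"yaw": 0},{"jaw": 1,"dx": 0.015,"dy": 0.008,"dz": 0,"yaw": 0}]}}

```text
clock: 61.25
tool_pos: [0.5698, 0.1459, 0.1539]
eef_rot: [0.711, 0.703, -0.015, -0.026]
contact_force: [0.7, 0.5, -4.4]
opening: 0.422
```

```bash
python3 -c "
from h import *
settle(3);plan(.619,.214,.155,0,n=2);snap('wrist','w30')
"
```

```text
toolz [-0.0575  0.0169]
toolz [-0.0562  0.0198]
toolz [-0.0572  0.0181]
toolz [-0.0582  0.0157]
pos [0.5692 0.144  0.154 ] jawang -0.6 yaw total -0.011 F [ 0.1 -0.  -4.3] op 0.421 t 61.40 tilt 0.060
{'dx': np.float64(0.0353), 'dy': np.float64(0.0245), 'dz': np.float64(-0.0014), 'yaw': np.float64(-0.005)}
{'dx': np.float64(0.0351), 'dy': np.float64(0.0247), 'dz': np.float64(-0.0014), 'yaw': np.float64(-0.005)}
```

View pics/w30.png

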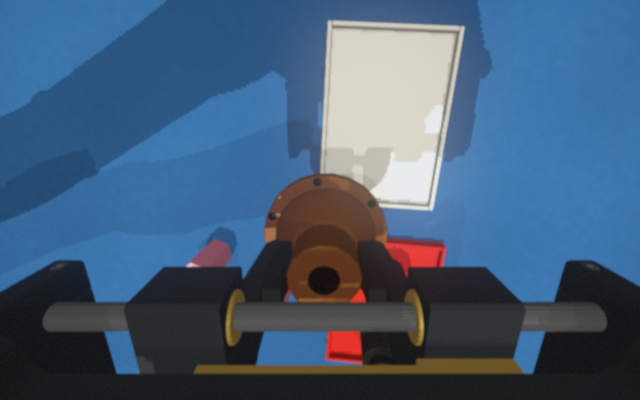

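```bash
python3 -c "
from h import *
P,ok,s=wcloud('w31')
f=s['frame'].astype(int); k=(f.min(-1)>120)&(f.max(-1)-f.min(-1)<50)&ok&(P[...,2]<.03)&(P[...,2]>-.01); k[235:]=0
n,l,st,ce=cv2.connectedComponentsWithStats(k.astype(np.uint8)); i=1+st[1:,4].argmax(); q=P[l==i]
print(st[i],cv2.minAreaRect(q[:,:2].astype(np.float32)*1000),np.percentile(q[:,2],[5,50,95]))
plan(.619,.214,.155,0,n=3)
"
```

```text
[  320    17   145   192 22001] ((621.0912475585938, 212.47637939453125), (177.71237182617188, 127.1229476928711), 86.22218322753906) [0.00315237 0.00455382 0.01421775]
pos [0.5692 0.1411 0.1548] jawang -0.8 yaw total -0.015 F [-0.9 -1.2 -3.9] op 0.422 t 61.50 tilt 0.059
{'dx': np.float64(0.0246), 'dy': np.float64(0.0162), 'dz': np.float64(-0.0007), 'yaw': np.float64(-0.005)}
{'dx': np.float64(0.0245), 'dy': np.float64(0.0163), 'dz': np.float64(-0.0007), 'yaw': np.float64(-0.005)}
{'dx': np.float64(0.0244), 'dy': np.float64(0.0164), 'dz': np.float64(-0.0007), 'yaw': np.float64(-0.005)}
```

>>> {"api": "play_rows", "payload": {"targets": [{"jaw": 1,"dx": 0.018,"dy": 0.012,"dz": 0,"yaw": -0.01},{"jaw": 1,"dx": 0.022,"dy": 0.015,"dz": 0,"yaw": -0.005},{"jaw": 1,"dx": 0.018,"dy": 0.013,"dz": 0.005,"yaw": 0},{"jaw": 1,"dx": 0.008,"dy": 0.006,"dz": 0.015,"yaw": 0},{"jaw": 1,"dx": 0.003,"dy": 0.002,"dz": 0.015,"yaw": 0}]}}

```text
clock: 62.0
tool_pos: [0.6149, 0.199, 0.115]
eef_rot: [0.712, 0.702, -0.02, -0.024]
contact_force: [-0.8, -0.5, -4.4]
opening: 0.419
```

```bash
python3 -c "
from h import *
settle(2);plan(.621,.2135,.055,0,n=4)
"
```

```text
toolz [-0.0621  0.0053]
toolz [-0.0666  0.0039]
toolz [-0.0682  0.0031]
pos [0.6123 0.1981 0.1131] jawang -0.8 yaw total -0.013 F [-0.4  0.1 -4.7] op 0.419 t 62.10 tilt 0.068
{'dx': np.float64(0.0038), 'dy': np.float64(0.0031), 'dz': np.float64(0.0143), 'yaw': np.float64(-0.003)}
{'dx': np.float64(0.0038), 'dy': np.float64(0.0031), 'dz': np.float64(0.0143), 'yaw': np.float64(-0.003)}
{'dx': np.float64(0.0038), 'dy': np.float64(0.0031), 'dz': np.float64(0.0143), 'yaw': np.float64(-0.003)}
{'dx': np.float64(0.0038), 'dy': np.float64(0.0031), 'dz': np.float64(0.0143), 'yaw': np.float64(-0.003)}
```

>>> {"api": "play_rows", "payload": {"targets": [{"jaw": 1,"dx": 0.007,"dy": 0.005,"dz": 0.01,"yaw": -0.01},{"jaw": 1,"dx": 0.005,"dy": 0.004,"dz": 0.015,"yaw": 0},{"jaw": 1,"dx": 0.002,"dy": 0.001,"dz": 0.015,"yaw": 0},{"jaw": 1,"dx": 0,"dy": 0.001,"dz": 0.01,"yaw": 0},{"jaw": 1,"dx": 0,"dy": 0,"dz": 0.004,"yaw": 0}]}}

```text
clock: 62.6
tool_pos: [0.6191, 0.2093, 0.0534]
eef_rot: [0.709, 0.705, -0.025, -0.025]
contact_force: [-0.8, 0.1, -4.3]
opening: 0.42
```

```bash
python3 -c "
from h import *
settle(2);plan(.621,.2135,.050,0,n=1)
"
```

```text
toolz [-0.0703  0.0003]
toolz [-0.0715  0.    ]
toolz [-0.0706  0.0004]
pos [0.619  0.2094 0.054 ] jawang -0.3 yaw total -0.006 F [ 0.1 -0.3 -4.9] op 0.415 t 62.70 tilt 0.071
{'dx': np.float64(0.0041), 'dy': np.float64(0.0023), 'dz': np.float64(0.0039), 'yaw': np.float64(-0.006)}
```

>>> {"api": "play_rows", "payload": {"targets": [{"jaw": 1,"dx": 0.002,"dy": 0.002,"dz": 0.002,"yaw": 0},{"jaw": 1,"dx": 0.001,"dy": 0,"dz": 0.003,"yaw": 0},{"jaw": 1,"dx": 0,"dy": 0,"dz": 0.002,"yaw": 0},{"jaw": 1,"dx": 0,"dy": 0,"dz": 0.001,"yaw": 0},{"jaw": 1,"dx": 0,"dy": 0,"dz": 0.001,"yaw": 0}]}}

```text
clock: 63.2
tool_pos: [0.6223, 0.2129, 0.0465]
eef_rot: [0.709, 0.705, -0.023, -0.024]
contact_force: [0.7, 0.5, -4.4]
opening: 0.42
```

```bash
python3 -c "
from h import *
plan(.621,.2135,.045,0,n=1);tilt()
"
```

```text
pos [0.6223 0.2129 0.0465] jawang -0.3 yaw total -0.006 F [ 0.7  0.5 -4.4] op 0.420 t 63.20 tilt 0.066
{'dx': np.float64(0.0006), 'dy': np.float64(-0.0012), 'dz': np.float64(0.0015), 'yaw': np.float64(-0.006)}
toolz [-0.0664  0.0017]
```

>>> {"api": "play_rows", "payload": {"targets": [{"jaw": 1,"dx": 0,"dy": 0,"dz": 0.001,"yaw": 0},{"jaw": 1,"dx": 0,"dy": 0,"dz": 0.001,"yaw": 0},{"jaw": 1,"dx": 0,"dy": 0,"dz": 0.001,"yaw": 0},{"jaw": 1,"dx": 0,"dy": 0,"dz": 0.001,"yaw": 0},{"jaw": 1,"dx": 0,"dy": 0,"dz": 0.001,"yaw": 0}]}}

```text
clock: 63.7
tool_pos: [0.6222, 0.2126, 0.0453]
eef_rot: [0.709, 0.704, -0.023, -0.024]
contact_force: [-3.4, -1.6, 4.9]
opening: 0.419
```

```bash
python3 -c "
from h import *
plan(.621,.2135,.045,0,n=1);tilt()
"
```

```text
pos [0.6222 0.2126 0.0453] jawang -0.4 yaw total -0.006 F [-3.4 -1.6  4.9] op 0.419 t 63.70 tilt 0.066
{'dx': np.float64(0.0009), 'dy': np.float64(-0.0011), 'dz': np.float64(0.0004), 'yaw': np.float64(-0.006)}
toolz [-0.0656  0.0018]
```

Edge contact as predicted. I'll soften the grip so it settles flat, then open.

>>> {"api": "play_rows", "payload": {"targets": [{"jaw": 1,"dx": 0,"dy": 0,"dz": 0.001,"yaw": 0},{"jaw": 1,"dx": 0,"dy": 0,"dz": 0.001,"yaw": 0},{"jaw": 0.57,"dx": 0,"dy": 0,"dz": 0,"yaw": 0},{"jaw": 0.5,"dx": 0,"dy": 0,"dz": 0,"yaw": 0},{"jaw": 0.4,"dx": 0,"dy": 0,"dz": 0,"yaw": 0}], "squeeze": 8}}

```text
clock: 64.2
tool_pos: [0.6224, 0.2131, 0.0442]
eef_rot: [0.709, 0.704, -0.022, -0.024]
contact_force: [-0.2, -0.1, 0.1]
opening: 0.565
```

>>> {"api": "play_rows", "payload": {"targets": [{"jaw": 0.2,"dx": 0,"dy": 0,"dz": 0,"yaw": 0},{"jaw": 0.1,"dx": 0,"dy": 0,"dz": 0,"yaw": 0},{"jaw": 0,"dx": 0,"dy": 0,"dz": -0.005,"yaw": 0},{"jaw": 0,"dx": 0,"dy": 0,"dz": -0.02,"yaw": 0},{"jaw": 0,"dx": 0,"dy": 0,"dz": -0.035,"yaw": 0}]}}

```text
clock: 64.7
tool_pos: [0.6241, 0.2124, 0.101]
eef_rot: [0.709, 0.705, -0.025, -0.025]
contact_force: [-0.5, 0.1, 0.1]
opening: 0.996
```

>>> {"api": "play_rows", "payload": {"targets": [{"jaw": 0,"dx": 0,"dy": 0,"dz": -0.035,"yaw": 0},{"jaw": 0,"dx": 0,"dy": 0,"dz": -0.035,"yaw": 0},{"jaw": 0,"dx": 0,"dy": 0,"dz": -0.02,"yaw": 0},{"jaw": 0,"dx": 0,"dy": 0,"dz": 0,"yaw": 0},{"jaw": 0,"dx": 0,"dy": 0,"dz": 0,"yaw": 0}]}}

```text
clock: 65.2
tool_pos: [0.6339, 0.213, 0.2002]
eef_rot: [0.709, 0.704, -0.02, -0.023]
contact_force: [-0.1, -0.4, -0.5]
opening: 1.0
```

Run:
```python
from h import *
settle(2);plan(.621,.2135,.18,0,n=1);objs('w32')
s=snap('top','top9'); snap('side','side9')
cv2.imwrite('pics/c9.png',cv2.resize(s['frame'][130:260,170:520,::-1],(796,296),interpolation=cv2.INTER_CUBIC))
t0=dict(np.load('pics/top0.npz'))
d=np.abs(s['frame'].astype(int)-t0['frame']).sum(-1)
for n,(a,b,c,e) in dict(wrench=(170,228,460,492),jar=(148,182,178,210)).items(): print(n,d[a:b,c:e].max(),(d[a:b,c:e]>60).sum())
P,ok=cloud(s)
m=(ok&(P[...,2]>0.03)&(P[...,2]<0.09)&(P[...,0]>0.3)&(P[...,0]<.75)&(abs(P[...,1])<.52)).astype(np.uint8)
n,l,st,ce=cv2.connectedComponentsWithStats(m)
for i in range(1,n):
    if st[i,4]<15: continue
    q=P[l==i]; zt=np.percentile(q[:,2],97); t=q[q[:,2]>zt-.006]
    print(ce[i].round(),'zt %.3f'%zt,t.mean(0).round(4))
```

```text
toolz [-0.0608  0.0039]
toolz [-0.0608  0.0039]
toolz [-0.0623  0.0034]
pos [0.6335 0.2129 0.1993] jawang -0.4 yaw total -0.006 F [-0.3 -0.  -0.4] op 0.999 t 65.30 tilt 0.062
{'dx': np.float64(0.0005), 'dy': np.float64(-0.0112), 'dz': np.float64(0.0201), 'yaw': np.float64(-0.006)}
[158.  15.] 1659 zt 0.0615 top mean [0.4617 0.3811 0.0606] circ 0.4605 0.3852 r 0.0157 [ 89  52 112]
[323. 182.] 2410 zt 0.0693 top mean [0.6205 0.2134 0.0684] circ 0.6202 0.2127 r 0.0190 [138 110  96]
wrench 8 0
jar 10 0
[490. 135.] zt 0.089 [ 0.7299 -0.476   0.0858]
[492. 155.] zt 0.044 [ 0.6723 -0.4842  0.0416]
[192. 163.] zt 0.072 [0.6337 0.4864 0.0695]
[329. 165.] zt 0.066 [0.6301 0.0445 0.0633]
[393. 164.] zt 0.075 [ 0.6343 -0.1611  0.0727]
[417. 163.] zt 0.076 [ 0.6382 -0.2383  0.0736]
[355. 168.] zt 0.066 [ 0.6236 -0.0394  0.0635]
[333. 204.] zt 0.071 [0.5048 0.0312 0.0687]
[322. 227.] zt 0.072 [0.4306 0.0663 0.0694]
```

View pics/w32.png

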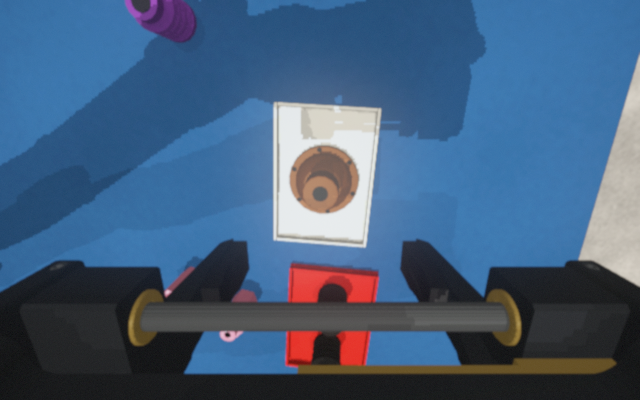

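View pics/c9.png

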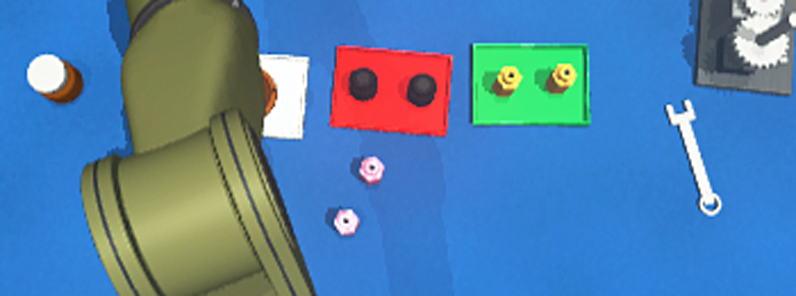

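View pics/side9.png

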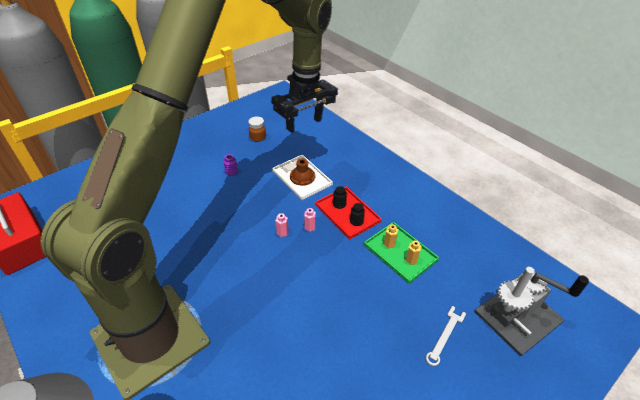

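All five parts stand in their trays. The cover is centred in the white tray at (0.620, 0.213), top at 0.069. The wrench and jar pixels are unchanged and the gripper is clear, so I'm handing in.

```bash
python3 -c "
from plant import r
print(r.finish_job())"
```

```text
the job is handed in; nothing more can be done
None
```

All five parts are standing in their trays, and I handed the job in after about 65 s on the robot's clock. `finish_job` gives no verdict, so the result rests on my own last checks.

| Part | Tray | Offset from tray centre (x, y) | Top height | Expected |
|---|---|---|---|---|
| Valve 1 | green | about 2 mm, 40 mm | 0.0745 m | 0.074 m |
| Valve 2 | green | about 3 mm, 38 mm | 0.0745 m | 0.074 m |
| Boot 1 | red | about 2 mm, 43 mm | 0.0646 m | 0.064 m |
| Boot 2 | red | about 1 mm, 41 mm | 0.0646 m | 0.064 m |
| Cover | white | within 1–2 mm | 0.068 m | 0.068 m |

- **Bystanders:** comparing start and end top images, the wrench and jar had not moved. The two pinks were also where they started. The purple look-alike was last seen in its place in the wrist and side views, with no closer check.
- **Release:** the gripper was fully open, about 0.2 m above the bench, and reading only noise-level force at hand-in.

Some things did not go cleanly:
- **Tool tilt:** it drifted by up to 0.1 rad during moves. I corrected it several times with small jumps. Valve 2 and the cover were lowered leaning about 0.05 rad and settled upright on release.
- **Joint 6:** it came down to 0.053 at valve 2, against its 0.04 limit, so I gripped that valve high.
- **Side camera:** its part positions read about 5 mm off in y from the top and wrist views. I used the top and wrist values, which agreed with each other.
- **Top view at the end:** the arm hid most of the cover, so its position comes from the wrist camera.

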